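# Pack the soft-serve machine's washed parts in layers under the magnifier lamp

## Robot

A 6-joint arm with a two-finger parallel gripper is mounted at the origin on the work surface. World frame = base frame: x ahead of the robot, y to its left, z up, the work surface at z = 0. Lengths are in m, angles in degrees, forces in N, time in s.
With the tool pointing down it reaches from about 0.375 to 0.9 m from the base axis. Payload 3.1 kg.
Tool frame: the origin (TCP) lies on the centre line of the jaws, within the pads' length; the fingertips stand 8 mm ahead of it and the grasp point (between the pads) lies 11 mm behind it; y points along the fingers, x is the direction in which the jaws open and shut, and the axes are right-handed (so a half turn about y gives the same grasp; the last joint's range is limited). The gripper opens to 87 mm and grips with 3 to 60 N. Pads are 19 mm wide; open, the fingers measure 117 mm over their backs; the gripper's body (75 mm by 190 mm) begins 51 mm behind the grasp point.
Start: joints at [-85.056, 30.224, 82.088, -0, 67.689, -10.227], TCP at [0.164, -0.603, 0.231] pointing down, gripper open.
Joint ranges: [-176.69, 176.69], [-43.24, 126.21], [12.49, 139.97], [-82, 262], [0, 151.66], [-163.58, 163.58]. Speed limits (degrees/s): [159.86, 159.86, 180, 180, 180, 180].

## Interface

Orientations are given as a 3x3 rotation matrix whose columns are the frame's x, y, z axes.
In Python, from rig import read_state, imaging, job, spotter gives the robot as it stands.
- The arm moves only by the tool apply_moves, never from a script. Its argument "steps" is a list of rows, each an object of numbers: "x", "y", "z": the shift along the world's x, y, z in mm; "spin": the turn about the world's z in rad. In form: [{"x": .., "y": .., "z": .., "spin": ..}, ...]. A call has 1 to 12 rows; each row shifts and turns the pose as measured when the row begins; what a row does not reach is not made up. A row lasts 1/10 s, in which the tool goes at most 50 mm and 8.59 degrees, less where a joint would pass 70% of its speed; a pose out of reach is approached as far as the arm can. A call is refused whole if a number of a shift passes 50 or a number of a turn 0.15, either way. A call with a gripper value outside its range is refused whole. "grip" is the finger opening in mm, from 0 to 87, set as the call begins (left out, the last holds). The fingers move at their own pace and stop on an object; the grip force is fixed at half the most. Time passes only in rows, so rows that do not move let the fingers close. It gives the time, the measured TCP pose, the force and the opening at its end, in the units of the state.
- read_state(): the state, without advancing time (a new reading comes with each control period).
- imaging.capture(name): name is "scene" or "side" or "wrist"; returns the picture (480x640x3 uint8, red, green, blue); there is no depth.
- imaging.camera_params(name): a dict with "fov_y" (degrees; the focal length in pixels is half the picture's height over the tangent of half this angle, whatever the lens; pixels are square), "cx", "cy" (the principal point, pixels), "dist" ([k1, k2, p1, p2, k3] as OpenCV has them; the pictures are not rectified), "R" (3x3) and "t" (3): a world point X has camera coordinates R X + t. Camera axes: x right, y down, z forward; pixel columns grow to the right and rows downward; lengths in m; the calibration is good to about 2 mm. A picture is of the moment at which its call begins: read the wrist's pose just before it. camera_params takes no time and is no camera call; for the wrist camera it gives the pose at the moment of the call.
- job.hand_in(): hands the job in, once; it reports no verdict.
Trained networks look in the newest picture that a camera, given by its name, has taken for a name from the list of things; names that differ only in an ending like _2 or _b are one class to them, and where a whole thing is asked for, a point or a joint stands for the part that bears it (a point fixed in the world has none). Each returns a list of dicts, best first, with "score" (0 to 1); they miss things now and then, are a little off and sometimes report something else, mostly with a low value. They report only what shows in the picture. A call takes as long as a camera call.
- spotter.cut_out(name, camera): "mask" (480x640 bool, what is visible of it) and "rect" ([left, top, width, height] in pixels, round what is visible of it).
The state is a dict: "time_s": time; "joint_positions": joint angles; "qvel": joint speeds; "tau": joint torques, N m; "position": TCP position; "tcp_rot": TCP orientation; "force": force on the tool from outside, world axes, zero at the start; "moment": the same for the moment, N m; "opening": opening from 0.0 (shut) to 1.0 (fully open).
Only numpy, scipy, OpenCV 4.12 (cv2) and the standard library are available. Lean on these libraries where they do the work, as an engineer would, in place of code of your own. Each camera call takes 0.05 s, during which the arm holds its last target.

## Task

Pack the washed soft-serve machine parts from the drying mat into their case: swing the magnifier lamp clear of the case, lay every draw plunger down in a cradle of its own, then every scraper blade down in one of the grooves that cross over them, and last the air tube in its saddles on top. When all lie fully home, swing the lamp back so that its lens is over the middle of the case, ready for the inspection, and leave the brush and the other things on the table where they are.

Things in the scene. Friction and masses are not known exactly. Their poses are not given: they have to be found in the camera images.
- plunger1_mid (a point): draw plunger: white cylinder 28 mm in diameter with black O-rings and a square 28 mm steel block at each end (so it does not roll), 124 mm long, 0.11 to 0.23 kg. Point at its centre, half-way up; x axis along its length. Two or three plungers are present (None if absent); all alike, either way round is right.
- plunger2_mid (a point): draw plunger: white cylinder 28 mm in diameter with black O-rings and a square 28 mm steel block at each end (so it does not roll), 124 mm long, 0.11 to 0.23 kg. Point at its centre, half-way up; x axis along its length. Two or three plungers are present (None if absent); all alike, either way round is right.
- plunger3_mid (a point): draw plunger: white cylinder 28 mm in diameter with black O-rings and a square 28 mm steel block at each end (so it does not roll), 124 mm long, 0.11 to 0.23 kg. Point at its centre, half-way up; x axis along its length. Two or three plungers are present (None if absent); all alike, either way round is right.
- blade1_mid (a point): scraper blade: flat white plastic bar with small dark clip slots, 196 mm long, 24 mm wide, 18 mm high as it lies, about 0.09 kg. Point at its centre, half-way up; its x axis runs along its length. One or two blades are present (None if absent); either way round is right.
- blade2_mid (a point): scraper blade: flat white plastic bar with small dark clip slots, 196 mm long, 24 mm wide, 18 mm high as it lies, about 0.09 kg. Point at its centre, half-way up; its x axis runs along its length. One or two blades are present (None if absent); either way round is right.
- tube_mid (a point): air tube: slim steel tube 200 mm long, 18 mm in diameter, with an 18 mm square block at each end (so it does not roll), about 0.1 kg. Point at its centre, half-way up; its x axis runs along its length; either way round is right.
- case_mid (a point): parts case, fixed: open black case 222 mm (its x) by 220 mm (its y), walls 55 mm high, grey rack inside. Point: centre of its underside, on the table; x axis along the cradles, y axis along the blade grooves. Two toothed bars (40 mm high, 24 to 60 mm either side of the middle in x) form three cradles; between the bars it is open down to the 4 mm floor, so a plunger is held by its middle.
- lens (a point): centre of the clear round lens of the magnifier lamp, 200 mm above the table; its head is a white ring 150 mm across, 18 mm thick. Its x axis points along the arm away from the pivot, which is 350 mm back along it, on a fixed post behind and to the right of the case.
- lamp_grip (a point): centre of the black upright grip on the lamp's arm beside the head, 255 mm from the pivot: a vertical round bar 18 mm in diameter that stands 66 mm above the white arm and ends 20 mm above this point; grasp it from above. The arm turns level about its pivot, swings clear anticlockwise seen from above (towards the robot's right front) up to 1 rad, and stays where it is left (friction 0.35 N m).
- mat: thin ribbed drying mat, fixed, 250 mm (x) by 470 mm (y), 4 mm thick, on which the washed parts lie side by side about 62 mm apart, all roughly along its x axis; a cleaning brush 175 mm long lies among them and stays there. Origin at the centre of its underside.
- cradle1 (a point): where the centre of a plunger is when it lies down in this cradle, length along the case's x; 24 mm above the table. The three cradles are side by side, 60 mm apart along the case's y, each 34 mm wide between the teeth and 30 mm deep, with low end stops that leave a plunger 4 mm of play either way.
- cradle2 (a point): where the centre of a plunger is when it lies down in this cradle, length along the case's x; 24 mm above the table. The three cradles are side by side, 60 mm apart along the case's y, each 34 mm wide between the teeth and 30 mm deep, with low end stops that leave a plunger 4 mm of play either way.
- cradle3 (a point): where the centre of a plunger is when it lies down in this cradle, length along the case's x; 24 mm above the table. The three cradles are side by side, 60 mm apart along the case's y, each 34 mm wide between the teeth and 30 mm deep, with low end stops that leave a plunger 4 mm of play either way.
- groove1 (a point): where the centre of a scraper blade is when it lies in this groove, across the cradles, length along the case's y; 49 mm above the table. The groove, in the tops of the toothed bars, is 28 mm wide and 8 mm deep and passes 2 mm above the plungers: with a blade in it, no plunger can go in or out. The two grooves are 84 mm apart.
- groove2 (a point): where the centre of a scraper blade is when it lies in this groove, across the cradles, length along the case's y; 49 mm above the table. The groove, in the tops of the toothed bars, is 28 mm wide and 8 mm deep and passes 2 mm above the plungers: with a blade in it, no plunger can go in or out. The two grooves are 84 mm apart.
- saddle (a point): where the centre of the air tube is when its ends lie in the two saddles near the case's end walls, length along the case's x, over the blades and the middle cradle; 69 mm above the table. The saddles are 90 mm either side of the middle, 24 mm wide, 12 mm deep, their floor 60 mm and tips 72 mm above the table.

How it is judged:
By the outcome, as a careful person would: the job done as asked, in the order asked, and still so for the second after the job is handed in, with the robot touching nothing.
Of plunger1, plunger2, plunger3 only 2 to 3 are there at a start; the rules pass over those that are not, and their reading is None.
Of blade1, blade2 only 1 to 2 are there at a start; the rules pass over those that are not, and their reading is None.
At some moment in a run one of plunger1, plunger2, plunger3, blade1, blade2, tube may be knocked a few centimetres aside while the robot is not near it.
Once in a run the grip may slacken for a moment while it holds something.
It also fails if it takes over 210 s, if anything falls off the work surface, if the arm or the gripper's body presses on something with over 40 N, if the wrist force passes 120 N, or if a joint passes its speed limit or range.

## Working session

There is one attempt and no reset: what is moved stays moved. The work goes in short steps, Python scripts to look and compute and a tool call to move; the robot and the scene stay as the last step left them, time stands still between calls to the robot, and variables do not carry over. Pictures are saved under pics/ and viewed, and the job is handed in when it is done.

Besides the shell and the picture viewer there is one more tool, called after "Call:" as name(argument=value, ...), one argument or row to a line, values as JSON. apply_moves: Moves the arm, as the interface text tells. Its arguments: {"type":"object","properties":{"steps":{"type":"array"},"grip":{"type":"number"}},"required":["steps"]}

```bash
ls -la; mkdir -p pics
cat > h.py <<'E'
import numpy as np, cv2
from rig import read_state, imaging, job, spotter
def cam(n):
    p=imaging.camera_params(n); f=240/np.tan(np.radians(p['fov_y'])/2)
    K=np.array([[f,0,p['cx']],[0,f,p['cy']],[0,0,1]]); return K,np.array(p['dist'],float),np.array(p['R']),np.array(p['t'])
def cap(n,fn=None):
    im=imaging.capture(n)
    if fn: cv2.imwrite('pics/'+fn,im[:,:,::-1])
    return im
def ray(c,uv,z):
    K,d,R,t=c
    q=cv2.undistortPoints(np.array(uv,float).reshape(-1,1,2),K,d).reshape(-1,2)
    D=np.c_[q,np.ones(len(q))]@R; C=-R.T@t
    z=np.broadcast_to(z,(len(q),))
    return C+D*((z-C[2])/D[:,2])[:,None]
def proj(c,X):
    K,d,R,t=c
    return cv2.projectPoints(np.array(X,float).reshape(-1,1,3),cv2.Rodrigues(R)[0],t,K,d)[0].reshape(-1,2)
E
python3 - <<'E'
from h import *
s=read_state(); print({k:(np.round(v,3).tolist()) for k,v in s.items()})
for n in ['scene','side','wrist']:
    c=cam(n); cap(n,n+'0.png'); print(n,c[0][0,0],c[1],c[2].round(3).tolist(),(-c[2].T@c[3]).round(3))
E
```

```text
total 12
drwxr-xr-x  3 agent agent 4096 Dec  6 05:04 .
drwxr-xr-x 23 root  root  4096 Dec  6 05:04 ..
drwxr-xr-x  2 agent agent 4096 Dec  6 05:04 pics
{'time_s': 0.0, 'joint_positions': [-85.057, 30.28, 82.157, -0.002, 67.687, -10.228], 'qvel': [0.047, -0.041, -0.032, -0.035, 0.028, -0.08], 'tau': [0.002, -44.003, -17.66, 0.063, 0.058, -0.0], 'position': [0.164, -0.602, 0.23], 'tcp_rot': [[0.262, -0.0, 0.965], [-0.965, 0.002, 0.262], [-0.002, -1.0, 0.0]], 'force': [-0.133, -0.436, 0.378], 'moment': [-0.01, -0.011, 0.01], 'opening': 1.001}
scene 472.4155079296623 [0.04345383 0.         0.         0.         0.        ] [[0.041, 0.999, -0.023], [0.645, -0.044, -0.763], [-0.763, 0.016, -0.646]] [1.215 0.093 0.725]
side 523.3395348867424 [-0.1522404  0.         0.         0.         0.       ] [[-0.786, -0.619, 0.008], [-0.352, 0.436, -0.828], [0.509, -0.653, -0.56]] [-0.048  0.901  0.843]
wrist 370.56985270383785 [-0.0250878  0.         0.         0.         0.       ] [[0.261, -0.965, -0.003], [-0.925, -0.251, 0.286], [-0.277, -0.072, -0.958]] [ 0.239 -0.582  0.383]
```

View pics/scene0.png

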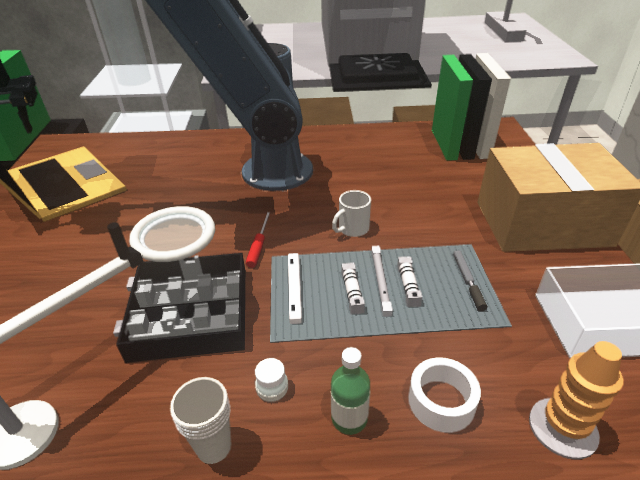

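View pics/side0.png

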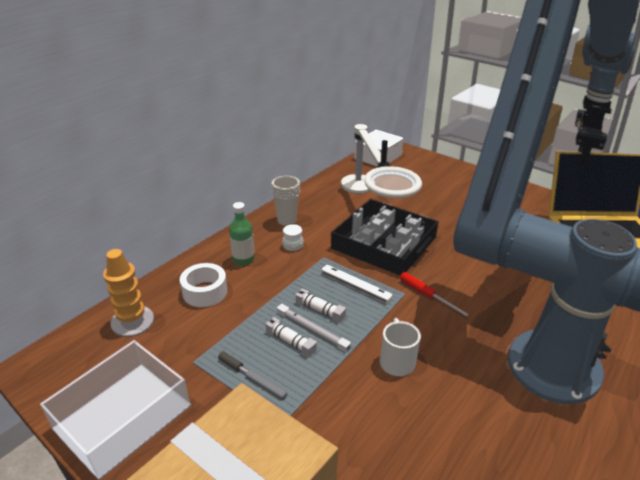

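View pics/wrist0.png

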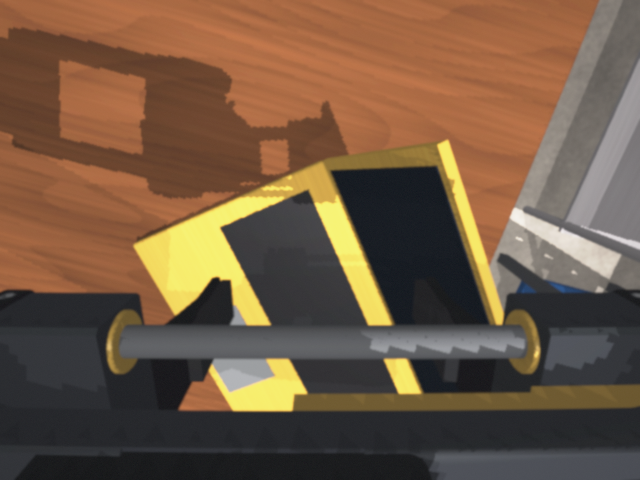

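```bash
cat >> h.py <<'E'
from scipy.optimize import minimize
def box(x,y,a,dims,z0):
    L,W,H=dims; P=np.array([[sx*L/2,sy*W/2,z] for sx in(-1,1) for sy in(-1,1) for z in (z0,z0+H)])
    R=np.array([[np.cos(a),-np.sin(a)],[np.sin(a),np.cos(a)]]); P[:,:2]=P[:,:2]@R.T+[x,y]; return P
def sil(c,P,S=4):
    m=np.zeros((480*S,640*S),np.uint8); h=cv2.convexHull(proj(c,P).astype(np.float32))
    cv2.fillConvexPoly(m,np.round((h+0.5)*S-0.5).astype(np.int32),1); return cv2.resize(m.astype(np.float32),(640,480),interpolation=cv2.INTER_AREA)
def fit(ms,p0,dims,z0):
    # ms: list of (cam,mask)
    def cost(p):
        c=0
        for cm,m in ms:
            s=sil(cm,box(p[0],p[1],p[2],dims,z0)); c+=np.abs(s-m).sum()/m.sum()
        return c/len(ms)
    r=minimize(cost,p0,method='Nelder-Mead',options=dict(initial_simplex=np.array(p0)+np.vstack([np.zeros(3),np.diag([.008,.008,.06])]),xatol=2e-4,fatol=1e-4,maxiter=120))
    r=minimize(cost,r.x,method='Nelder-Mead',options=dict(initial_simplex=r.x+np.vstack([np.zeros(3),np.diag([.004,-.004,.03])]),xatol=1e-4,fatol=1e-4,maxiter=120))
    return r.x,r.fun
DIM=dict(plunger1_mid=((.124,.028,.028),.004),blade1_mid=((.196,.024,.018),.004),tube_mid=((.2,.018,.018),.004),case_mid=((.222,.22,.055),0.),mat=((.25,.47,.004),0.))
def start(c,m,z):
    pts=np.argwhere(m)[:,::-1]; X=ray(c,pts[::max(1,len(pts)//800)],z)[:,:2]
    mu=X.mean(0); w,v=np.linalg.eigh(np.cov((X-mu).T)); a=np.arctan2(v[1,1],v[0,1]); a=(a+np.pi/2)%np.pi-np.pi/2
    return [mu[0],mu[1],a]
E
python3 - <<'E'
from h import *
import pickle
out={}
for n in ['scene','side']:
    cap(n)
    c=cam(n)
    for k in ['plunger1_mid','blade1_mid','tube_mid','case_mid','mat','lens','lamp_grip']:
        L=spotter.cut_out(k,n); out[n,k]=L
        print(n,k)
        for d in L[:6]:
            z=.2 if k in('lens','lamp_grip') else .02
            print('   %.2f'%d['score'],d['rect'],int(d['mask'].sum()),np.round(start(c,d['mask'],z),3))
pickle.dump(out,open('m0.pkl','wb')); print(read_state()['time_s'])
E
```

```text
scene plunger1_mid
scene blade1_mid
   0.71 [288.1, 253.6, 14.5, 70.5] 780 [0.51  0.051 0.028]
scene tube_mid
   0.74 [373.0, 247.1, 20.0, 67.3] 610 [ 0.5    0.236 -0.009]
scene case_mid
   0.66 [113.2, 250.2, 133.5, 111.1] 11848 [ 0.547 -0.171  0.175]
scene mat
   0.72 [267.1, 244.8, 246.6, 100.6] 15767 [ 0.537  0.233 -1.539]
scene lens
   0.59 [2.8, 205.8, 213.9, 141.0] 6549 [ 0.588 -0.211 -0.73 ]
scene lamp_grip
   0.93 [2.4, 207.0, 210.3, 138.5] 6602 [ 0.589 -0.212 -0.732]
side plunger1_mid
side blade1_mid
   0.70 [322.3, 265.1, 68.3, 39.3] 830 [0.49  0.056 0.004]
   0.46 [189.3, 259.5, 214.9, 155.8] 12077 [0.487 0.278 1.56 ]
side tube_mid
   0.85 [278.4, 303.8, 71.9, 47.3] 746 [ 0.48   0.241 -0.01 ]
side case_mid
   0.60 [332.8, 201.6, 105.4, 77.4] 5251 [ 0.55  -0.17  -1.221]
side mat
   0.86 [190.4, 256.3, 210.9, 158.9] 11628 [0.486 0.278 1.553]
side lens
   0.57 [351.2, 120.6, 71.2, 75.3] 1980 [ 0.584 -0.204 -0.758]
   0.34 [330.8, 199.5, 110.4, 74.1] 5289 [ 0.42   0.064 -1.232]
side lamp_grip
   0.75 [354.8, 120.9, 66.8, 78.4] 1967 [ 0.583 -0.203 -0.755]
0.95
```

Run:
```python
from h import *
im=cv2.imread('pics/scene0.png'); 
cv2.imwrite('pics/sc_mat.png',cv2.resize(im[235:345,265:465],None,fx=4,fy=4,interpolation=cv2.INTER_CUBIC))
cv2.imwrite('pics/sc_case.png',cv2.resize(im[195:365,60:260],None,fx=3.5,fy=3.5,interpolation=cv2.INTER_CUBIC))
im=cv2.imread('pics/side0.png'); 
cv2.imwrite('pics/si_mat.png',cv2.resize(im[255:375,250:410],None,fx=5,fy=5,interpolation=cv2.INTER_CUBIC))
cv2.imwrite('pics/si_case.png',cv2.resize(im[115:280,320:460],None,fx=3.6,fy=3.6,interpolation=cv2.INTER_CUBIC))
```

```text
(no output)
```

View pics/sc_mat.png

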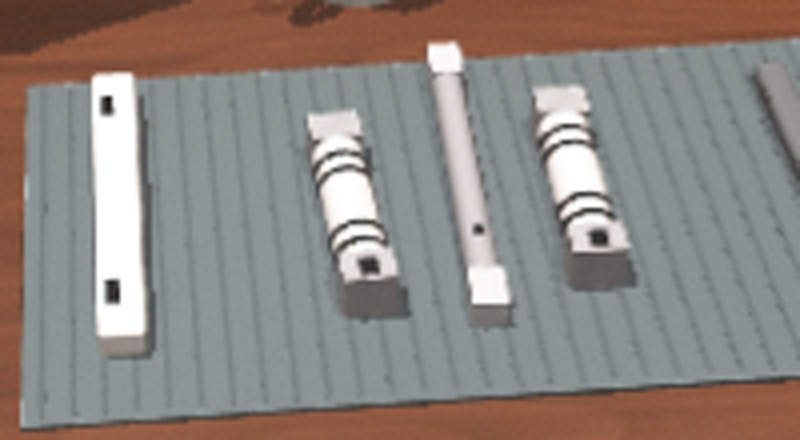

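View pics/sc_case.png

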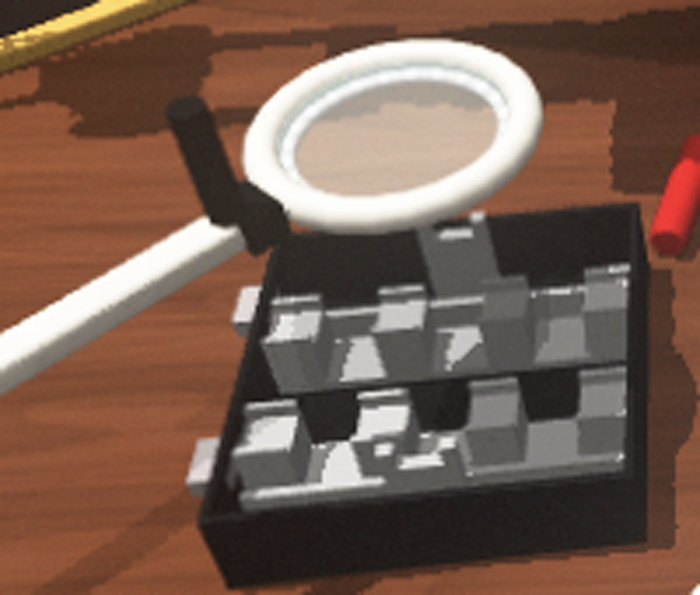

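View pics/si_mat.png

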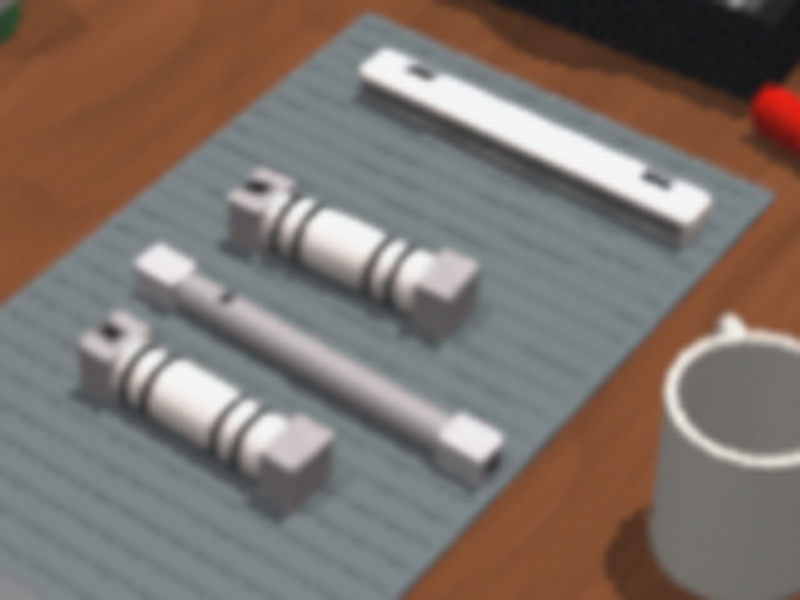

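View pics/si_case.png

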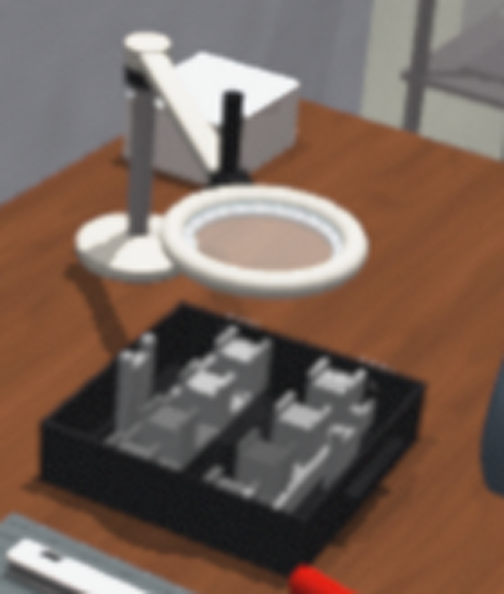

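```bash
cat >> h.py <<'E'
from scipy.optimize import least_squares
def cfit(obs,p0,dims,z0,free_z=False):
    # obs: (cam,(sx,sy,top),(u,v))
    L,W,H=dims
    def res(p):
        r=[]
        for cm,(sx,sy,t),uv in obs:
            a=p[2]; l=np.array([sx*L/2,sy*W/2])
            X=[p[0]+l[0]*np.cos(a)-l[1]*np.sin(a),p[1]+l[0]*np.sin(a)+l[1]*np.cos(a),z0+t*H]
            r+=list(proj(cm,X)[0]-uv)
        return np.array(r)
    s=least_squares(res,p0,loss='soft_l1'); return s.x,res(s.x).reshape(-1,2)
def cr(off,f,l): # crop coords -> pixel
    return lambda u,v: np.array([off[0]+(u+.5)/f-.5, off[1]+(v+.5)/f-.5])
E
python3 - <<'E'
from h import *
S=cam('scene');D=cam('side')
a=cr((60,195),3.5,0);b=cr((320,115),3.6,0);m=cr((265,235),4,0);n=cr((250,255),5,0)
obs=[(S,(1,-1,1),a(200,520)),(S,(1,1,1),a(648,487)),(S,(-1,1,1),a(640,205)),(S,(1,-1,0),a(230,587)),(S,(1,1,0),a(645,543)),
(D,(1,1,1),b(42,425)),(D,(1,-1,1),b(182,303)),(D,(-1,-1,1),b(424,384)),(D,(-1,1,1),b(300,520)),(D,(1,1,0),b(42,478)),(D,(-1,1,0),b(305,572))]
x,r=cfit(obs,[.55,-.17,.05],(.222,.22,.055),0);print('case',x.round(4),'\n',r.round(1).tolist())
def tri(us,ud):
    A=[];
    f=lambda X: np.r_[proj(S,X)[0]-us,proj(D,X)[0]-ud]
    s=least_squares(f,[.55,-.17,.2]);return s.x.round(4),s.fun.round(1)
print('lens',tri(a(393,137),b(263,241)))
print('griptop',tri(a(185,104),b(234,95)))
print('pivot?',tri(a(-100,480),b(148,42)) if 0 else '')
P=(.124,.028,.028)
oA=[(S,(-1,-1,1),m(307,114)),(S,(-1,1,1),m(358,111)),(S,(1,1,1),m(398,277)),(S,(1,-1,1),m(342,283)),
(D,(1,1,1),n(229,197)),(D,(1,-1,1),n(260,168)),(D,(-1,-1,1),n(480,260)),(D,(-1,1,1),n(420,278))]
x,r=cfit(oA,[.5,.15,0],P,.004);print('A',x.round(4),r.round(1).tolist())
oB=[(S,(-1,-1,1),m(533,88)),(S,(-1,1,1),m(584,86)),(S,(1,1,1),m(628,249)),(S,(1,-1,1),m(567,253)),
(D,(1,1,1),n(80,345)),(D,(1,-1,1),n(108,311)),(D,(-1,-1,1),n(334,425)),(D,(-1,1,1),n(264,455))]
x,r=cfit(oB,[.5,.28,0],P,.004);print('B',x.round(4),r.round(1).tolist())
oT=[(S,(-1,-1,1),m(427,43)),(S,(-1,1,1),m(460,42)),(S,(1,1,1),m(510,300)),(S,(1,-1,1),m(474,304)),
(D,(1,1,1),n(134,260)),(D,(1,-1,1),n(162,242)),(D,(-1,-1,1),n(503,435)),(D,(-1,1,1),n(440,450))]
x,r=cfit(oT,[.5,.23,0],(.2,.018,.018),.004);print('T',x.round(4),r.round(1).tolist())
oW=[(S,(-1,-1,1),m(91,75)),(S,(-1,1,1),m(133,73)),(S,(1,1,1),m(146,336)),(S,(1,-1,1),m(97,338)),
(D,(1,1,1),n(358,75)),(D,(1,-1,1),n(378,48)),(D,(-1,-1,1),n(713,193)),(D,(-1,1,1),n(680,228))]
x,r=cfit(oW,[.5,.05,0],(.196,.024,.018),.004);print('W',x.round(4),r.round(1).tolist())
E
```

```text
case [ 0.5443 -0.161   0.0712] 
 [[-0.6, 0.9], [-3.8, -2.9], [0.1, -1.1], [-0.4, 0.5], [0.8, -0.1], [-1.2, -0.5], [-0.1, -0.3], [1.3, 0.2], [1.1, 1.2], [-1.6, 1.3], [-2.5, 3.8]]
lens (array([ 0.5353, -0.1585,  0.1991]), array([-0.2, -0.2, -0.2,  0.3]))
griptop (array([ 0.6034, -0.2202,  0.2747]), array([ 0.2,  0.2,  0.3, -0.4]))
pivot? 
A [0.5135 0.1728 0.0655] [[-0.2, 0.6], [-0.2, 0.3], [-0.1, 0.3], [-0.1, 0.1], [-0.7, 0.0], [0.0, -0.4], [-0.2, 1.1], [5.2, 4.4]]
B [ 0.501   0.2939 -0.0062] [[-0.3, 0.5], [-0.3, 0.5], [-0.1, 0.5], [1.2, 0.1], [-1.0, -0.8], [1.9, -0.7], [-0.3, 1.8], [5.3, 3.2]]
T [ 0.4854  0.2373 -0.014 ] [[0.1, 0.6], [-0.4, 0.6], [-0.4, 0.9], [-0.5, 0.2], [-0.3, 0.6], [-0.7, 0.2], [-0.1, 0.9], [7.6, 2.7]]
W [0.4972 0.0509 0.0267] [[0.1, 0.4], [0.1, 0.2], [0.1, -0.4], [0.1, -0.0], [-0.8, -0.9], [0.8, -0.1], [-0.4, 0.8], [1.2, -0.9]]
```

Call:
apply_moves(
  steps=[
    {"z":45},
    {"x":20,"y":16,"z":40},
    {"x":37,"y":32},
    {"x":37,"y":32},
    {"x":37,"y":32},
    {"x":37,"y":32},
    {"x":37,"y":32},
    {"x":37,"y":32},
    {"x":37,"y":32},
    {"x":37,"y":32},
    {"x":37,"y":32},
    {"x":37,"y":32},
  ],
  grip=87,
)

```text
invalid input at $.steps[0]: expected keys x, y, z, spin
```

Call:
apply_moves(
  steps=[
    {"x":0,"y":0,"z":45,"spin":0},
    {"x":20,"y":16,"z":40,"spin":0},
    {"x":37,"y":32,"z":0,"spin":0},
    {"x":37,"y":32,"z":0,"spin":0},
    {"x":37,"y":32,"z":0,"spin":0},
    {"x":37,"y":32,"z":0,"spin":0},
    {"x":37,"y":32,"z":0,"spin":0},
    {"x":37,"y":32,"z":0,"spin":0},
    {"x":37,"y":32,"z":0,"spin":0},
    {"x":37,"y":32,"z":0,"spin":0},
    {"x":37,"y":32,"z":0,"spin":0},
    {"x":37,"y":32,"z":0,"spin":0},
  ],
  grip=87,
)

```text
time_s: 2.15
position: [0.5573, -0.2622, 0.32]
tcp_rot: [[0.248, 0.004, 0.969], [-0.969, -0.008, 0.248], [0.008, -1.0, 0.002]]
force: [-0.1, -1.1, 0.5]
opening: 0.998
```

Call:
apply_moves(
  steps=[
    {"x":25,"y":22,"z":0,"spin":0},
    {"x":20,"y":19,"z":0,"spin":0},
    {"x":0,"y":0,"z":0,"spin":0},
  ],
)

```text
time_s: 2.45
position: [0.6083, -0.2134, 0.3198]
tcp_rot: [[0.256, 0.007, 0.967], [-0.967, -0.006, 0.256], [0.008, -1.0, 0.005]]
force: [-0.8, 0.2, -0.9]
opening: 0.997
```

Run:
```python
from h import *
s=read_state();print(s['position'],s['tcp_rot'])
cap('wrist','w1.png')
print(proj(cam('wrist'),[[.6034,-.2202,.275]]))
```

```text
[ 0.60825245 -0.2133817   0.31976835] [[ 0.25634958  0.00674758  0.96656058]
 [-0.96655422 -0.00607839  0.25639033]
 [ 0.00760515 -0.99995876  0.00496371]]
[[331.32101928 277.46403005]]
```

View pics/w1.png

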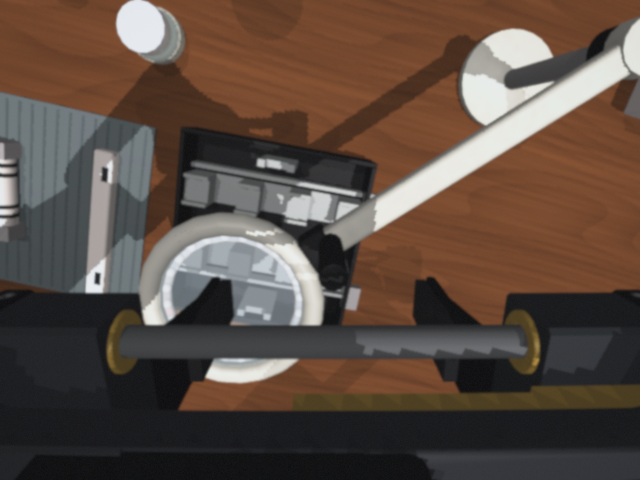

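Call:
apply_moves(
  steps=[
    {"x":-5,"y":-7,"z":0,"spin":0},
    {"x":0,"y":0,"z":-25,"spin":0},
    {"x":0,"y":0,"z":-25,"spin":0},
    {"x":0,"y":0,"z":-20,"spin":0},
    {"x":0,"y":0,"z":-5,"spin":0},
  ],
)

```text
time_s: 3.0
position: [0.5972, -0.2294, 0.2451]
tcp_rot: [[0.249, 0.007, 0.969], [-0.968, -0.012, 0.249], [0.014, -1.0, 0.004]]
force: [-1.0, 0.6, -0.4]
opening: 1.0
```

Call:
apply_moves(
  steps=[
    {"x":6,"y":9,"z":0,"spin":0},
    {"x":0,"y":0,"z":0,"spin":0},
  ],
)

```text
time_s: 3.2
position: [0.602, -0.2224, 0.2454]
tcp_rot: [[0.245, 0.006, 0.97], [-0.969, -0.012, 0.245], [0.013, -1.0, 0.003]]
force: [-0.2, 0.3, 0.4]
opening: 0.996
```

Call:
apply_moves(
  steps=[
    {"x":0,"y":0,"z":0,"spin":0},
    {"x":0,"y":0,"z":0,"spin":0},
    {"x":0,"y":0,"z":0,"spin":0},
    {"x":0,"y":0,"z":0,"spin":0},
    {"x":0,"y":0,"z":0,"spin":0},
    {"x":0,"y":0,"z":0,"spin":0},
    {"x":0,"y":0,"z":0,"spin":0},
  ],
  grip=10,
)

```text
time_s: 3.9
position: [0.6039, -0.2234, 0.2499]
tcp_rot: [[0.245, 0.013, 0.969], [-0.969, -0.017, 0.246], [0.019, -1.0, 0.008]]
force: [-0.2, -0.1, 0.2]
opening: 0.454
```

Call:
apply_moves(
  steps=[
    {"x":0,"y":0,"z":-1,"spin":0},
    {"x":0,"y":0,"z":-1,"spin":0},
    {"x":0,"y":0,"z":-1,"spin":0},
    {"x":0,"y":0,"z":0,"spin":0},
    {"x":0,"y":0,"z":0,"spin":0},
  ],
)

```text
time_s: 4.4
position: [0.603, -0.222, 0.2471]
tcp_rot: [[0.246, 0.01, 0.969], [-0.969, -0.014, 0.246], [0.016, -1.0, 0.007]]
force: [-0.2, 0.2, 1.2]
opening: 0.198
```

```bash
python3 -c "
import numpy as np
t=np.arctan2(.172,-.191);P=[.255*np.array([np.cos(t+.075*i),np.sin(t+.075*i)])*1000 for i in range(14)]
for i in range(13):print(np.round(P[i+1]-P[i]))"
```

```text
[-12. -15.]
[-11. -16.]
[-10. -16.]
[ -9. -17.]
[ -7. -18.]
[ -6. -18.]
[ -5. -19.]
[ -3. -19.]
[ -2. -19.]
[ -0. -19.]
[  1. -19.]
[  2. -19.]
[  4. -19.]
```

Call:
apply_moves(
  steps=[
    {"x":-12,"y":-15,"z":0,"spin":0.075},
    {"x":-11,"y":-16,"z":0,"spin":0.075},
    {"x":-10,"y":-16,"z":0,"spin":0.075},
    {"x":-9,"y":-17,"z":0,"spin":0.075},
    {"x":-7,"y":-18,"z":0,"spin":0.075},
  ],
)

```text
time_s: 4.9
position: [0.5552, -0.3011, 0.2471]
tcp_rot: [[0.596, 0.018, 0.803], [-0.803, -0.002, 0.596], [0.012, -1.0, 0.014]]
force: [-0.7, 1.6, 2.0]
opening: 0.197
```

Call:
apply_moves(
  steps=[
    {"x":-6,"y":-18,"z":0,"spin":0.075},
    {"x":-5,"y":-19,"z":0,"spin":0.075},
    {"x":-3,"y":-19,"z":0,"spin":0.075},
    {"x":-2,"y":-19,"z":0,"spin":0.075},
    {"x":0,"y":-19,"z":0,"spin":0.075},
    {"x":1,"y":-19,"z":0,"spin":0.075},
    {"x":2,"y":-19,"z":0,"spin":0.075},
  ],
)

```text
time_s: 5.6
position: [0.5426, -0.4368, 0.2471]
tcp_rot: [[0.924, 0.021, 0.382], [-0.383, 0.013, 0.924], [0.015, -1.0, 0.02]]
force: [5.0, 1.7, 0.3]
opening: 0.197
```

Call:
apply_moves(
  steps=[
    {"x":0,"y":0,"z":0,"spin":0},
    {"x":0,"y":0,"z":0,"spin":0},
    {"x":0,"y":0,"z":0,"spin":0},
    {"x":0,"y":0,"z":0,"spin":0},
    {"x":0,"y":0,"z":0,"spin":0},
    {"x":0,"y":0,"z":20,"spin":0},
    {"x":0,"y":0,"z":40,"spin":0},
    {"x":0,"y":0,"z":40,"spin":0},
    {"x":0,"y":0,"z":0,"spin":0},
  ],
  grip=60,
)

```text
time_s: 6.5
position: [0.5412, -0.435, 0.3469]
tcp_rot: [[0.924, 0.017, 0.383], [-0.383, 0.016, 0.924], [0.009, -1.0, 0.021]]
force: [0.2, 0.0, 0.5]
opening: 0.684
```

Run:
```python
from h import *
s=read_state();print(s['position'].round(3),s['joint_positions'].round(1))
cap('wrist','w2.png');cap('scene','s2.png');cap('side','d2.png')
im=cv2.imread('pics/s2.png')
cv2.imwrite('pics/s2c.png',cv2.resize(im[195:365,60:260],None,fx=3.5,fy=3.5,interpolation=cv2.INTER_CUBIC))
im=cv2.imread('pics/d2.png')
cv2.imwrite('pics/d2c.png',cv2.resize(im[190:280,325:445],None,fx=6,fy=6,interpolation=cv2.INTER_CUBIC))
```

```text
[ 0.541 -0.435  0.347] [-48.6  30.7  62.5   1.3  86.9 -26.1]
```

View pics/s2.png

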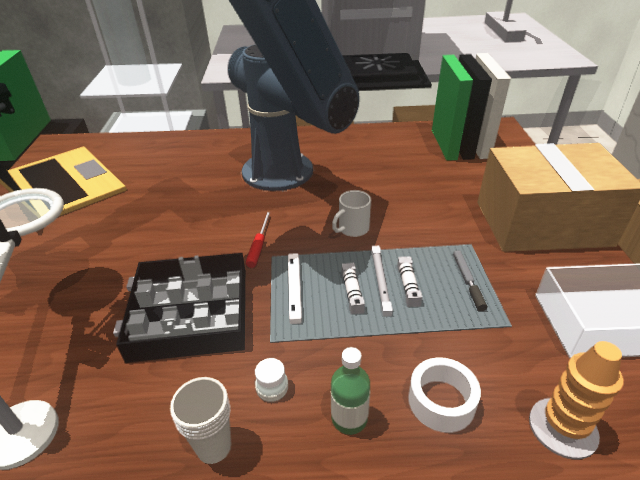

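View pics/s2c.png

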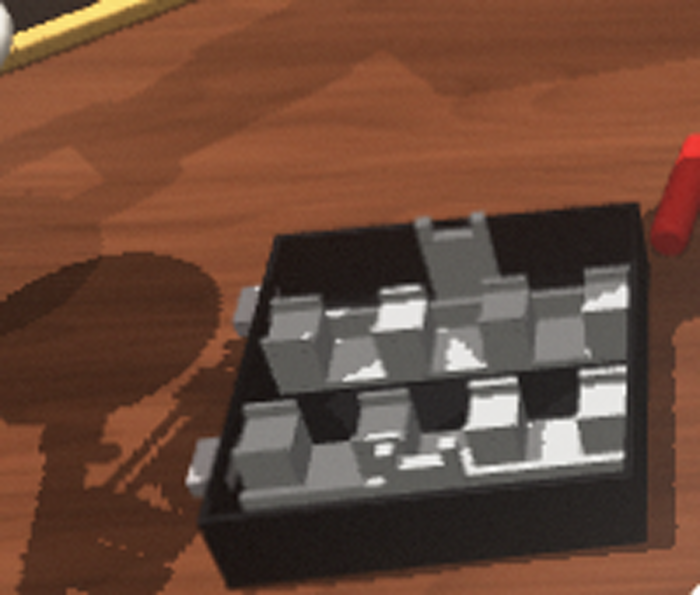

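View pics/d2c.png

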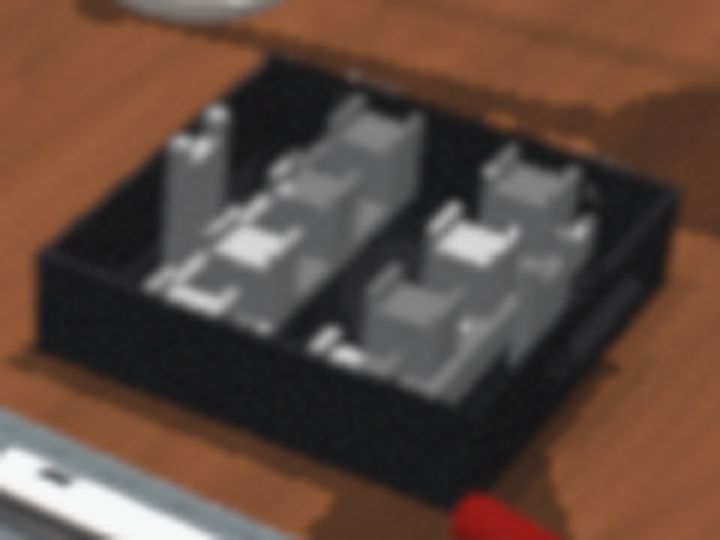

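Call:
apply_moves(
  steps=[
    {"x":-5,"y":30,"z":0,"spin":-0.13},
    {"x":-5,"y":30,"z":0,"spin":-0.13},
    {"x":-5,"y":30,"z":0,"spin":-0.13},
    {"x":-5,"y":30,"z":0,"spin":-0.13},
    {"x":-5,"y":30,"z":0,"spin":-0.13},
    {"x":-5,"y":30,"z":0,"spin":-0.13},
    {"x":-5,"y":30,"z":0,"spin":-0.13},
    {"x":-5,"y":30,"z":0,"spin":-0.13},
    {"x":-5,"y":25,"z":0,"spin":-0.13},
    {"x":0,"y":0,"z":0,"spin":0},
  ],
)

```text
time_s: 7.65
position: [0.4797, -0.1507, 0.316]
tcp_rot: [[-0.045, 0.008, 0.999], [-0.998, 0.04, -0.045], [-0.04, -0.999, 0.006]]
force: [0.5, 1.0, -0.4]
opening: 0.693
```

Run:
```python
from h import *
s=read_state();print(s['position'].round(3),s['tcp_rot'].round(3).tolist())
im=cap('wrist','w3.png');c=cam('wrist')
import pickle;pickle.dump(c,open('c3.pkl','wb'))
cv2.imwrite('pics/w3c.png',cv2.resize(np.clip(im[0:300,120:520,::-1].astype(float)*1.6,0,255).astype(np.uint8),None,fx=2,fy=2,interpolation=cv2.INTER_CUBIC))
```

```text
[ 0.48  -0.151  0.316] [[-0.045, 0.008, 0.999], [-0.998, 0.04, -0.045], [-0.04, -0.999, 0.006]]
```

View pics/w3c.png

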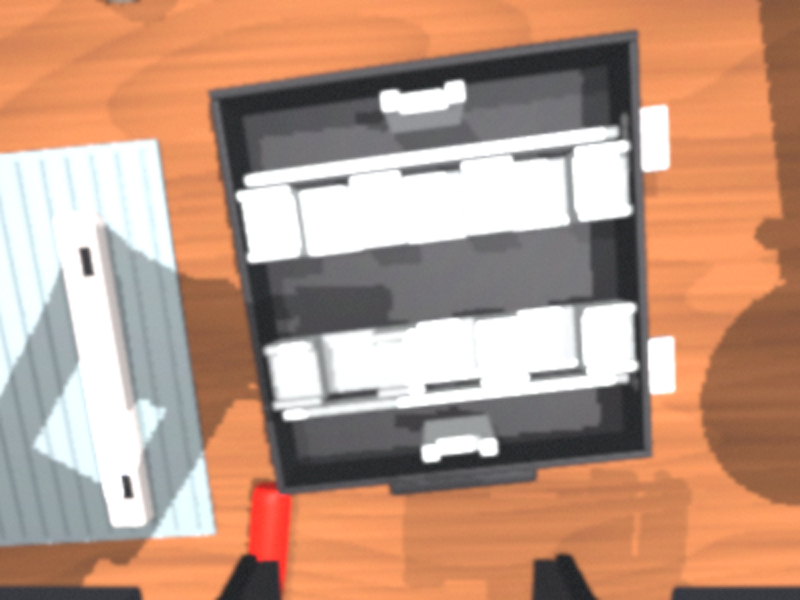

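Run:
```python
from h import *
import pickle
W=pickle.load(open('c3.pkl','rb'));S=cam('scene');D=cam('side')
w=cr((120,0),2,0)
a=cr((60,195),3.5,0);d=cr((325,190),6,0)
ow=[(W,(1,1,1),w(212,92)),(W,(1,-1,1),w(636,32)),(W,(-1,-1,1),w(651,456)),(W,(-1,1,1),w(281,493))]
osd=[(S,(1,-1,1),a(200,520)),(S,(-1,1,1),a(640,205)),(S,(-1,-1,1),a(275,235)),(S,(1,-1,0),a(230,587)),(S,(1,1,0),a(645,543)),
(D,(1,1,1),d(40,252)),(D,(1,-1,1),d(275,55)),(D,(-1,-1,1),d(680,187)),(D,(1,1,0),d(42,350)),(D,(-1,1,0),d(458,507))]
for nm,o in(('w',ow),('sd',osd),('all',ow+osd)):
    x,r=cfit(o,[.55,-.17,.05],(.222,.22,.055),0);print(nm,x.round(4),r.round(1).tolist())
# saddle tips, wrist: z .072
for uv in [(390,100),(457,92),(430,452),(489,446)]: print(ray(W,[w(*uv)],.072).round(4))
ob=[(W,(1,1,1),w(58,215)),(W,(1,-1,1),w(100,207)),(W,(-1,-1,1),w(149,520)),(W,(-1,1,1),w(110,527))]
x,r=cfit(ob,[.5,.05,0],(.196,.024,.018),.004);print('blade',x.round(4),r.round(1).tolist())
```

```text
w [ 0.5442 -0.164   0.0766] [[-2.7, -0.4], [1.4, -1.3], [1.6, 1.6], [-1.5, 2.9]]
sd [ 0.5442 -0.1617  0.0696] [[-1.1, 0.8], [-0.2, -1.0], [0.4, -0.4], [-0.8, 0.4], [0.4, 0.0], [-1.0, 0.4], [-0.0, -0.3], [0.9, 0.7], [-1.7, 0.6], [1.0, 3.2]]
all [ 0.5441 -0.1628  0.0736] [[-3.6, -0.6], [0.5, -0.8], [0.2, 2.1], [-2.9, 2.8], [-1.5, 0.9], [-0.9, -1.2], [-0.3, -0.3], [-1.2, 0.6], [0.0, -0.2], [-0.6, 0.4], [-0.0, -0.5], [1.1, 0.4], [-1.4, 0.6], [1.5, 2.9]]
[[ 0.6338 -0.1411  0.072 ]]
[[ 0.6357 -0.1739  0.072 ]]
[[ 0.455  -0.1543  0.072 ]]
[[ 0.4573 -0.1868  0.072 ]]
blade [0.4974 0.0454 0.0083] [[0.5, -2.1], [-0.7, 0.6], [-0.6, 2.4], [1.1, -0.5]]
```

Call:
apply_moves(
  steps=[
    {"x":-4,"y":15,"z":0,"spin":0.02},
    {"x":-4,"y":28,"z":0,"spin":0.02},
    {"x":-4,"y":28,"z":0,"spin":0.02},
    {"x":-4,"y":28,"z":0,"spin":0.02},
    {"x":-4,"y":28,"z":0,"spin":0.02},
    {"x":-4,"y":28,"z":0,"spin":0.01},
    {"x":-4,"y":28,"z":0,"spin":0},
    {"x":-4,"y":28,"z":0,"spin":0},
    {"x":-4,"y":28,"z":0,"spin":0},
    {"x":-4,"y":28,"z":0,"spin":0},
    {"x":0,"y":10,"z":0,"spin":0},
    {"x":0,"y":0,"z":0,"spin":0},
  ],
)

```text
time_s: 8.9
position: [0.4379, 0.1303, 0.3093]
tcp_rot: [[0.082, -0.006, 0.997], [-0.996, 0.04, 0.082], [-0.041, -0.999, -0.003]]
force: [-0.0, 0.1, -0.1]
opening: 0.688
```

Call:
apply_moves(
  steps=[
    {"x":0,"y":25,"z":0,"spin":0},
    {"x":0,"y":25,"z":0,"spin":0},
    {"x":0,"y":0,"z":0,"spin":0},
    {"x":0,"y":0,"z":0,"spin":0},
  ],
)

```text
time_s: 9.3
position: [0.44, 0.1773, 0.3082]
tcp_rot: [[0.081, -0.006, 0.997], [-0.996, 0.037, 0.081], [-0.037, -0.999, -0.004]]
force: [-0.6, -0.2, -1.1]
opening: 0.687
```

Run:
```python
from h import *
s=read_state();print(s['position'].round(3),s['tcp_rot'].round(3).tolist())
im=cap('wrist','w4.png');c=cam('wrist')
import pickle;pickle.dump(c,open('c4.pkl','wb'))
cv2.imwrite('pics/w4c.png',cv2.resize(im[0:300,120:520,::-1],None,fx=2,fy=2,interpolation=cv2.INTER_CUBIC))
```

```text
[0.44  0.177 0.308] [[0.081, -0.006, 0.997], [-0.996, 0.037, 0.081], [-0.037, -0.999, -0.004]]
```

View pics/w4c.png

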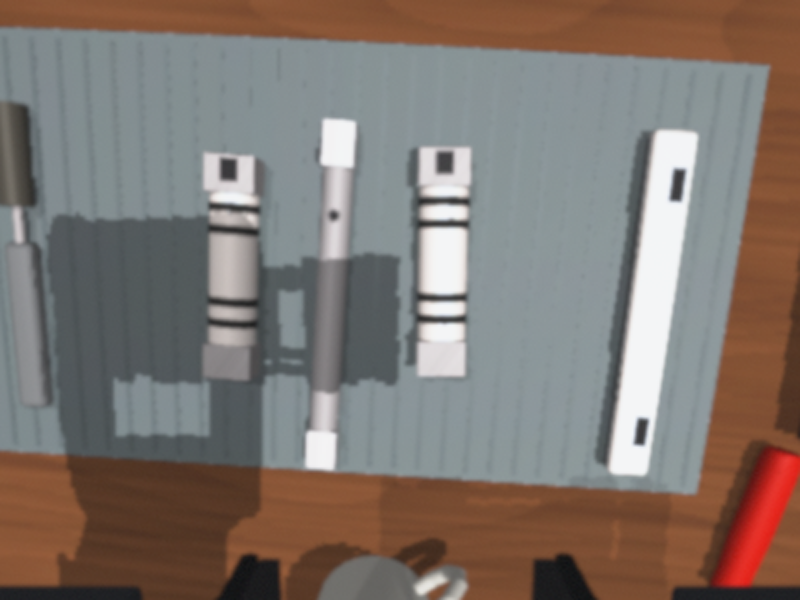

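Run:
```python
from h import *
import pickle
W=pickle.load(open('c4.pkl','rb'))
w=cr((120,0),2,0)
def q(nm,pts,dims,p0):
    o=[(W,k+(1,),w(*p)) for k,p in zip([(1,1),(1,-1),(-1,-1),(-1,1)],pts)]
    x,r=cfit(o,p0,dims,.004);print(nm,x.round(4),r.round(1).tolist())
P=(.124,.028,.028)
q('A',[(418,147),(470,147),(466,376),(417,376)],P,[.51,.17,0])
q('B',[(203,153),(255,155),(250,380),(202,377)],P,[.5,.29,0])
q('T',[(321,119),(356,121),(336,469),(305,468)],(.2,.018,.018),[.48,.24,0])
q('W',[(652,130),(696,132),(647,474),(608,472)],(.196,.024,.018),[.5,.05,0])
```

```text
A [0.5113 0.1736 0.0812] [[-0.1, -0.2], [0.1, -0.4], [-0.2, 0.4], [0.2, 0.3]]
B [ 0.4993  0.2945 -0.0011] [[0.2, -0.9], [-0.3, 0.1], [-0.2, 0.7], [0.3, 0.2]]
T [ 0.4838  0.2374 -0.0029] [[0.6, -0.5], [-0.5, -0.2], [-0.6, 1.0], [0.5, 0.2]]
W [0.4947 0.0523 0.0333] [[-0.1, -0.9], [0.1, -0.8], [-0.0, 1.6], [-0.1, 1.5]]
```

Call:
apply_moves(
  steps=[
    {"x":24,"y":-1,"z":0,"spin":0},
    {"x":24,"y":-1,"z":-20,"spin":0},
    {"x":24,"y":-1,"z":-30,"spin":0},
    {"x":0,"y":0,"z":-30,"spin":0},
    {"x":0,"y":0,"z":-30,"spin":0},
    {"x":0,"y":0,"z":-30,"spin":0},
    {"x":0,"y":0,"z":-30,"spin":0},
    {"x":0,"y":0,"z":-15,"spin":0},
    {"x":0,"y":0,"z":0,"spin":0},
  ],
  grip=55,
)

```text
time_s: 10.25
position: [0.5196, 0.1597, 0.118]
tcp_rot: [[0.068, 0.001, 0.998], [-0.997, 0.033, 0.068], [-0.032, -0.999, 0.004]]
force: [-1.0, 0.6, 0.4]
opening: 0.636
```

Call:
apply_moves(
  steps=[
    {"x":-7,"y":13,"z":-20,"spin":0},
    {"x":0,"y":0,"z":-20,"spin":0},
    {"x":0,"y":0,"z":-15,"spin":0},
    {"x":0,"y":0,"z":0,"spin":0},
  ],
)

```text
time_s: 10.65
position: [0.5166, 0.169, 0.0646]
tcp_rot: [[0.064, 0.008, 0.998], [-0.997, 0.032, 0.064], [-0.032, -0.999, 0.01]]
force: [-0.0, -0.1, 0.5]
opening: 0.635
```

Call:
apply_moves(
  steps=[
    {"x":-5,"y":4,"z":-15,"spin":0.01},
    {"x":0,"y":0,"z":-15,"spin":0},
    {"x":0,"y":0,"z":-10,"spin":0},
    {"x":0,"y":0,"z":0,"spin":0},
  ],
)

```text
time_s: 11.05
position: [0.5171, 0.171, 0.0287]
tcp_rot: [[0.072, 0.018, 0.997], [-0.997, 0.033, 0.072], [-0.031, -0.999, 0.021]]
force: [-0.3, -0.1, 0.5]
opening: 0.631
```

Call:
apply_moves(
  steps=[
    {"x":-5,"y":2,"z":-8,"spin":0},
    {"x":-1,"y":0,"z":-6,"spin":0},
    {"x":0,"y":0,"z":0,"spin":0},
  ],
)

```text
time_s: 11.35
position: [0.5126, 0.1729, 0.0159]
tcp_rot: [[0.072, 0.023, 0.997], [-0.997, 0.033, 0.071], [-0.031, -0.999, 0.025]]
force: [-0.2, 0.2, -0.2]
opening: 0.631
```

Call:
apply_moves(
  steps=[
    {"x":0,"y":0,"z":0,"spin":0},
    {"x":0,"y":0,"z":0,"spin":0},
    {"x":0,"y":0,"z":0,"spin":0},
    {"x":0,"y":0,"z":0,"spin":0},
    {"x":0,"y":0,"z":0,"spin":0},
    {"x":0,"y":0,"z":0,"spin":0},
  ],
  grip=10,
)

```text
time_s: 11.95
position: [0.513, 0.1731, 0.0166]
tcp_rot: [[0.072, 0.024, 0.997], [-0.997, 0.033, 0.071], [-0.031, -0.999, 0.026]]
force: [-0.8, -0.1, -1.3]
opening: 0.306
```

Call:
apply_moves(
  steps=[
    {"x":0,"y":0,"z":0,"spin":0},
    {"x":0,"y":0,"z":8,"spin":0},
    {"x":0,"y":0,"z":15,"spin":0},
    {"x":0,"y":0,"z":20,"spin":0},
    {"x":0,"y":0,"z":20,"spin":0},
    {"x":0,"y":0,"z":20,"spin":0},
    {"x":0,"y":0,"z":15,"spin":0},
    {"x":0,"y":0,"z":0,"spin":0},
  ],
)

```text
time_s: 12.75
position: [0.5106, 0.1728, 0.1191]
tcp_rot: [[0.072, 0.02, 0.997], [-0.997, 0.033, 0.071], [-0.031, -0.999, 0.022]]
force: [0.5, -0.3, -2.2]
opening: 0.308
```

Call:
apply_moves(
  steps=[
    {"x":1,"y":-12,"z":0,"spin":0},
    {"x":3,"y":-24,"z":0,"spin":0},
    {"x":3,"y":-30,"z":0,"spin":0},
    {"x":3,"y":-30,"z":0,"spin":0},
    {"x":3,"y":-30,"z":0,"spin":0},
    {"x":3,"y":-30,"z":0,"spin":0},
    {"x":3,"y":-30,"z":0,"spin":0},
    {"x":3,"y":-30,"z":0,"spin":0},
    {"x":3,"y":-30,"z":0,"spin":0},
    {"x":3,"y":-30,"z":0,"spin":0},
    {"x":2,"y":-15,"z":0,"spin":0},
    {"x":0,"y":0,"z":0,"spin":0},
  ],
)

```text
time_s: 13.95
position: [0.5315, -0.136, 0.1086]
tcp_rot: [[0.072, 0.001, 0.997], [-0.997, 0.035, 0.072], [-0.035, -0.999, 0.004]]
force: [0.2, 0.3, -1.5]
opening: 0.309
```

Call:
apply_moves(
  steps=[
    {"x":4,"y":-20,"z":3,"spin":0},
    {"x":5,"y":-26,"z":3,"spin":0},
    {"x":5,"y":-26,"z":3,"spin":0},
    {"x":3,"y":-14,"z":2,"spin":0},
    {"x":0,"y":0,"z":0,"spin":0},
    {"x":0,"y":0,"z":0,"spin":0},
  ],
)

```text
time_s: 14.55
position: [0.5434, -0.2152, 0.1161]
tcp_rot: [[0.075, -0.012, 0.997], [-0.996, 0.046, 0.076], [-0.047, -0.999, -0.008]]
force: [-0.4, -0.7, -1.4]
opening: 0.311
```

Run:
```python
from h import *
s=read_state();print(s['position'].round(4),s['tcp_rot'].round(3).tolist())
im=cap('wrist','w5.png');c=cam('wrist')
import pickle;pickle.dump(c,open('c5.pkl','wb'))
```

```text
[ 0.5434 -0.2152  0.1161] [[0.075, -0.012, 0.997], [-0.996, 0.046, 0.076], [-0.047, -0.999, -0.008]]
```

View pics/w5.png

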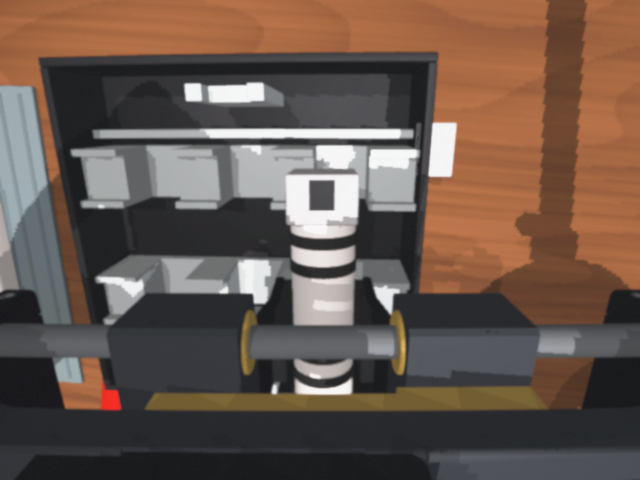

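Run:
```python
from h import *
import pickle
W=pickle.load(open('c5.pkl','rb'))
X=ray(W,[(191,91),(258,91)],.072);print('saddle far',X.round(4),X.mean(0).round(4))
print('rim far corners',ray(W,[(41,60),(437,54)],.055).round(4))
zc=.1161+.002 ; X=ray(W,[(287,173),(357,173)],zc+.014);print('plunger far end',X.round(4),X.mean(0).round(4))
c,s=np.cos(.073),np.sin(.073);C=np.array([.5447,-.1635])
f=lambda x,y:C+[x*c-y*s,x*s+y*c]
print('exp saddle',f(.09,0),f(.111,.11),f(.111,-.11),'cradle',f(0,-.06),'end at cradle',f(.062,-.06))
```

```text
saddle far [[ 0.6333 -0.1386  0.072 ]
 [ 0.6355 -0.1729  0.072 ]] [ 0.6344 -0.1557  0.072 ]
rim far corners [[ 0.6452 -0.047   0.055 ]
 [ 0.6615 -0.2624  0.055 ]]
plunger far end [[ 0.6041 -0.1975  0.1321]
 [ 0.6062 -0.2231  0.1321]] [ 0.6051 -0.2103  0.1321]
exp saddle [ 0.6344603  -0.15693583] [ 0.6473815  -0.04569716] [ 0.66342724 -0.26511123] cradle [ 0.54907611 -0.2233402 ] end at cradle [ 0.61091099 -0.21881822]
```

Call:
apply_moves(
  steps=[
    {"x":6,"y":-8,"z":0,"spin":0},
    {"x":0,"y":0,"z":-12,"spin":0},
    {"x":0,"y":0,"z":-14,"spin":0},
    {"x":0,"y":0,"z":-8,"spin":0},
    {"x":0,"y":0,"z":0,"spin":0},
    {"x":0,"y":0,"z":0,"spin":0},
  ],
)

```text
time_s: 15.2
position: [0.5487, -0.2186, 0.0784]
tcp_rot: [[0.08, -0.016, 0.997], [-0.996, 0.05, 0.081], [-0.051, -0.999, -0.012]]
force: [0.3, -0.5, -2.1]
opening: 0.305
```

Call:
apply_moves(
  steps=[
    {"x":0,"y":-5,"z":0,"spin":-0.01},
    {"x":0,"y":0,"z":0,"spin":0},
    {"x":0,"y":0,"z":-8,"spin":0},
    {"x":0,"y":0,"z":-8,"spin":0},
    {"x":0,"y":0,"z":0,"spin":0},
  ],
)

```text
time_s: 15.7
position: [0.5495, -0.2246, 0.0625]
tcp_rot: [[0.069, -0.013, 0.998], [-0.996, 0.048, 0.07], [-0.049, -0.999, -0.009]]
force: [-0.4, -0.5, -1.8]
opening: 0.307
```

Call:
apply_moves(
  steps=[
    {"x":0,"y":1,"z":-8,"spin":0},
    {"x":0,"y":0,"z":-8,"spin":0},
    {"x":0,"y":0,"z":-8,"spin":0},
    {"x":0,"y":0,"z":0,"spin":0},
  ],
)

```text
time_s: 16.1
position: [0.5491, -0.2232, 0.0358]
tcp_rot: [[0.069, -0.014, 0.998], [-0.996, 0.049, 0.07], [-0.05, -0.999, -0.01]]
force: [-0.0, 0.3, -2.1]
opening: 0.309
```

No contact; going on down.

Call:
apply_moves(
  steps=[
    {"x":0,"y":0,"z":-6,"spin":0},
    {"x":0,"y":0,"z":-4,"spin":0},
    {"x":0,"y":0,"z":-2,"spin":0},
    {"x":0,"y":0,"z":0,"spin":0},
  ],
)

```text
time_s: 16.5
position: [0.5491, -0.2233, 0.0231]
tcp_rot: [[0.069, -0.014, 0.998], [-0.996, 0.049, 0.07], [-0.05, -0.999, -0.01]]
force: [-1.1, 0.9, 1.5]
opening: 0.309
```

Call:
apply_moves(
  steps=[
    {"x":0,"y":0,"z":0,"spin":0},
    {"x":0,"y":0,"z":0,"spin":0},
    {"x":0,"y":0,"z":0,"spin":0},
    {"x":0,"y":0,"z":0,"spin":0},
    {"x":0,"y":0,"z":15,"spin":0},
    {"x":0,"y":0,"z":25,"spin":0},
    {"x":0,"y":0,"z":25,"spin":0},
    {"x":0,"y":0,"z":25,"spin":0},
    {"x":0,"y":0,"z":20,"spin":0},
    {"x":0,"y":0,"z":0,"spin":0},
  ],
  grip=44,
)

```text
time_s: 17.5
position: [0.5503, -0.2239, 0.1426]
tcp_rot: [[0.069, -0.009, 0.998], [-0.997, 0.046, 0.069], [-0.046, -0.999, -0.006]]
force: [0.4, 0.8, 0.1]
opening: 0.507
```

Run:
```python
from h import *
s=read_state();print(s['position'].round(4),s['tcp_rot'].round(3).tolist())
im=cap('wrist','w6.png');c=cam('wrist')
im=cap('scene','s6.png')[:,:,::-1]
cv2.imwrite('pics/s6c.png',cv2.resize(im[230:365,100:400],None,fx=2.6,fy=2.6,interpolation=cv2.INTER_CUBIC))
```

```text
[ 0.5503 -0.2239  0.1426] [[0.069, -0.009, 0.998], [-0.997, 0.046, 0.069], [-0.046, -0.999, -0.006]]
```

View pics/w6.png

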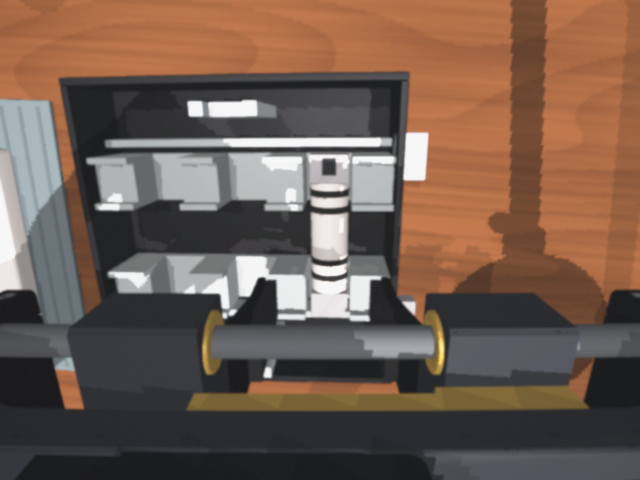

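View pics/s6c.png

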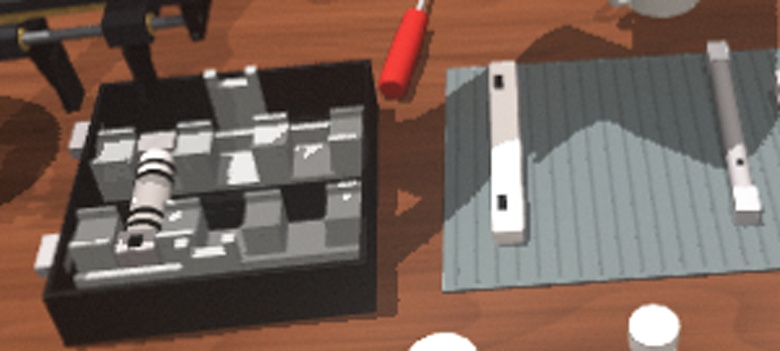

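Call:
apply_moves(
  steps=[
    {"x":0,"y":10,"z":10,"spin":0},
    {"x":-4,"y":22,"z":10,"spin":0},
    {"x":-4,"y":28,"z":10,"spin":0},
    {"x":-4,"y":28,"z":10,"spin":0},
    {"x":-4,"y":28,"z":5,"spin":-0.01},
    {"x":-4,"y":28,"z":0,"spin":-0.01},
    {"x":-4,"y":28,"z":0,"spin":-0.01},
    {"x":-4,"y":28,"z":0,"spin":-0.01},
    {"x":-4,"y":28,"z":0,"spin":-0.01},
    {"x":-4,"y":28,"z":0,"spin":-0.01},
    {"x":-4,"y":28,"z":0,"spin":-0.01},
    {"x":-4,"y":28,"z":0,"spin":0},
  ],
  grip=55,
)

```text
time_s: 18.8
position: [0.4867, 0.1162, 0.1829]
tcp_rot: [[-0.005, -0.032, 0.999], [-0.998, 0.063, -0.003], [-0.063, -0.998, -0.032]]
force: [-0.3, -0.6, -0.7]
opening: 0.63
```

Call:
apply_moves(
  steps=[
    {"x":-4,"y":28,"z":0,"spin":0},
    {"x":-4,"y":28,"z":0,"spin":0},
    {"x":-4,"y":28,"z":0,"spin":0},
    {"x":-4,"y":28,"z":0,"spin":0},
    {"x":-4,"y":28,"z":0,"spin":0},
    {"x":-4,"y":15,"z":0,"spin":0},
    {"x":0,"y":0,"z":0,"spin":0},
    {"x":0,"y":0,"z":0,"spin":0},
  ],
)

```text
time_s: 19.6
position: [0.4423, 0.2881, 0.1814]
tcp_rot: [[0.008, -0.052, 0.999], [-0.998, 0.062, 0.011], [-0.062, -0.997, -0.051]]
force: [-0.1, -0.5, -0.0]
opening: 0.629
```

Call:
apply_moves(
  steps=[
    {"x":45,"y":0,"z":0,"spin":0},
    {"x":0,"y":0,"z":0,"spin":0},
    {"x":0,"y":0,"z":0,"spin":0},
  ],
)

```text
time_s: 19.9
position: [0.4842, 0.2859, 0.1803]
tcp_rot: [[0.008, -0.058, 0.998], [-0.998, 0.059, 0.011], [-0.06, -0.997, -0.058]]
force: [-1.0, -0.6, -0.3]
opening: 0.629
```

Call:
apply_moves(
  steps=[
    {"x":-30,"y":0,"z":0,"spin":0},
    {"x":0,"y":0,"z":0,"spin":0},
  ],
)

```text
time_s: 20.1
position: [0.4533, 0.2841, 0.1798]
tcp_rot: [[0.004, -0.06, 0.998], [-0.998, 0.059, 0.008], [-0.059, -0.996, -0.059]]
force: [0.5, -0.1, -0.4]
opening: 0.63
```

Call:
apply_moves(
  steps=[
    {"x":0,"y":0,"z":-30,"spin":0},
    {"x":0,"y":0,"z":0,"spin":0},
  ],
)

```text
time_s: 20.3
position: [0.4532, 0.2831, 0.1503]
tcp_rot: [[0.003, -0.057, 0.998], [-0.998, 0.059, 0.007], [-0.059, -0.997, -0.057]]
force: [-0.0, -0.2, -0.4]
opening: 0.633
```

Call:
apply_moves(
  steps=[
    {"x":0,"y":0,"z":30,"spin":0},
    {"x":0,"y":0,"z":0,"spin":0},
  ],
)

```text
time_s: 20.5
position: [0.4536, 0.2824, 0.1815]
tcp_rot: [[0.002, -0.058, 0.998], [-0.998, 0.059, 0.005], [-0.059, -0.997, -0.058]]
force: [1.5, 0.4, 0.6]
opening: 0.634
```

Call:
apply_moves(
  steps=[
    {"x":0,"y":0,"z":0,"spin":0.15},
    {"x":0,"y":0,"z":0,"spin":0},
  ],
)

```text
time_s: 20.7
position: [0.4546, 0.2819, 0.1834]
tcp_rot: [[0.154, -0.063, 0.986], [-0.986, 0.05, 0.157], [-0.059, -0.997, -0.055]]
force: [0.5, 0.2, 0.4]
opening: 0.633
```

Call:
apply_moves(
  steps=[
    {"x":0,"y":0,"z":0,"spin":-0.15},
    {"x":0,"y":0,"z":0,"spin":0},
  ],
)

```text
time_s: 20.9
position: [0.4549, 0.2816, 0.184]
tcp_rot: [[-0.005, -0.054, 0.999], [-0.998, 0.06, -0.002], [-0.059, -0.997, -0.054]]
force: [0.4, -0.3, -0.3]
opening: 0.633
```

Run:
```python
from h import *
s=read_state();print(s['position'].round(4),s['tcp_rot'].round(3).tolist(),s['joint_positions'].round(1))
im=cap('wrist','w7.png');c=cam('wrist')
import pickle;pickle.dump(c,open('c7.pkl','wb'))
cv2.imwrite('pics/w7c.png',cv2.resize(im[0:300,120:520,::-1],None,fx=2,fy=2,interpolation=cv2.INTER_CUBIC))
```

```text
[0.4549 0.2816 0.184 ] [[-0.005, -0.054, 0.999], [-0.998, 0.06, -0.002], [-0.059, -0.997, -0.054]] [ 17.4  27.4  97.2   5.   57.5 104.9]
```

View pics/w7c.png

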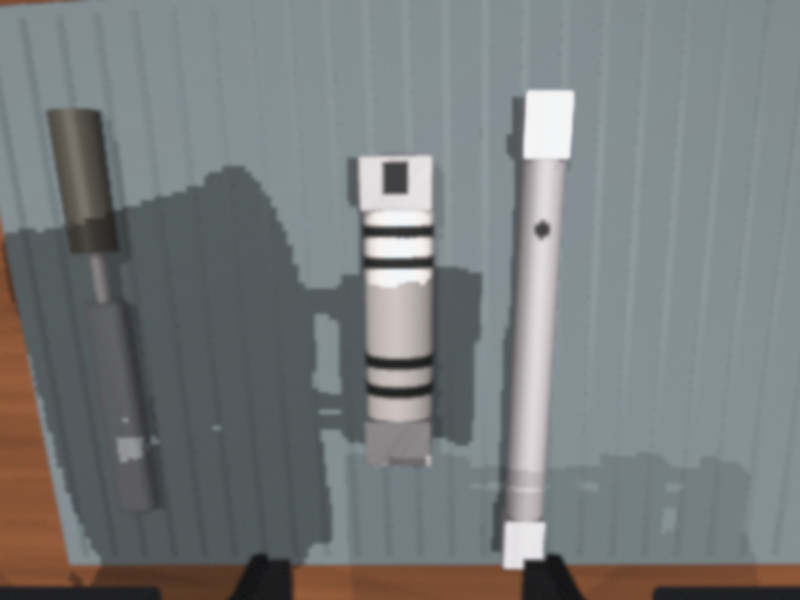

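Run:
```python
from h import *
import pickle
W=pickle.load(open('c7.pkl','rb'))
w=cr((120,0),2,0)
def q(nm,pts,dims,p0):
    o=[(W,k+(1,),w(*p)) for k,p in zip([(1,1),(1,-1),(-1,-1),(-1,1)],pts)]
    x,r=cfit(o,p0,dims,.004);print(nm,x.round(4),r.round(1).tolist())
P=(.124,.028,.028)
q('B',[(359,155),(433,155),(432,465),(365,465)],P,[.5,.29,0])
q('T',[(525,90),(575,91),(546,568),(504,568)],(.2,.018,.018),[.48,.24,0])
```

```text
B [0.4994 0.2949 0.0008] [[-0.1, -0.3], [0.1, -0.7], [-0.5, 1.0], [0.5, 0.5]]
T [0.4843 0.2374 0.0022] [[0.4, -0.2], [-0.4, -1.0], [-0.8, 1.2], [0.7, 0.8]]
```

Call:
apply_moves(
  steps=[
    {"x":20,"y":6,"z":-10,"spin":0},
    {"x":20,"y":6,"z":-20,"spin":0},
    {"x":4,"y":1,"z":-20,"spin":0},
    {"x":0,"y":0,"z":-20,"spin":0},
    {"x":0,"y":0,"z":-20,"spin":0},
    {"x":0,"y":0,"z":-15,"spin":0},
    {"x":0,"y":0,"z":0,"spin":0},
  ],
)

```text
time_s: 21.65
position: [0.5021, 0.295, 0.0761]
tcp_rot: [[0.007, -0.051, 0.999], [-0.998, 0.06, 0.01], [-0.06, -0.997, -0.05]]
force: [-1.1, 0.4, 0.4]
opening: 0.632
```

Call:
apply_moves(
  steps=[
    {"x":-3,"y":0,"z":-20,"spin":0},
    {"x":-2,"y":0,"z":-15,"spin":0},
    {"x":-2,"y":0,"z":-10,"spin":0},
    {"x":0,"y":0,"z":0,"spin":0},
  ],
)

```text
time_s: 22.05
position: [0.4969, 0.2955, 0.0319]
tcp_rot: [[0.01, -0.047, 0.999], [-0.998, 0.061, 0.013], [-0.062, -0.997, -0.046]]
force: [0.6, 0.6, 0.4]
opening: 0.632
```

Call:
apply_moves(
  steps=[
    {"x":2,"y":0,"z":-9,"spin":0},
    {"x":0,"y":0,"z":-6,"spin":0},
    {"x":0,"y":0,"z":0,"spin":0},
  ],
)

```text
time_s: 22.35
position: [0.5009, 0.2961, 0.0178]
tcp_rot: [[0.011, -0.043, 0.999], [-0.998, 0.062, 0.013], [-0.063, -0.997, -0.042]]
force: [-0.4, 0.6, -0.4]
opening: 0.63
```

Call:
apply_moves(
  steps=[
    {"x":-1,"y":0,"z":-1,"spin":0},
    {"x":0,"y":0,"z":0,"spin":0},
    {"x":0,"y":0,"z":0,"spin":0},
    {"x":0,"y":0,"z":0,"spin":0},
    {"x":0,"y":0,"z":0,"spin":0},
    {"x":0,"y":0,"z":0,"spin":0},
    {"x":0,"y":0,"z":0,"spin":0},
  ],
  grip=10,
)

```text
time_s: 23.05
position: [0.5006, 0.2963, 0.0176]
tcp_rot: [[0.011, -0.041, 0.999], [-0.998, 0.063, 0.014], [-0.063, -0.997, -0.04]]
force: [0.8, 0.6, -0.0]
opening: 0.309
```

Call:
apply_moves(
  steps=[
    {"x":0,"y":0,"z":8,"spin":0},
    {"x":0,"y":0,"z":15,"spin":0},
    {"x":0,"y":0,"z":20,"spin":0},
    {"x":0,"y":0,"z":20,"spin":0},
    {"x":0,"y":0,"z":20,"spin":0},
    {"x":0,"y":0,"z":20,"spin":0},
    {"x":0,"y":0,"z":10,"spin":0},
    {"x":0,"y":0,"z":0,"spin":0},
  ],
)

```text
time_s: 23.85
position: [0.4989, 0.2959, 0.1403]
tcp_rot: [[0.011, -0.041, 0.999], [-0.998, 0.063, 0.014], [-0.063, -0.997, -0.04]]
force: [0.5, -0.6, -2.0]
opening: 0.306
```

Call:
apply_moves(
  steps=[
    {"x":1,"y":-10,"z":0,"spin":0},
    {"x":2,"y":-20,"z":0,"spin":0},
    {"x":2,"y":-20,"z":0,"spin":0},
    {"x":2,"y":-20,"z":0,"spin":0},
    {"x":2,"y":-20,"z":0,"spin":0.01},
    {"x":2,"y":-20,"z":0,"spin":0.01},
    {"x":2,"y":-20,"z":0,"spin":0.01},
    {"x":2,"y":-20,"z":0,"spin":0.01},
    {"x":2,"y":-20,"z":0,"spin":0.01},
    {"x":2,"y":-20,"z":0,"spin":0.01},
    {"x":2,"y":-20,"z":0,"spin":0},
    {"x":2,"y":-20,"z":0,"spin":0},
  ],
)

```text
time_s: 25.05
position: [0.5118, 0.0515, 0.129]
tcp_rot: [[0.076, -0.07, 0.995], [-0.995, 0.056, 0.08], [-0.061, -0.996, -0.065]]
force: [-0.0, 0.3, -2.4]
opening: 0.306
```

Call:
apply_moves(
  steps=[
    {"x":4,"y":-20,"z":0,"spin":0},
    {"x":4,"y":-20,"z":0,"spin":0},
    {"x":4,"y":-20,"z":0,"spin":0},
    {"x":4,"y":-20,"z":0,"spin":0},
    {"x":4,"y":-20,"z":0,"spin":0},
    {"x":4,"y":-20,"z":0,"spin":0},
    {"x":4,"y":-20,"z":0,"spin":0},
    {"x":1,"y":-8,"z":0,"spin":0},
    {"x":0,"y":0,"z":0,"spin":0},
    {"x":0,"y":0,"z":0,"spin":0},
  ],
)

```text
time_s: 26.05
position: [0.5314, -0.1086, 0.1184]
tcp_rot: [[0.067, -0.092, 0.994], [-0.995, 0.062, 0.073], [-0.069, -0.994, -0.088]]
force: [-0.3, 0.3, -1.5]
opening: 0.304
```

Run:
```python
from h import *
s=read_state();print(s['position'].round(4),s['tcp_rot'].round(3).tolist())
im=cap('wrist','w8.png');c=cam('wrist')
import pickle;pickle.dump(c,open('c8.pkl','wb'))
im=cap('side','d8.png')[:,:,::-1]
cv2.imwrite('pics/d8c.png',cv2.resize(im[130:290,300:460],None,fx=3.6,fy=3.6,interpolation=cv2.INTER_CUBIC))
```

```text
[ 0.5314 -0.1086  0.1184] [[0.067, -0.092, 0.994], [-0.995, 0.062, 0.073], [-0.069, -0.994, -0.088]]
```

View pics/w8.png

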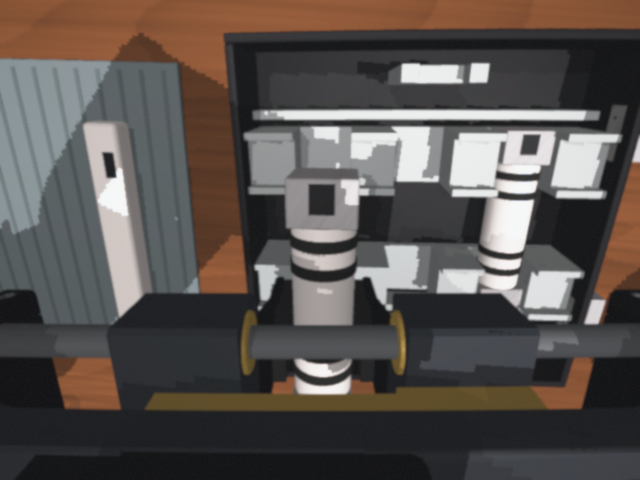

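View pics/d8c.png

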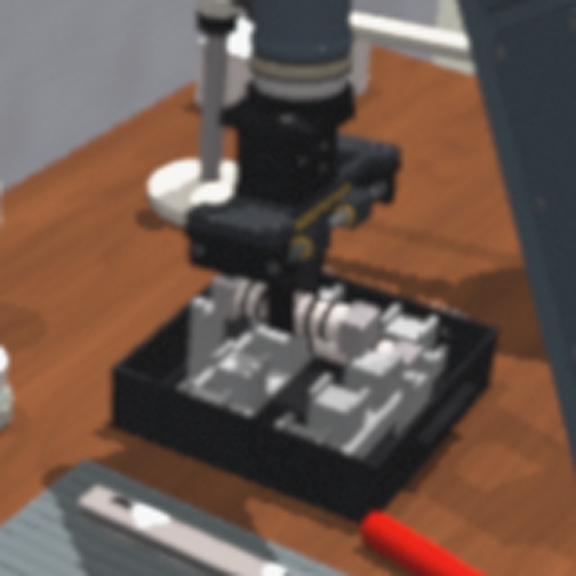

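Call:
apply_moves(
  steps=[
    {"x":9,"y":5,"z":0,"spin":0},
    {"x":0,"y":0,"z":-15,"spin":0},
    {"x":0,"y":0,"z":-15,"spin":0},
    {"x":0,"y":0,"z":0,"spin":0},
  ],
)

```text
time_s: 26.55
position: [0.543, -0.0988, 0.089]
tcp_rot: [[0.072, -0.089, 0.993], [-0.995, 0.062, 0.078], [-0.069, -0.994, -0.084]]
force: [-0.7, -0.2, -2.2]
opening: 0.308
```

Call:
apply_moves(
  steps=[
    {"x":-2,"y":-5,"z":-10,"spin":0},
    {"x":0,"y":0,"z":-10,"spin":0},
    {"x":0,"y":0,"z":-8,"spin":0},
    {"x":0,"y":0,"z":0,"spin":0},
  ],
)

```text
time_s: 26.95
position: [0.5424, -0.1028, 0.06]
tcp_rot: [[0.074, -0.087, 0.993], [-0.995, 0.061, 0.08], [-0.068, -0.994, -0.082]]
force: [-0.4, -0.3, -2.4]
opening: 0.306
```

Call:
apply_moves(
  steps=[
    {"x":-2,"y":0,"z":-7,"spin":0},
    {"x":0,"y":0,"z":-7,"spin":0},
    {"x":0,"y":0,"z":-7,"spin":0},
    {"x":0,"y":0,"z":0,"spin":0},
  ],
)

```text
time_s: 27.35
position: [0.5404, -0.1031, 0.0374]
tcp_rot: [[0.074, -0.086, 0.994], [-0.995, 0.061, 0.079], [-0.068, -0.994, -0.082]]
force: [0.3, -0.3, -1.9]
opening: 0.308
```

Call:
apply_moves(
  steps=[
    {"x":0,"y":0,"z":-6,"spin":0},
    {"x":0,"y":0,"z":-4,"spin":0},
    {"x":0,"y":0,"z":-2,"spin":0},
    {"x":0,"y":0,"z":0,"spin":0},
  ],
)

```text
time_s: 27.75
position: [0.5407, -0.1034, 0.0247]
tcp_rot: [[0.074, -0.086, 0.994], [-0.995, 0.061, 0.079], [-0.067, -0.994, -0.081]]
force: [-0.5, -0.8, 0.0]
opening: 0.307
```

Touching; release and rise.

Call:
apply_moves(
  steps=[
    {"x":0,"y":0,"z":0,"spin":0},
    {"x":0,"y":0,"z":0,"spin":0},
    {"x":0,"y":0,"z":0,"spin":0},
    {"x":0,"y":0,"z":0,"spin":0},
    {"x":0,"y":0,"z":15,"spin":0},
    {"x":0,"y":0,"z":25,"spin":0},
    {"x":0,"y":0,"z":25,"spin":0},
    {"x":0,"y":0,"z":25,"spin":0},
    {"x":0,"y":0,"z":30,"spin":0},
    {"x":0,"y":0,"z":0,"spin":0},
  ],
  grip=44,
)

```text
time_s: 28.75
position: [0.5415, -0.1035, 0.1549]
tcp_rot: [[0.074, -0.082, 0.994], [-0.995, 0.059, 0.079], [-0.065, -0.995, -0.077]]
force: [0.6, -0.1, 0.3]
opening: 0.51
```

Run:
```python
from h import *
s=read_state();print(s['position'].round(4),s['tcp_rot'].round(3).tolist())
im=cap('wrist','w9.png');c=cam('wrist')
im=cap('scene','s9.png')[:,:,::-1]
cv2.imwrite('pics/s9c.png',cv2.resize(im[230:365,100:400],None,fx=2.6,fy=2.6,interpolation=cv2.INTER_CUBIC))
```

```text
[ 0.5415 -0.1035  0.1549] [[0.074, -0.082, 0.994], [-0.995, 0.059, 0.079], [-0.065, -0.995, -0.077]]
```

View pics/w9.png

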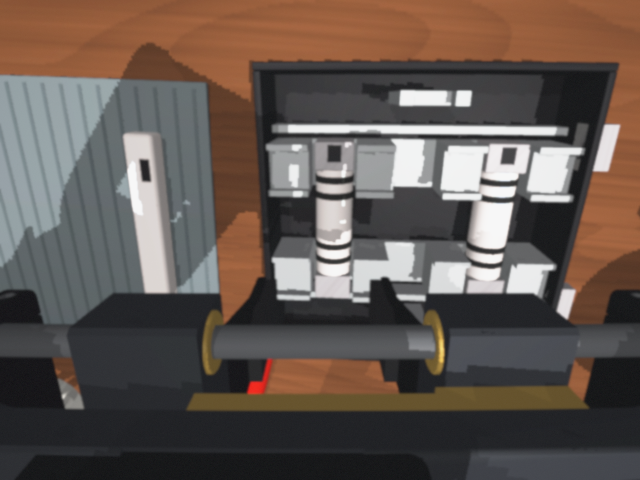

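View pics/s9c.png

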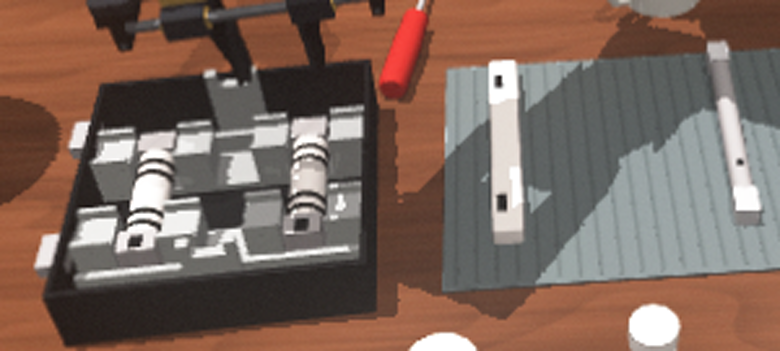

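Call:
apply_moves(
  steps=[
    {"x":0,"y":0,"z":20,"spin":0.1},
    {"x":0,"y":5,"z":20,"spin":0.1},
    {"x":0,"y":5,"z":10,"spin":0.1},
    {"x":0,"y":5,"z":0,"spin":0.1},
    {"x":0,"y":5,"z":0,"spin":0.1},
    {"x":0,"y":5,"z":0,"spin":0.1},
    {"x":0,"y":5,"z":0,"spin":0.1},
    {"x":0,"y":5,"z":0,"spin":0.1},
    {"x":0,"y":5,"z":0,"spin":0.1},
    {"x":0,"y":5,"z":0,"spin":0.1},
  ],
  grip=55,
)

```text
time_s: 29.85
position: [0.5292, -0.054, 0.1921]
tcp_rot: [[0.892, -0.125, 0.434], [-0.442, -0.049, 0.895], [-0.091, -0.991, -0.099]]
force: [-0.5, 0.6, -0.3]
opening: 0.631
```

Call:
apply_moves(
  steps=[
    {"x":0,"y":5,"z":0,"spin":0.1},
    {"x":0,"y":5,"z":0,"spin":0.1},
    {"x":0,"y":5,"z":0,"spin":0.1},
    {"x":0,"y":5,"z":0,"spin":0.1},
    {"x":0,"y":5,"z":0,"spin":0.1},
    {"x":0,"y":5,"z":0,"spin":0.1},
    {"x":0,"y":5,"z":0,"spin":0.1},
    {"x":0,"y":5,"z":0,"spin":0.1},
    {"x":0,"y":5,"z":0,"spin":0.1},
    {"x":0,"y":5,"z":0,"spin":0.1},
  ],
)

```text
time_s: 30.85
position: [0.5178, 0.0004, 0.1786]
tcp_rot: [[0.828, -0.052, -0.558], [0.547, -0.142, 0.825], [-0.122, -0.989, -0.089]]
force: [0.8, -0.9, 1.0]
opening: 0.627
```

Call:
apply_moves(
  steps=[
    {"x":0,"y":5,"z":0,"spin":0.1},
    {"x":0,"y":5,"z":0,"spin":0.1},
    {"x":0,"y":5,"z":0,"spin":0.1},
    {"x":0,"y":5,"z":0,"spin":0.1},
    {"x":0,"y":5,"z":0,"spin":0.1},
    {"x":0,"y":5,"z":0,"spin":0.1},
    {"x":0,"y":5,"z":0,"spin":0.1},
    {"x":0,"y":5,"z":0,"spin":0.1},
    {"x":0,"y":5,"z":0,"spin":0.1},
    {"x":0,"y":0,"z":0,"spin":0},
  ],
)

```text
time_s: 31.85
position: [0.5052, 0.0489, 0.1658]
tcp_rot: [[0.044, 0.052, -0.998], [0.99, -0.135, 0.036], [-0.133, -0.989, -0.058]]
force: [0.8, 0.1, 0.7]
opening: 0.632
```

Call:
apply_moves(
  steps=[
    {"x":0,"y":0,"z":1,"spin":0},
    {"x":0,"y":0,"z":1,"spin":0},
    {"x":0,"y":0,"z":1,"spin":0},
    {"x":0,"y":0,"z":1,"spin":0},
    {"x":0,"y":0,"z":1,"spin":0},
    {"x":0,"y":0,"z":1,"spin":0},
    {"x":0,"y":0,"z":1,"spin":0},
    {"x":0,"y":0,"z":1,"spin":0},
  ],
)

```text
time_s: 32.65
position: [0.5045, 0.0481, 0.173]
tcp_rot: [[0.05, 0.048, -0.998], [0.99, -0.136, 0.043], [-0.133, -0.99, -0.055]]
force: [-0.7, 0.5, 0.5]
opening: 0.63
```

Run:
```python
from h import *
s=read_state();print(s['position'].round(4),s['tcp_rot'].round(3).tolist(),s['joint_positions'].round(2),s['tau'].round(1),s['qvel'].round(2))
```

```text
[0.5045 0.0481 0.173 ] [[0.05, 0.048, -0.998], [0.99, -0.136, 0.043], [-0.133, -0.99, -0.055]] [ -2.65  25.7  103.65 -10.34  47.95 -83.21] [ -0.  -35.5 -12.9  -0.4  -0.1  -0. ] [ 0.05 -1.07 -0.6   0.27  1.45 -0.16]
```

Call:
apply_moves(
  steps=[
    {"x":0,"y":5,"z":2,"spin":0.1},
    {"x":0,"y":5,"z":2,"spin":0.1},
    {"x":0,"y":5,"z":2,"spin":0.1},
    {"x":0,"y":5,"z":2,"spin":0.1},
    {"x":0,"y":5,"z":2,"spin":0.1},
    {"x":0,"y":5,"z":2,"spin":0.1},
    {"x":0,"y":5,"z":2,"spin":0.1},
    {"x":0,"y":5,"z":2,"spin":0.1},
    {"x":0,"y":5,"z":2,"spin":0.1},
    {"x":0,"y":5,"z":2,"spin":0.1},
  ],
)

```text
time_s: 33.65
position: [0.5044, 0.0998, 0.1948]
tcp_rot: [[-0.828, 0.142, -0.542], [0.544, -0.027, -0.839], [-0.134, -0.989, -0.055]]
force: [-0.1, -0.0, 0.2]
opening: 0.635
```

Run:
```python
from h import *
s=read_state();print(s['position'].round(4),s['tcp_rot'].round(3).tolist(),s['joint_positions'].round(2))
```

```text
[0.5044 0.0998 0.1948] [[-0.828, 0.142, -0.542], [0.544, -0.027, -0.839], [-0.134, -0.989, -0.055]] [  -0.39   22.11  105.61   -2.15   44.11 -145.87]
```

Call:
apply_moves(
  steps=[
    {"x":0,"y":-6,"z":0,"spin":0},
    {"x":0,"y":-6,"z":0,"spin":0},
    {"x":0,"y":-6,"z":0,"spin":0},
    {"x":0,"y":-6,"z":0,"spin":0},
    {"x":0,"y":-6,"z":0,"spin":0},
    {"x":0,"y":-6,"z":0,"spin":0},
    {"x":0,"y":-6,"z":0,"spin":0},
    {"x":0,"y":-6,"z":0,"spin":0},
    {"x":0,"y":-6,"z":0,"spin":0},
    {"x":0,"y":-6,"z":0,"spin":0},
  ],
)

```text
time_s: 34.65
position: [0.5043, 0.034, 0.1948]
tcp_rot: [[-0.825, 0.142, -0.547], [0.549, -0.028, -0.835], [-0.134, -0.989, -0.055]]
force: [-0.1, 0.4, 1.0]
opening: 0.633
```

Call:
apply_moves(
  steps=[
    {"x":0,"y":25,"z":0,"spin":0},
    {"x":0,"y":25,"z":0,"spin":0},
    {"x":0,"y":25,"z":0,"spin":0},
    {"x":0,"y":25,"z":0,"spin":0},
  ],
)

```text
time_s: 35.05
position: [0.5056, 0.1315, 0.195]
tcp_rot: [[-0.82, 0.143, -0.554], [0.556, -0.03, -0.83], [-0.136, -0.989, -0.055]]
force: [-0.2, -0.4, -0.1]
opening: 0.634
```

Call:
apply_moves(
  steps=[
    {"x":0,"y":-25,"z":0,"spin":0},
    {"x":0,"y":-25,"z":0,"spin":0},
    {"x":0,"y":-25,"z":0,"spin":0},
    {"x":0,"y":-25,"z":0,"spin":0},
  ],
)

```text
time_s: 35.45
position: [0.5055, 0.036, 0.1952]
tcp_rot: [[-0.828, 0.145, -0.541], [0.544, -0.027, -0.839], [-0.136, -0.989, -0.057]]
force: [0.1, -0.5, 0.0]
opening: 0.629
```

Call:
apply_moves(
  steps=[
    {"x":0,"y":0,"z":-5,"spin":0},
    {"x":0,"y":0,"z":-5,"spin":0},
    {"x":0,"y":0,"z":-5,"spin":0},
    {"x":0,"y":0,"z":-5,"spin":0},
    {"x":0,"y":0,"z":-5,"spin":0},
    {"x":0,"y":0,"z":-5,"spin":0},
  ],
)

```text
time_s: 36.05
position: [0.5057, 0.0354, 0.1631]
tcp_rot: [[-0.827, 0.146, -0.543], [0.545, -0.027, -0.838], [-0.137, -0.989, -0.057]]
force: [0.0, -0.3, -0.3]
opening: 0.627
```

Call:
apply_moves(
  steps=[
    {"x":0,"y":0,"z":5,"spin":0},
    {"x":0,"y":0,"z":5,"spin":0},
    {"x":0,"y":0,"z":5,"spin":0},
    {"x":0,"y":0,"z":5,"spin":0},
    {"x":0,"y":0,"z":5,"spin":0},
    {"x":0,"y":0,"z":5,"spin":0},
  ],
)

```text
time_s: 36.65
position: [0.5053, 0.0364, 0.195]
tcp_rot: [[-0.828, 0.145, -0.542], [0.544, -0.026, -0.839], [-0.136, -0.989, -0.057]]
force: [-0.4, 0.6, -0.1]
opening: 0.635
```

Call:
apply_moves(
  steps=[
    {"x":4,"y":20,"z":0,"spin":0},
    {"x":4,"y":20,"z":0,"spin":0},
    {"x":4,"y":20,"z":0,"spin":0},
    {"x":4,"y":20,"z":0,"spin":0},
    {"x":4,"y":20,"z":0,"spin":0},
  ],
)

```text
time_s: 37.15
position: [0.5273, 0.1369, 0.199]
tcp_rot: [[-0.824, 0.15, -0.546], [0.549, -0.028, -0.835], [-0.141, -0.988, -0.059]]
force: [0.6, -0.4, -1.2]
opening: 0.633
```

Call:
apply_moves(
  steps=[
    {"x":-4,"y":-20,"z":0,"spin":0},
    {"x":-4,"y":-20,"z":0,"spin":0},
    {"x":-4,"y":-20,"z":0,"spin":0},
    {"x":-4,"y":-20,"z":0,"spin":0},
    {"x":-4,"y":-20,"z":0,"spin":0},
  ],
)

```text
time_s: 37.65
position: [0.5087, 0.0399, 0.2019]
tcp_rot: [[-0.829, 0.157, -0.537], [0.54, -0.025, -0.841], [-0.146, -0.987, -0.064]]
force: [-0.4, 0.1, 0.5]
opening: 0.634
```

Call:
apply_moves(
  steps=[
    {"x":0,"y":0,"z":0,"spin":-0.1},
    {"x":0,"y":0,"z":0,"spin":-0.1},
    {"x":0,"y":0,"z":0,"spin":-0.1},
    {"x":0,"y":0,"z":0,"spin":-0.1},
    {"x":0,"y":0,"z":0,"spin":-0.1},
  ],
)

```text
time_s: 38.15
position: [0.5085, 0.0356, 0.2046]
tcp_rot: [[-0.445, 0.125, -0.887], [0.883, -0.102, -0.458], [-0.148, -0.987, -0.065]]
force: [-0.5, 0.8, -0.0]
opening: 0.631
```

Call:
apply_moves(
  steps=[
    {"x":0,"y":0,"z":0,"spin":-0.14},
    {"x":0,"y":0,"z":0,"spin":-0.14},
    {"x":0,"y":0,"z":0,"spin":-0.14},
    {"x":0,"y":0,"z":0,"spin":-0.14},
    {"x":0,"y":0,"z":0,"spin":-0.14},
    {"x":0,"y":0,"z":0,"spin":-0.14},
    {"x":0,"y":0,"z":0,"spin":-0.14},
    {"x":0,"y":0,"z":0,"spin":-0.14},
    {"x":0,"y":0,"z":0,"spin":-0.14},
  ],
)

```text
time_s: 39.05
position: [0.5086, 0.0358, 0.2094]
tcp_rot: [[0.742, -0.064, -0.668], [0.654, -0.151, 0.741], [-0.148, -0.987, -0.07]]
force: [0.6, -0.5, 0.3]
opening: 0.633
```

Run:
```python
from h import *
for i in range(3):
    s=read_state();print(s['position'].round(4),s['tcp_rot'].round(3).tolist(),s['joint_positions'].round(2),s['qvel'].round(2))
```

```text
[0.5086 0.0358 0.2094] [[0.742, -0.064, -0.668], [0.654, -0.151, 0.741], [-0.148, -0.987, -0.07]] [ -3.32  25.12  96.76 -10.09  61.68 -39.95] [-2.08  4.19 -9.05  5.92 16.99 76.25]
[0.5086 0.0358 0.2094] [[0.742, -0.064, -0.668], [0.654, -0.151, 0.741], [-0.148, -0.987, -0.07]] [ -3.32  25.12  96.76 -10.09  61.68 -39.95] [-2.08  4.19 -9.05  5.92 16.99 76.25]
[0.5086 0.0358 0.2094] [[0.742, -0.064, -0.668], [0.654, -0.151, 0.741], [-0.148, -0.987, -0.07]] [ -3.32  25.12  96.76 -10.09  61.68 -39.95] [-2.08  4.19 -9.05  5.92 16.99 76.25]
```

Call:
apply_moves(
  steps=[
    {"x":0,"y":0,"z":0,"spin":-0.14},
    {"x":0,"y":0,"z":0,"spin":-0.14},
    {"x":0,"y":0,"z":0,"spin":-0.14},
    {"x":0,"y":0,"z":0,"spin":-0.14},
    {"x":0,"y":0,"z":0,"spin":-0.14},
    {"x":0,"y":0,"z":0,"spin":-0.14},
    {"x":0,"y":0,"z":0,"spin":-0.14},
    {"x":0,"y":0,"z":0,"spin":-0.14},
  ],
)

```text
time_s: 39.85
position: [0.5102, 0.0359, 0.2131]
tcp_rot: [[0.893, -0.16, 0.421], [-0.427, -0.003, 0.904], [-0.144, -0.987, -0.071]]
force: [0.6, 0.6, -0.4]
opening: 0.63
```

Call:
apply_moves(
  steps=[
    {"x":2,"y":2,"z":0,"spin":0},
    {"x":-2,"y":-2,"z":0,"spin":0},
    {"x":2,"y":2,"z":0,"spin":0},
    {"x":-2,"y":-2,"z":0,"spin":0},
    {"x":2,"y":2,"z":0,"spin":0},
    {"x":-2,"y":-2,"z":0,"spin":0},
    {"x":2,"y":2,"z":0,"spin":0},
    {"x":-2,"y":-2,"z":0,"spin":0},
    {"x":2,"y":2,"z":0,"spin":0},
    {"x":-2,"y":-2,"z":0,"spin":0},
  ],
)

```text
time_s: 40.85
position: [0.5105, 0.0362, 0.2141]
tcp_rot: [[0.897, -0.159, 0.413], [-0.419, -0.005, 0.908], [-0.142, -0.987, -0.071]]
force: [0.3, 0.1, -0.4]
opening: 0.634
```

Call:
apply_moves(
  steps=[
    {"x":15,"y":-2,"z":20,"spin":0},
    {"x":35,"y":-3,"z":30,"spin":0},
    {"x":40,"y":-3,"z":25,"spin":0},
    {"x":40,"y":-3,"z":20,"spin":0},
    {"x":40,"y":-3,"z":0,"spin":0},
    {"x":40,"y":-3,"z":0,"spin":0},
    {"x":40,"y":-3,"z":0,"spin":0},
    {"x":30,"y":-3,"z":0,"spin":0},
    {"x":20,"y":0,"z":0,"spin":0},
    {"x":20,"y":0,"z":0,"spin":0},
  ],
)

```text
time_s: 41.85
position: [0.8337, 0.0114, 0.3126]
tcp_rot: [[0.895, -0.168, 0.412], [-0.419, -0.005, 0.908], [-0.15, -0.986, -0.074]]
force: [-0.6, 0.1, -1.1]
opening: 0.631
```

Run:
```python
from h import *
s=read_state();print(s['position'].round(4),s['joint_positions'].round(2),s['qvel'].round(2))
```

```text
[0.8337 0.0114 0.3126] [ -6.39  52.96  23.96  -1.44 112.64  17.92] [  1.11  30.75 -64.1   -0.26  33.23   0.68]
```

Call:
apply_moves(
  steps=[
    {"x":15,"y":0,"z":0,"spin":0},
    {"x":15,"y":0,"z":0,"spin":0},
    {"x":15,"y":0,"z":0,"spin":0},
    {"x":15,"y":0,"z":0,"spin":0},
  ],
)

```text
time_s: 42.25
position: [0.8719, 0.0101, 0.2957]
tcp_rot: [[0.896, -0.16, 0.413], [-0.419, -0.003, 0.908], [-0.144, -0.987, -0.07]]
force: [-1.5, 0.8, 0.0]
opening: 0.632
```

Run:
```python
from h import *
s=read_state();print(s['position'].round(4),s['joint_positions'].round(2),s['qvel'].round(2))
```

```text
[0.8719 0.0101 0.2957] [ -6.24  59.23  12.54  -1.33 117.39  18.02] [-0.08  4.71 -1.33  0.63 -5.55  0.32]
```

Call:
apply_moves(
  steps=[
    {"x":-20,"y":5,"z":0,"spin":0},
    {"x":-45,"y":10,"z":0,"spin":0},
    {"x":-45,"y":15,"z":0,"spin":0},
    {"x":-45,"y":15,"z":0,"spin":0},
    {"x":-45,"y":15,"z":0,"spin":0},
    {"x":-45,"y":15,"z":0,"spin":0},
    {"x":-45,"y":15,"z":0,"spin":0},
    {"x":-30,"y":15,"z":0,"spin":0},
    {"x":0,"y":0,"z":0,"spin":0},
  ],
)

```text
time_s: 43.15
position: [0.5461, 0.1142, 0.2968]
tcp_rot: [[0.898, -0.137, 0.418], [-0.423, -0.003, 0.906], [-0.123, -0.991, -0.061]]
force: [0.9, 0.2, 1.0]
opening: 0.634
```

Call:
apply_moves(
  steps=[
    {"x":25,"y":0,"z":0,"spin":0},
    {"x":25,"y":0,"z":0,"spin":0},
    {"x":25,"y":0,"z":0,"spin":0},
    {"x":25,"y":0,"z":0,"spin":0},
    {"x":25,"y":0,"z":0,"spin":0},
    {"x":25,"y":0,"z":0,"spin":0},
    {"x":25,"y":0,"z":0,"spin":0},
    {"x":25,"y":0,"z":0,"spin":0},
  ],
)

```text
time_s: 43.95
position: [0.7597, 0.1124, 0.3108]
tcp_rot: [[0.902, -0.102, 0.419], [-0.422, -0.005, 0.907], [-0.09, -0.995, -0.048]]
force: [0.6, -0.6, 0.1]
opening: 0.631
```

Call:
apply_moves(
  steps=[
    {"x":-50,"y":0,"z":0,"spin":0},
    {"x":-50,"y":0,"z":0,"spin":0},
    {"x":-50,"y":0,"z":0,"spin":0},
    {"x":-50,"y":0,"z":0,"spin":0},
  ],
)

```text
time_s: 44.35
position: [0.5783, 0.1076, 0.2971]
tcp_rot: [[0.901, -0.088, 0.425], [-0.427, -0.006, 0.904], [-0.076, -0.996, -0.043]]
force: [0.6, -0.3, -0.0]
opening: 0.633
```

Call:
apply_moves(
  steps=[
    {"x":20,"y":0,"z":0,"spin":0},
    {"x":20,"y":0,"z":0,"spin":0},
    {"x":20,"y":0,"z":0,"spin":0},
    {"x":20,"y":0,"z":0,"spin":0},
    {"x":20,"y":0,"z":0,"spin":0},
    {"x":20,"y":0,"z":0,"spin":0},
    {"x":20,"y":0,"z":0,"spin":0},
    {"x":20,"y":0,"z":0,"spin":0},
    {"x":20,"y":0,"z":0,"spin":0},
    {"x":20,"y":0,"z":0,"spin":0},
  ],
)

```text
time_s: 45.35
position: [0.7904, 0.104, 0.3051]
tcp_rot: [[0.901, -0.07, 0.427], [-0.429, -0.008, 0.903], [-0.06, -0.997, -0.037]]
force: [0.4, -0.3, -0.3]
opening: 0.626
```

Call:
apply_moves(
  steps=[
    {"x":-50,"y":0,"z":0,"spin":0},
    {"x":-50,"y":0,"z":0,"spin":0},
    {"x":-50,"y":0,"z":0,"spin":0},
    {"x":-50,"y":0,"z":0,"spin":0},
    {"x":-10,"y":0,"z":0,"spin":0},
  ],
)

```text
time_s: 45.85
position: [0.6024, 0.0994, 0.2935]
tcp_rot: [[0.9, -0.052, 0.432], [-0.433, -0.009, 0.901], [-0.043, -0.999, -0.03]]
force: [-0.6, -0.1, 0.8]
opening: 0.631
```

Working (tilt down to 3°); repeat.

Call:
apply_moves(
  steps=[
    {"x":20,"y":0,"z":0,"spin":0},
    {"x":20,"y":0,"z":0,"spin":0},
    {"x":20,"y":0,"z":0,"spin":0},
    {"x":20,"y":0,"z":0,"spin":0},
    {"x":20,"y":0,"z":0,"spin":0},
    {"x":20,"y":0,"z":0,"spin":0},
    {"x":20,"y":0,"z":0,"spin":0},
    {"x":20,"y":0,"z":0,"spin":0},
    {"x":20,"y":0,"z":0,"spin":0},
  ],
)

```text
time_s: 46.75
position: [0.8172, 0.0954, 0.3115]
tcp_rot: [[0.9, 0.004, 0.436], [-0.436, -0.011, 0.9], [0.008, -1.0, -0.008]]
force: [0.6, 0.1, -0.7]
opening: 0.629
```

Call:
apply_moves(
  steps=[
    {"x":-50,"y":0,"z":0,"spin":0},
    {"x":-50,"y":0,"z":0,"spin":0},
    {"x":-50,"y":0,"z":0,"spin":0},
    {"x":-50,"y":0,"z":0,"spin":0},
    {"x":-40,"y":0,"z":0,"spin":0},
  ],
)

```text
time_s: 47.25
position: [0.605, 0.09, 0.3003]
tcp_rot: [[0.897, 0.03, 0.441], [-0.441, -0.013, 0.898], [0.032, -0.999, 0.002]]
force: [0.4, 0.7, 0.2]
opening: 0.633
```

Call:
apply_moves(
  steps=[
    {"x":-13,"y":-5,"z":0,"spin":-0.14},
    {"x":-14,"y":-5,"z":0,"spin":-0.14},
    {"x":-14,"y":-5,"z":0,"spin":-0.14},
    {"x":-14,"y":-5,"z":0,"spin":-0.14},
    {"x":-14,"y":-5,"z":-10,"spin":-0.14},
    {"x":-14,"y":-5,"z":-20,"spin":-0.14},
    {"x":-14,"y":-5,"z":-30,"spin":-0.14},
    {"x":-13,"y":-3,"z":-30,"spin":-0.11},
    {"x":0,"y":0,"z":0,"spin":0},
  ],
)

```text
time_s: 48.15
position: [0.5266, 0.0454, 0.2284]
tcp_rot: [[-0.025, 0.054, 0.998], [-0.998, -0.061, -0.022], [0.06, -0.997, 0.056]]
force: [0.6, 0.7, -0.4]
opening: 0.633
```

Run:
```python
from h import *
s=read_state();print(s['position'].round(4),s['tcp_rot'].round(3).tolist(),s['joint_positions'].round(2))
im=cap('wrist','w10.png');c=cam('wrist')
import pickle;pickle.dump(c,open('c10.pkl','wb'))
cv2.imwrite('pics/w10c.png',cv2.resize(im[0:300,120:520,::-1],None,fx=2,fy=2,interpolation=cv2.INTER_CUBIC))
```

```text
[0.5266 0.0454 0.2284] [[-0.025, 0.054, 0.998], [-0.998, -0.061, -0.022], [0.06, -0.997, 0.056]] [-5.35 21.98 98.01 -3.85 56.63 88.04]
```

View pics/w10c.png

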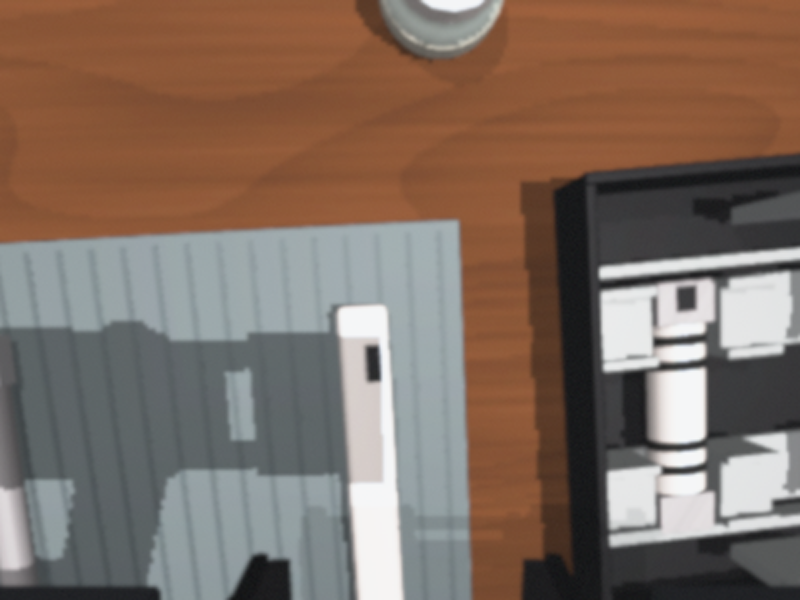

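Run:
```python
from h import *
import pickle
W=pickle.load(open('c10.pkl','rb'))
w=cr((120,0),2,0)
X=ray(W,[w(338,308),w(387,306),w(355,598),w(404,598)],.022);print(X.round(4))
f=(X[0]+X[1])/2;n=(X[2]+X[3])/2;d=(f-n)/np.linalg.norm(f-n);print('centre',f-d*.098,'yaw',np.arctan2(d[1],d[0]))
# plunger B
Y=ray(W,[w(657,283),w(713,278),w(661,535),w(715,530)],.038);print(Y.round(4))
```

```text
[[0.5967 0.0645 0.022 ]
 [0.597  0.0409 0.022 ]
 [0.4476 0.0624 0.022 ]
 [0.4463 0.0366 0.022 ]]
centre [0.49889464 0.05059772 0.022     ] yaw 0.021737549937723342
[[ 0.6047 -0.0857  0.038 ]
 [ 0.6065 -0.1127  0.038 ]
 [ 0.4805 -0.0942  0.038 ]
 [ 0.4818 -0.1224  0.038 ]]
```

Call:
apply_moves(
  steps=[
    {"x":-15,"y":3,"z":-20,"spin":0.025},
    {"x":-15,"y":2,"z":-30,"spin":0.025},
    {"x":0,"y":0,"z":-30,"spin":0},
    {"x":0,"y":0,"z":-30,"spin":0},
    {"x":0,"y":0,"z":-30,"spin":0},
    {"x":0,"y":0,"z":-20,"spin":0},
    {"x":0,"y":0,"z":0,"spin":0},
  ],
  grip=46,
)

```text
time_s: 48.9
position: [0.5382, 0.0469, 0.0831]
tcp_rot: [[0.042, 0.127, 0.991], [-0.997, -0.063, 0.05], [0.069, -0.99, 0.124]]
force: [-0.3, 0.8, 0.4]
opening: 0.527
```

Call:
apply_moves(
  steps=[
    {"x":0,"y":0,"z":1,"spin":0},
    {"x":0,"y":0,"z":1,"spin":0},
    {"x":0,"y":0,"z":1,"spin":0},
    {"x":0,"y":0,"z":1,"spin":0},
  ],
)

```text
time_s: 49.3
position: [0.548, 0.0461, 0.0935]
tcp_rot: [[0.044, 0.144, 0.989], [-0.996, -0.065, 0.053], [0.072, -0.987, 0.141]]
force: [0.7, -0.3, -0.2]
opening: 0.528
```

Run:
```python
from h import *
s=read_state();print(s['position'].round(4),s['tcp_rot'].round(3).tolist(),s['joint_positions'].round(2),s['tau'].round(1))
```

```text
[0.548  0.0461 0.0935] [[0.044, 0.144, 0.989], [-0.996, -0.065, 0.053], [0.072, -0.987, 0.141]] [ -5.21  34.29 105.47  -5.62  31.76  86.56] [ -0.  -39.   -9.9  -0.1  -0.6   0. ]
```

Call:
apply_moves(
  steps=[
    {"x":0,"y":0,"z":0,"spin":0},
    {"x":0,"y":0,"z":0,"spin":0},
    {"x":0,"y":0,"z":0,"spin":0},
    {"x":0,"y":0,"z":0,"spin":0},
  ],
)

```text
time_s: 49.7
position: [0.5486, 0.0461, 0.0957]
tcp_rot: [[0.044, 0.147, 0.988], [-0.996, -0.065, 0.054], [0.072, -0.987, 0.144]]
force: [0.2, -0.4, -0.1]
opening: 0.529
```

Call:
apply_moves(
  steps=[
    {"x":-6,"y":0,"z":10,"spin":0.14},
    {"x":-6,"y":0,"z":10,"spin":0.14},
    {"x":-6,"y":0,"z":10,"spin":0.14},
    {"x":-6,"y":0,"z":0,"spin":0.14},
    {"x":-6,"y":0,"z":0,"spin":0.14},
    {"x":-6,"y":0,"z":0,"spin":0.14},
    {"x":-6,"y":0,"z":0,"spin":0.14},
    {"x":-6,"y":0,"z":0,"spin":0.14},
    {"x":-6,"y":0,"z":0,"spin":0.14},
    {"x":-6,"y":0,"z":0,"spin":0.14},
  ],
)

```text
time_s: 50.7
position: [0.4845, 0.0472, 0.1256]
tcp_rot: [[0.995, 0.08, 0.057], [-0.067, 0.138, 0.988], [0.071, -0.987, 0.143]]
force: [0.2, 0.4, -0.2]
opening: 0.525
```

Call:
apply_moves(
  steps=[
    {"x":4,"y":0,"z":15,"spin":0.14},
    {"x":4,"y":0,"z":15,"spin":0.14},
    {"x":4,"y":0,"z":15,"spin":0.14},
    {"x":4,"y":0,"z":15,"spin":0.14},
    {"x":4,"y":0,"z":15,"spin":0.14},
    {"x":4,"y":0,"z":15,"spin":0.14},
    {"x":4,"y":0,"z":15,"spin":0.14},
    {"x":4,"y":0,"z":15,"spin":0.14},
    {"x":4,"y":0,"z":15,"spin":0.14},
    {"x":4,"y":0,"z":15,"spin":0.14},
    {"x":4,"y":0,"z":15,"spin":0.14},
    {"x":4,"y":0,"z":10,"spin":0.14},
  ],
)

```text
time_s: 51.9
position: [0.5264, 0.0469, 0.3031]
tcp_rot: [[-0.11, -0.158, -0.981], [0.992, 0.041, -0.118], [0.059, -0.987, 0.152]]
force: [0.1, 0.2, 0.5]
opening: 0.529
```

Call:
apply_moves(
  steps=[
    {"x":8,"y":0,"z":0,"spin":0.14},
    {"x":10,"y":0,"z":0,"spin":0.14},
    {"x":12,"y":0,"z":0,"spin":0.13},
  ],
)

```text
time_s: 52.2
position: [0.5568, 0.047, 0.3045]
tcp_rot: [[-0.512, -0.159, -0.844], [0.857, -0.028, -0.514], [0.058, -0.987, 0.151]]
force: [0.1, -0.3, 0.3]
opening: 0.531
```

Call:
apply_moves(
  steps=[
    {"x":25,"y":0,"z":0,"spin":0},
    {"x":25,"y":0,"z":0,"spin":0},
    {"x":25,"y":0,"z":0,"spin":0},
    {"x":25,"y":0,"z":0,"spin":0},
    {"x":25,"y":0,"z":0,"spin":0},
    {"x":25,"y":0,"z":0,"spin":0},
  ],
)

```text
time_s: 52.8
position: [0.708, 0.0487, 0.302]
tcp_rot: [[-0.515, -0.167, -0.841], [0.855, -0.028, -0.519], [0.063, -0.986, 0.157]]
force: [0.5, 0.0, 0.3]
opening: 0.529
```

Call:
apply_moves(
  steps=[
    {"x":-50,"y":0,"z":0,"spin":0},
    {"x":-50,"y":0,"z":0,"spin":0},
    {"x":-50,"y":0,"z":0,"spin":0},
  ],
)

```text
time_s: 53.1
position: [0.569, 0.0465, 0.2868]
tcp_rot: [[-0.515, -0.169, -0.841], [0.855, -0.027, -0.518], [0.065, -0.985, 0.159]]
force: [0.0, -0.0, -0.1]
opening: 0.526
```

Call:
apply_moves(
  steps=[
    {"x":20,"y":0,"z":0,"spin":0},
    {"x":20,"y":0,"z":0,"spin":0},
    {"x":20,"y":0,"z":0,"spin":0},
    {"x":20,"y":0,"z":0,"spin":0},
    {"x":20,"y":0,"z":0,"spin":0},
    {"x":20,"y":0,"z":0,"spin":0},
    {"x":20,"y":0,"z":0,"spin":0},
    {"x":20,"y":0,"z":0,"spin":0},
  ],
)

```text
time_s: 53.9
position: [0.7023, 0.05, 0.2736]
tcp_rot: [[-0.511, -0.225, -0.83], [0.854, -0.022, -0.519], [0.098, -0.974, 0.204]]
force: [0.2, 0.1, 0.0]
opening: 0.528
```

```bash
cat > st.py <<'E'
from h import *
s=read_state();print(s['time_s'],s['position'].round(4),'tip',s['tcp_rot'][:2,1].round(3),'q',s['joint_positions'].round(2),'v',s['qvel'].round(1),'tau',s['tau'].round(1))
E
python3 st.py
```

```text
53.9 [0.7023 0.05   0.2736] tip [-0.225 -0.022] q [  -4.06   41.     55.03   -2.21   96.85 -125.53] v [  1.1  20.  -38.9   0.1  19.7   0.2] tau [  0.1 -55.8 -18.8  -0.2   0.7   0. ]
```

Call:
apply_moves(
  steps=[
    {"x":0,"y":0,"z":0,"spin":0},
  ],
)

```text
time_s: 54.0
position: [0.7038, 0.0497, 0.272]
tcp_rot: [[-0.511, -0.225, -0.83], [0.854, -0.022, -0.519], [0.098, -0.974, 0.204]]
force: [0.0, 0.0, -0.2]
opening: 0.528
```

```bash
python3 st.py
```

```text
54.0 [0.7038 0.0497 0.272 ] tip [-0.225 -0.022] q [  -4.07   41.2    54.86   -2.21   96.82 -125.54] v [ 0.1 -0.7  2.9 -0.1  1.5  0. ] tau [  0.1 -54.5 -21.   -0.2   0.8   0. ]
```

Call:
apply_moves(
  steps=[
    {"x":0,"y":0,"z":0,"spin":0},
    {"x":0,"y":0,"z":0,"spin":0},
  ],
)

```text
time_s: 54.2
position: [0.7024, 0.0498, 0.2707]
tcp_rot: [[-0.51, -0.229, -0.829], [0.854, -0.022, -0.519], [0.1, -0.973, 0.207]]
force: [0.9, -0.4, 0.3]
opening: 0.532
```

```bash
python3 st.py
```

```text
54.2 [0.7024 0.0498 0.2707] tip [-0.229 -0.022] q [  -4.07   41.23   55.05   -2.21   96.82 -125.54] v [-0.1 -0.2  1.  -0.   0.2 -0.1] tau [ -0.1 -54.3 -20.3  -0.2   0.8   0. ]
```

Call:
apply_moves(
  steps=[
    {"x":0,"y":0,"z":2,"spin":0},
  ],
)

```text
time_s: 54.3
position: [0.7012, 0.0499, 0.2724]
tcp_rot: [[-0.51, -0.231, -0.829], [0.854, -0.022, -0.52], [0.102, -0.973, 0.208]]
force: [0.2, 0.9, -0.2]
opening: 0.531
```

```bash
python3 st.py
```

```text
54.3 [0.7012 0.0499 0.2724] tip [-0.231 -0.022] q [  -4.07   41.12   55.04   -2.21   97.05 -125.55] v [-0.  -1.3 -0.8 -0.2  2.4 -0.1] tau [ -0.  -54.3 -20.2  -0.2   0.8   0. ]
```

Call:
apply_moves(
  steps=[
    {"x":0,"y":0,"z":2,"spin":0},
  ],
)

```text
time_s: 54.4
position: [0.7006, 0.05, 0.2748]
tcp_rot: [[-0.51, -0.231, -0.829], [0.854, -0.022, -0.52], [0.102, -0.973, 0.209]]
force: [0.3, 0.2, -0.5]
opening: 0.533
```

```bash
python3 st.py
```

```text
54.4 [0.7006 0.05   0.2748] tip [-0.231 -0.022] q [  -4.07   40.97   54.97   -2.21   97.3  -125.56] v [-0.  -1.3 -0.6  0.   2.4 -0.1] tau [ -0.  -54.  -20.   -0.2   0.8   0. ]
```

Call:
apply_moves(
  steps=[
    {"x":-50,"y":0,"z":0,"spin":0},
    {"x":-50,"y":0,"z":0,"spin":0},
    {"x":-50,"y":0,"z":0,"spin":0},
    {"x":-40,"y":0,"z":0,"spin":0},
    {"x":0,"y":0,"z":0,"spin":0},
    {"x":0,"y":0,"z":0,"spin":0},
    {"x":0,"y":0,"z":0,"spin":0},
  ],
)

```text
time_s: 55.1
position: [0.5033, 0.0501, 0.2748]
tcp_rot: [[-0.51, -0.229, -0.829], [0.854, -0.022, -0.52], [0.101, -0.973, 0.207]]
force: [0.2, 0.4, -0.2]
opening: 0.527
```

```bash
python3 st.py
```

```text
55.1 [0.5033 0.0501 0.2748] tip [-0.229 -0.022] q [  -5.48   23.98   87.07   -2.54   82.04 -126.29] v [-0.  -0.5 -1.4 -0.1 -0.9 -0.1] tau [  0.1 -38.9 -16.7  -0.2   0.9   0. ]
```

Call:
apply_moves(
  steps=[
    {"x":50,"y":0,"z":0,"spin":0},
    {"x":50,"y":0,"z":0,"spin":0},
    {"x":50,"y":0,"z":0,"spin":0},
    {"x":40,"y":0,"z":0,"spin":0},
    {"x":0,"y":0,"z":0,"spin":0},
    {"x":0,"y":0,"z":0,"spin":0},
    {"x":0,"y":0,"z":0,"spin":0},
  ],
)

```text
time_s: 55.8
position: [0.6997, 0.05, 0.2701]
tcp_rot: [[-0.51, -0.232, -0.829], [0.854, -0.022, -0.519], [0.102, -0.973, 0.209]]
force: [-0.7, 0.1, 0.4]
opening: 0.526
```

```bash
python3 st.py
```

```text
55.8 [0.6997 0.05   0.2701] tip [-0.232 -0.022] q [  -4.08   41.1    55.45   -2.21   96.74 -125.52] v [ 0.1  0.4 -0.5 -0.   0.6  0. ] tau [ -0.1 -54.  -20.4  -0.2   0.8   0. ]
```

Call:
apply_moves(
  steps=[
    {"x":-15,"y":0,"z":0,"spin":0},
    {"x":-15,"y":0,"z":0,"spin":0},
    {"x":-15,"y":0,"z":0,"spin":0},
    {"x":-15,"y":0,"z":0,"spin":0},
    {"x":-15,"y":0,"z":0,"spin":0},
    {"x":-15,"y":0,"z":0,"spin":0},
    {"x":-15,"y":0,"z":0,"spin":0},
    {"x":-15,"y":0,"z":0,"spin":0},
    {"x":-15,"y":0,"z":0,"spin":0},
    {"x":-15,"y":0,"z":0,"spin":0},
  ],
)

```text
time_s: 56.8
position: [0.5342, 0.051, 0.2761]
tcp_rot: [[-0.51, -0.23, -0.829], [0.854, -0.022, -0.52], [0.101, -0.973, 0.208]]
force: [0.5, 0.5, -0.3]
opening: 0.528
```

```bash
python3 st.py
```

```text
56.8 [0.5342 0.051  0.2761] tip [-0.23  -0.022] q [  -5.1    26.44   82.53   -2.46   84.2  -126.05] v [ -1.2 -14.5  24.4  -0.4 -10.3  -0.8] tau [  0.1 -39.9 -18.3  -0.2   1.    0. ]
```

Call:
apply_moves(
  steps=[
    {"x":15,"y":0,"z":0,"spin":0},
    {"x":15,"y":0,"z":0,"spin":0},
    {"x":15,"y":0,"z":0,"spin":0},
    {"x":15,"y":0,"z":0,"spin":0},
    {"x":15,"y":0,"z":0,"spin":0},
    {"x":15,"y":0,"z":0,"spin":0},
    {"x":15,"y":0,"z":0,"spin":0},
    {"x":15,"y":0,"z":0,"spin":0},
    {"x":15,"y":0,"z":0,"spin":0},
    {"x":15,"y":0,"z":0,"spin":0},
  ],
)

```text
time_s: 57.8
position: [0.6718, 0.0532, 0.2868]
tcp_rot: [[-0.511, -0.232, -0.828], [0.853, -0.022, -0.521], [0.102, -0.972, 0.21]]
force: [0.1, 0.1, 0.9]
opening: 0.523
```

```bash
python3 st.py
```

```text
57.8 [0.6718 0.0532 0.2868] tip [-0.232 -0.022] q [  -3.97   37.85   59.39   -2.22   96.09 -125.49] v [  0.8  12.9 -26.7   0.1  13.8   0.4] tau [  0.  -52.9 -19.1  -0.2   0.7   0. ]
```

Call:
apply_moves(
  steps=[
    {"x":-45,"y":35,"z":0,"spin":0},
    {"x":-45,"y":35,"z":0,"spin":0},
    {"x":-30,"y":15,"z":0,"spin":0},
    {"x":0,"y":0,"z":0,"spin":0},
    {"x":0,"y":0,"z":-30,"spin":0},
    {"x":0,"y":0,"z":-30,"spin":0},
    {"x":0,"y":0,"z":-30,"spin":0},
    {"x":0,"y":0,"z":-30,"spin":0},
    {"x":0,"y":0,"z":-30,"spin":0},
  ],
)

```text
time_s: 58.7
position: [0.5557, 0.1332, 0.141]
tcp_rot: [[-0.512, -0.212, -0.832], [0.854, -0.023, -0.52], [0.091, -0.977, 0.192]]
force: [0.2, 0.1, -0.5]
opening: 0.532
```

```bash
python3 st.py
```

```text
58.7 [0.5557 0.1332 0.141 ] tip [-0.212 -0.023] q [   2.67   37.52   85.47   -0.78   69.28 -118.46] v [ -0.3  21.7  13.   -0.5 -36.3   0.3] tau [  0.2 -47.8 -14.1  -0.1   1.3   0. ]
```

Call:
apply_moves(
  steps=[
    {"x":0,"y":0,"z":50,"spin":0},
    {"x":0,"y":0,"z":50,"spin":0},
    {"x":0,"y":0,"z":50,"spin":0},
    {"x":0,"y":0,"z":0,"spin":0},
  ],
)

```text
time_s: 59.1
position: [0.5489, 0.1306, 0.2782]
tcp_rot: [[-0.507, -0.246, -0.826], [0.855, -0.025, -0.518], [0.107, -0.969, 0.223]]
force: [1.1, -0.0, 0.4]
opening: 0.53
```

Call:
apply_moves(
  steps=[
    {"x":0,"y":0,"z":-20,"spin":0},
    {"x":0,"y":0,"z":-20,"spin":0},
    {"x":0,"y":0,"z":-20,"spin":0},
    {"x":0,"y":0,"z":-20,"spin":0},
    {"x":0,"y":0,"z":-20,"spin":0},
    {"x":0,"y":0,"z":-20,"spin":0},
    {"x":0,"y":0,"z":-20,"spin":0},
    {"x":0,"y":0,"z":-20,"spin":0},
  ],
)

```text
time_s: 59.9
position: [0.5524, 0.1271, 0.1216]
tcp_rot: [[-0.508, -0.222, -0.832], [0.856, -0.025, -0.516], [0.094, -0.975, 0.203]]
force: [1.1, 0.3, 0.6]
opening: 0.528
```

Call:
apply_moves(
  steps=[
    {"x":0,"y":0,"z":12,"spin":0},
    {"x":0,"y":0,"z":12,"spin":0},
    {"x":0,"y":0,"z":12,"spin":0},
    {"x":0,"y":0,"z":12,"spin":0},
    {"x":0,"y":0,"z":12,"spin":0},
    {"x":0,"y":0,"z":12,"spin":0},
    {"x":0,"y":0,"z":12,"spin":0},
    {"x":0,"y":0,"z":12,"spin":0},
    {"x":0,"y":0,"z":12,"spin":0},
    {"x":0,"y":0,"z":12,"spin":0},
    {"x":0,"y":0,"z":12,"spin":0},
    {"x":0,"y":0,"z":12,"spin":0},
  ],
)

```text
time_s: 61.1
position: [0.5519, 0.1261, 0.2818]
tcp_rot: [[-0.508, -0.218, -0.834], [0.857, -0.025, -0.515], [0.091, -0.976, 0.2]]
force: [0.2, -0.0, 0.9]
opening: 0.528
```

Call:
apply_moves(
  steps=[
    {"x":0,"y":0,"z":-50,"spin":0},
    {"x":0,"y":0,"z":-50,"spin":0},
    {"x":0,"y":0,"z":-45,"spin":0},
  ],
)

```text
time_s: 61.4
position: [0.5607, 0.1267, 0.1451]
tcp_rot: [[-0.51, -0.19, -0.839], [0.857, -0.024, -0.516], [0.078, -0.981, 0.175]]
force: [0.5, -0.6, -0.3]
opening: 0.528
```

Call:
apply_moves(
  steps=[
    {"x":0,"y":0,"z":12,"spin":0},
    {"x":0,"y":0,"z":15,"spin":0},
    {"x":0,"y":0,"z":15,"spin":0},
    {"x":0,"y":0,"z":15,"spin":0},
    {"x":0,"y":0,"z":15,"spin":0},
    {"x":0,"y":0,"z":15,"spin":0},
    {"x":0,"y":0,"z":15,"spin":0},
    {"x":0,"y":0,"z":15,"spin":0},
    {"x":0,"y":0,"z":12,"spin":0},
    {"x":0,"y":0,"z":-50,"spin":0},
    {"x":0,"y":0,"z":-50,"spin":0},
    {"x":0,"y":0,"z":-45,"spin":0},
  ],
)

```text
time_s: 62.6
position: [0.5716, 0.1273, 0.1756]
tcp_rot: [[-0.514, -0.142, -0.846], [0.856, -0.023, -0.517], [0.054, -0.99, 0.134]]
force: [-0.2, 0.4, -0.8]
opening: 0.531
```

Call:
apply_moves(
  steps=[
    {"x":0,"y":0,"z":12,"spin":0},
    {"x":0,"y":0,"z":15,"spin":0},
    {"x":0,"y":0,"z":15,"spin":0},
    {"x":0,"y":0,"z":15,"spin":0},
    {"x":0,"y":0,"z":15,"spin":0},
    {"x":0,"y":0,"z":15,"spin":0},
    {"x":0,"y":0,"z":15,"spin":0},
    {"x":0,"y":0,"z":15,"spin":0},
    {"x":0,"y":0,"z":12,"spin":0},
    {"x":0,"y":0,"z":-50,"spin":0},
    {"x":0,"y":0,"z":-50,"spin":0},
    {"x":0,"y":0,"z":-45,"spin":0},
  ],
)

```text
time_s: 63.8
position: [0.5861, 0.1286, 0.2428]
tcp_rot: [[-0.519, -0.048, -0.854], [0.855, -0.021, -0.518], [0.007, -0.999, 0.052]]
force: [0.8, -0.4, 0.6]
opening: 0.526
```

Call:
apply_moves(
  steps=[
    {"x":-5,"y":0,"z":-50,"spin":0},
    {"x":-5,"y":0,"z":-40,"spin":0},
    {"x":0,"y":0,"z":0,"spin":0},
    {"x":0,"y":0,"z":0,"spin":0},
  ],
)

```text
time_s: 64.2
position: [0.5823, 0.129, 0.1702]
tcp_rot: [[-0.519, -0.027, -0.854], [0.855, -0.021, -0.519], [-0.004, -0.999, 0.034]]
force: [1.0, -0.1, 0.0]
opening: 0.529
```

```bash
python3 st.py
```

```text
64.2 [0.5823 0.129  0.1702] tip [-0.027 -0.021] q [   2.33   32.89   88.31   -1.29   60.39 -118.29] v [-0.  -1.8 -0.4 -0.   2.6 -0. ] tau [  0.1 -41.4 -13.7  -0.1   0.2   0. ]
```

Call:
apply_moves(
  steps=[
    {"x":-8,"y":-8,"z":0,"spin":-0.06},
    {"x":-12,"y":-11,"z":0,"spin":-0.08},
    {"x":-12,"y":-11,"z":0,"spin":-0.08},
    {"x":-12,"y":-11,"z":0,"spin":-0.08},
    {"x":-12,"y":-11,"z":0,"spin":-0.08},
    {"x":-12,"y":-11,"z":0,"spin":-0.08},
    {"x":-10,"y":-9,"z":0,"spin":-0.06},
    {"x":-4,"y":-3,"z":0,"spin":0},
    {"x":0,"y":0,"z":0,"spin":0},
    {"x":0,"y":0,"z":0,"spin":0},
  ],
)

```text
time_s: 65.2
position: [0.5258, 0.0509, 0.2192]
tcp_rot: [[-0.008, 0.045, -0.999], [1.0, -0.023, -0.009], [-0.023, -0.999, -0.045]]
force: [1.4, 0.4, 0.1]
opening: 0.526
```

```bash
python3 st.py
python3 - <<'E'
from h import *
import pickle
im=cap('wrist','w11.png');pickle.dump(cam('wrist'),open('c11.pkl','wb'))
E
```

```text
65.2 [0.5258 0.0509 0.2192] tip [ 0.045 -0.023] q [ -6.    22.74  98.4   -1.24  56.16 -95.81] v [ 0.  -1.7 -1.5  0.   1.  -0.5] tau [ -0.1 -35.8 -15.3  -0.1  -0.1   0. ]
```

View pics/w11.png

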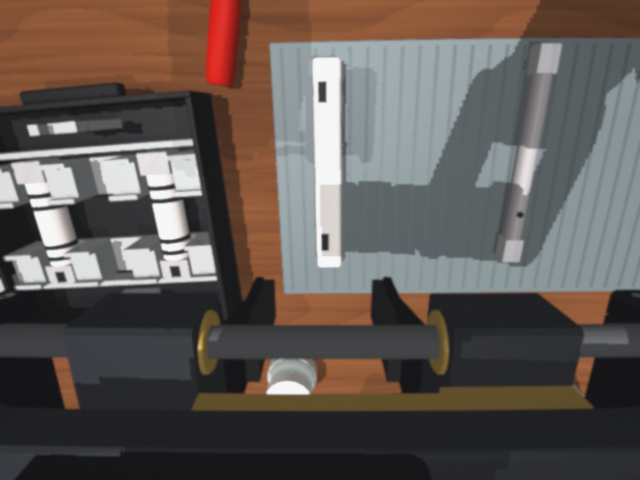

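Run:
```python
from h import *
import pickle
W=pickle.load(open('c11.pkl','rb'))
def q(nm,pts,dims,p0):
    o=[(W,k+(1,),np.array(p)) for k,p in zip([(-1,-1),(-1,1),(1,1),(1,-1)],pts)]
    x,r=cfit(o,p0,dims,.004);print(nm,x.round(4),r.round(1).tolist())
q('W',[(313,58),(340,58),(341,266),(317,266)],(.196,.024,.018),[.5,.05,0])
q('T',[(535,43),(561,43),(522,262),(498,260)],(.2,.018,.018),[.48,.24,0])
```

```text
W [0.4959 0.0514 0.0231] [[-0.6, -0.6], [0.6, -1.2], [-0.2, 2.3], [0.2, 2.5]]
T [0.4845 0.2356 0.0084] [[2.2, -0.7], [-2.4, -0.5], [-2.9, 0.6], [3.3, 2.5]]
```

Call:
apply_moves(
  steps=[
    {"x":-14,"y":0,"z":-45,"spin":0.01},
    {"x":-14,"y":0,"z":-45,"spin":0.01},
    {"x":-8,"y":0,"z":-40,"spin":0.01},
    {"x":0,"y":0,"z":0,"spin":0},
    {"x":0,"y":0,"z":0,"spin":0},
  ],
)

```text
time_s: 65.75
position: [0.4973, 0.0522, 0.0904]
tcp_rot: [[-0.044, 0.062, -0.997], [0.999, -0.022, -0.045], [-0.025, -0.998, -0.061]]
force: [1.1, -1.1, -0.1]
opening: 0.527
```

```bash
python3 st.py
```

```text
65.75 [0.4973 0.0522 0.0904] tip [ 0.062 -0.022] q [ -6.3   33.05 109.31  -1.55  33.99 -97.6 ] v [ 0.3  2.   0.9  0.1  0.7 -0.1] tau [  0.  -35.8  -7.4  -0.1  -0.1  -0. ]
```

Call:
apply_moves(
  steps=[
    {"x":-3,"y":0,"z":-40,"spin":-0.02},
    {"x":-1,"y":0,"z":-18,"spin":0},
    {"x":0,"y":0,"z":0,"spin":0},
    {"x":0,"y":0,"z":0,"spin":0},
  ],
)

```text
time_s: 66.15
position: [0.5043, 0.052, 0.0383]
tcp_rot: [[-0.024, 0.081, -0.996], [0.999, -0.025, -0.026], [-0.027, -0.996, -0.081]]
force: [-0.5, 0.6, 0.1]
opening: 0.527
```

Call:
apply_moves(
  steps=[
    {"x":-11,"y":0,"z":-22,"spin":0},
    {"x":0,"y":0,"z":0,"spin":0},
    {"x":0,"y":0,"z":0,"spin":0},
  ],
)

```text
time_s: 66.45
position: [0.5003, 0.0516, 0.0219]
tcp_rot: [[-0.025, 0.096, -0.995], [0.999, -0.027, -0.027], [-0.03, -0.995, -0.095]]
force: [0.8, -0.3, -0.2]
opening: 0.529
```

Call:
apply_moves(
  steps=[
    {"x":-7,"y":0,"z":-9,"spin":0},
    {"x":0,"y":0,"z":0,"spin":0},
    {"x":0,"y":0,"z":0,"spin":0},
  ],
)

```text
time_s: 66.75
position: [0.4984, 0.0512, 0.0175]
tcp_rot: [[-0.025, 0.106, -0.994], [0.999, -0.028, -0.028], [-0.031, -0.994, -0.106]]
force: [1.0, 0.3, 0.4]
opening: 0.527
```

Call:
apply_moves(
  steps=[
    {"x":0,"y":0,"z":0,"spin":0},
    {"x":0,"y":0,"z":0,"spin":0},
    {"x":0,"y":0,"z":0,"spin":0},
    {"x":0,"y":0,"z":0,"spin":0},
    {"x":0,"y":0,"z":0,"spin":0},
    {"x":0,"y":0,"z":0,"spin":0},
  ],
  grip=5,
)

```text
time_s: 67.35
position: [0.5011, 0.051, 0.0198]
tcp_rot: [[-0.025, 0.111, -0.993], [0.999, -0.029, -0.028], [-0.032, -0.993, -0.111]]
force: [-0.7, -0.3, 0.9]
opening: 0.269
```

```bash
python3 st.py
```

```text
67.35 [0.5011 0.051  0.0198] tip [ 0.111 -0.029] q [ -6.36  41.15 112.5   -2.75  19.82 -95.33] v [ 0.   0.  -0.  -0.   0.1 -0.1] tau [  0.  -38.3  -4.3  -0.   -0.3  -0. ]
```

Call:
apply_moves(
  steps=[
    {"x":0,"y":0,"z":15,"spin":0},
    {"x":0,"y":0,"z":35,"spin":0},
    {"x":0,"y":0,"z":40,"spin":0},
    {"x":0,"y":0,"z":30,"spin":0},
    {"x":0,"y":0,"z":0,"spin":0},
    {"x":0,"y":0,"z":0,"spin":0},
  ],
)

```text
time_s: 67.95
position: [0.4983, 0.0512, 0.1415]
tcp_rot: [[-0.024, 0.104, -0.994], [0.999, -0.028, -0.028], [-0.031, -0.994, -0.104]]
force: [0.5, -0.5, -0.1]
opening: 0.268
```

```bash
python3 st.py
```

```text
67.95 [0.4983 0.0512 0.1415] tip [ 0.104 -0.028] q [ -6.38  27.03 108.9   -1.5   37.95 -96.74] v [ 0.1 -1.6 -0.7 -0.1  0.1 -0. ] tau [  0.  -35.9 -11.6  -0.1  -0.4  -0. ]
```

Call:
apply_moves(
  steps=[
    {"x":0,"y":-12,"z":0,"spin":-0.08},
    {"x":0,"y":-22,"z":0,"spin":-0.14},
    {"x":0,"y":-22,"z":0,"spin":-0.14},
    {"x":0,"y":-22,"z":0,"spin":-0.14},
    {"x":0,"y":-22,"z":0,"spin":-0.14},
    {"x":0,"y":-22,"z":0,"spin":-0.14},
    {"x":0,"y":-22,"z":0,"spin":-0.14},
    {"x":0,"y":-22,"z":0,"spin":-0.14},
    {"x":0,"y":-22,"z":0,"spin":-0.14},
    {"x":0,"y":-15,"z":0,"spin":-0.14},
    {"x":0,"y":0,"z":0,"spin":0},
    {"x":0,"y":0,"z":0,"spin":0},
  ],
)

```text
time_s: 69.15
position: [0.4846, -0.1548, 0.1212]
tcp_rot: [[0.978, -0.033, -0.207], [0.204, -0.078, 0.976], [-0.048, -0.996, -0.07]]
force: [0.2, -0.2, -1.3]
opening: 0.27
```

```bash
python3 st.py
```

```text
69.15 [ 0.4846 -0.1548  0.1212] tip [-0.033 -0.078] q [-27.42  31.3  104.08  -6.94  44.43 -34.33] v [-0.5  1.4  0.1 -0.1 -0.6  0.2] tau [ -0.5 -38.3 -11.3  -0.2   0.    0. ]
```

Call:
apply_moves(
  steps=[
    {"x":9,"y":-8,"z":0,"spin":-0.07},
    {"x":9,"y":-8,"z":0,"spin":-0.065},
    {"x":0,"y":0,"z":0,"spin":0},
    {"x":0,"y":0,"z":0,"spin":0},
  ],
)

```text
time_s: 69.55
position: [0.4991, -0.1655, 0.1178]
tcp_rot: [[0.995, -0.052, -0.083], [0.079, -0.067, 0.995], [-0.057, -0.996, -0.063]]
force: [-0.4, 0.6, -0.0]
opening: 0.269
```

```bash
python3 st.py
python3 - <<'E'
from h import *
import pickle
im=cap('wrist','w12.png');pickle.dump(cam('wrist'),open('c12.pkl','wb'));cap('scene','s12.png')
im=cv2.imread('pics/s12.png');cv2.imwrite('pics/s12c.png',cv2.resize(im[190:365,90:290],None,fx=3.4,fy=3.4,interpolation=cv2.INTER_CUBIC))
E
```

```text
69.55 [ 0.4991 -0.1655  0.1178] tip [-0.052 -0.067] q [-27.78  32.92 100.93  -6.53  47.17 -27.95] v [ 0.5  0.4 -0.   0.  -0.7 -0.6] tau [ -0.3 -40.  -11.9  -0.2   0.1   0. ]
```

View pics/w12.png

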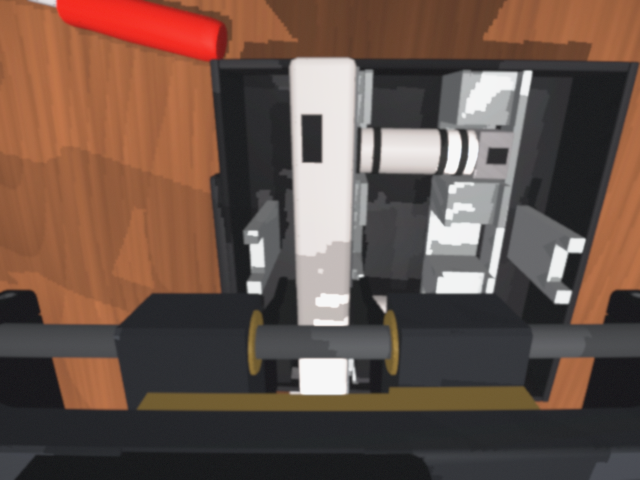

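View pics/s12c.png

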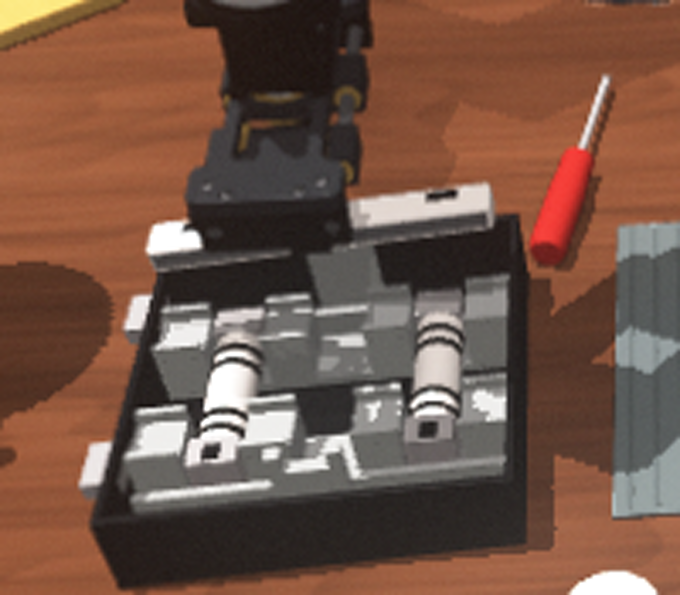

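Run:
```python
from h import *
import pickle
W=pickle.load(open('c12.pkl','rb'))
X=ray(W,[(291,59),(354,59)],.125);print(X.round(4),X.mean(0).round(4))
X2=ray(W,[(298,292),(352,292)],.119);print(X2.round(4),X2.mean(0).round(4))
d=X.mean(0)-X2.mean(0);print('dir',d[:2]/np.linalg.norm(d[:2]), 'centre', (X.mean(0)-.098*d/np.linalg.norm(d)).round(4))
c,s=np.cos(.073),np.sin(.073);C=np.array([.5447,-.1635])
f=lambda x,y:(C+[x*c-y*s,x*s+y*c]).round(4)
print('groove',f(-.042,0),'end',f(-.042,.098), 'dir',(-s,c))
print('far end B',ray(W,[(510,140),(508,175)],.038).round(4),'rim',ray(W,[(211,60),(635,62)],.055).round(4),f(-.111,.11),f(.111,.11))
print('saddle tips',ray(W,[(572,243),(562,294),(252,240),(254,290)],.072).round(4), f(.09,.013),f(.09,-.013),f(-.09,.013),f(-.09,-.013))
```

```text
[[ 0.4797 -0.0641  0.125 ]
 [ 0.5014 -0.0625  0.125 ]] [ 0.4905 -0.0633  0.125 ]
[[ 0.4866 -0.1581  0.119 ]
 [ 0.5106 -0.1554  0.119 ]] [ 0.4986 -0.1568  0.119 ]
dir [-0.08572448  0.99631888] centre [ 0.4989 -0.1607  0.1187]
groove [ 0.5028 -0.1666] end [ 0.4957 -0.0688] dir (np.float64(-0.07293518110673816), np.float64(0.9973366830498752))
far end B [[ 0.5979 -0.0896  0.038 ]
 [ 0.6017 -0.11    0.038 ]] rim [[ 0.4273 -0.0612  0.055 ]
 [ 0.6437 -0.0451  0.055 ]] [ 0.426  -0.0619] [ 0.6474 -0.0457]
saddle tips [[ 0.6298 -0.1382  0.072 ]
 [ 0.6338 -0.1693  0.072 ]
 [ 0.4545 -0.154   0.072 ]
 [ 0.456  -0.1858  0.072 ]] [ 0.6335 -0.144 ] [ 0.6354 -0.1699] [ 0.454  -0.1571] [ 0.4559 -0.183 ]
```

Call:
apply_moves(
  steps=[
    {"x":5,"y":-6,"z":-15,"spin":-0.01},
    {"x":1,"y":0,"z":-15,"spin":0},
    {"x":0,"y":0,"z":0,"spin":0},
    {"x":0,"y":0,"z":0,"spin":0},
  ],
)

```text
time_s: 70.05
position: [0.5037, -0.1692, 0.088]
tcp_rot: [[0.996, -0.052, -0.078], [0.075, -0.066, 0.995], [-0.057, -0.996, -0.062]]
force: [-0.7, -0.2, -0.2]
opening: 0.269
```

```bash
python3 st.py
python3 - <<'E'
from h import *
import pickle
im=cap('wrist','w13.png');pickle.dump(cam('wrist'),open('c13.pkl','wb'))
E
```

```text
70.05 [ 0.5037 -0.1692  0.088 ] tip [-0.052 -0.066] q [-27.91  36.09 101.1   -6.9   43.89 -27.28] v [ 0.2  0.4  1.   0.1  0.1 -0.3] tau [ -0.  -40.7  -9.9  -0.2   0.2  -0. ]
```

View pics/w13.png

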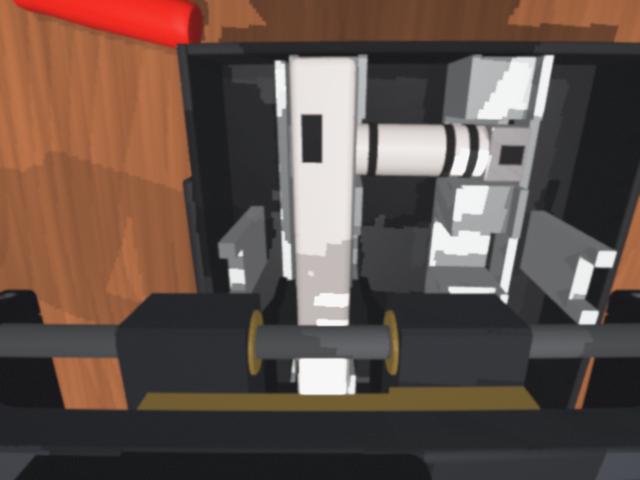

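Run:
```python
from h import *
import pickle
W=pickle.load(open('c13.pkl','rb'))
L=ray(W,[(276,65),(367,58),(282,278),(360,278)],.048);print(L.round(4)); print((L[0]+L[1])/2,(L[2]+L[3])/2)
X=ray(W,[(290,58),(354,58)],.095);print('blade end',X.round(4),X.mean(0).round(4))
X=ray(W,[(297,285),(350,285)],.089);print('blade mid',X.round(4),X.mean(0).round(4))
```

```text
[[ 0.4707 -0.0663  0.048 ]
 [ 0.5126 -0.0605  0.048 ]
 [ 0.4776 -0.1765  0.048 ]
 [ 0.5214 -0.172   0.048 ]]
[ 0.49168157 -0.06338657  0.048     ] [ 0.49949622 -0.1742472   0.048     ]
blade end [[ 0.4841 -0.0672  0.095 ]
 [ 0.5062 -0.0657  0.095 ]] [ 0.4951 -0.0665  0.095 ]
blade mid [[ 0.4903 -0.1583  0.089 ]
 [ 0.5138 -0.1558  0.089 ]] [ 0.502 -0.157  0.089]
```

Call:
apply_moves(
  steps=[
    {"x":0,"y":-3,"z":-8,"spin":0},
    {"x":0,"y":0,"z":-8,"spin":0},
    {"x":0,"y":0,"z":-6,"spin":0},
    {"x":0,"y":0,"z":0,"spin":0},
  ],
)

```text
time_s: 70.5
position: [0.5038, -0.1724, 0.0659]
tcp_rot: [[0.996, -0.051, -0.079], [0.075, -0.068, 0.995], [-0.056, -0.996, -0.063]]
force: [0.2, 1.2, -0.4]
opening: 0.272
```

Call:
apply_moves(
  steps=[
    {"x":0,"y":0,"z":-4,"spin":0},
    {"x":0,"y":0,"z":-3,"spin":0},
    {"x":0,"y":0,"z":0,"spin":0},
  ],
)

```text
time_s: 70.8
position: [0.504, -0.1724, 0.0585]
tcp_rot: [[0.996, -0.05, -0.079], [0.075, -0.068, 0.995], [-0.055, -0.996, -0.064]]
force: [-0.1, 1.4, 1.7]
opening: 0.271
```

```bash
python3 st.py
python3 - <<'E'
from h import *
import pickle
im=cap('wrist','w14.png');pickle.dump(cam('wrist'),open('c14.pkl','wb'));cap('scene','s14.png')
im=cv2.imread('pics/s14.png');cv2.imwrite('pics/s14c.png',cv2.resize(im[190:365,90:290],None,fx=3.4,fy=3.4,interpolation=cv2.INTER_CUBIC))
E
```

```text
70.8 [ 0.504  -0.1724  0.0585] tip [-0.05  -0.068] q [-28.2   39.07 101.79  -7.44  40.09 -26.9 ] v [-0.  -0.2 -0.1  0.   0.2  0.1] tau [ -0.3 -40.3  -8.6  -0.1   0.1  -0. ]
```

View pics/w14.png

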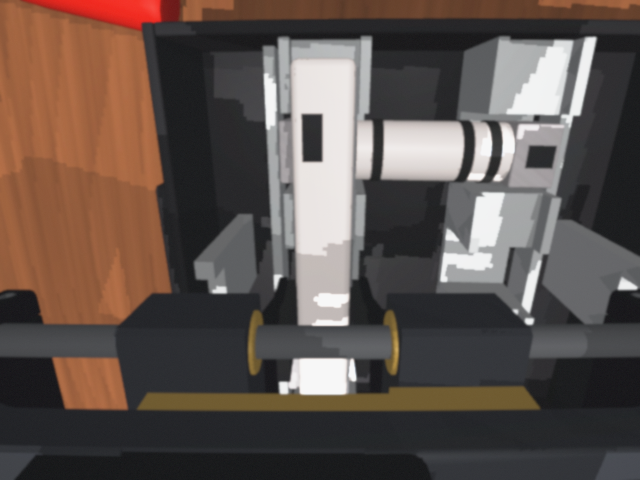

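View pics/s14c.png

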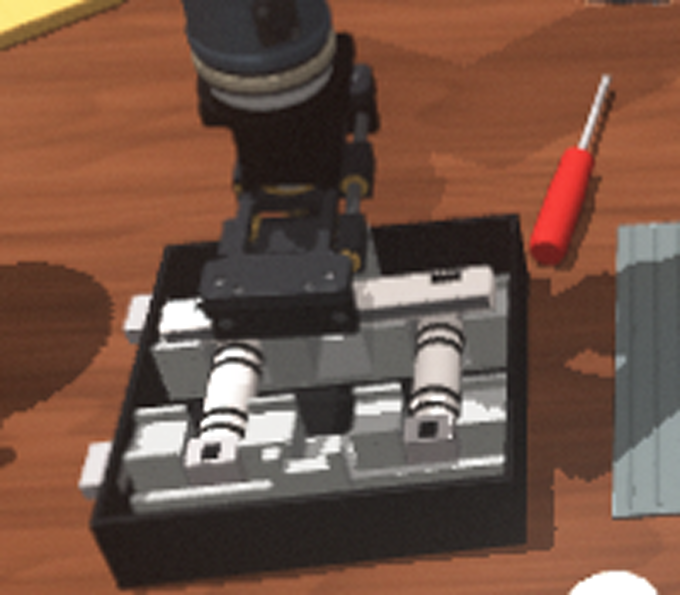

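Call:
apply_moves(
  steps=[
    {"x":0,"y":0,"z":-2,"spin":0},
    {"x":0,"y":0,"z":0,"spin":0},
    {"x":0,"y":0,"z":0,"spin":0},
    {"x":0,"y":0,"z":0,"spin":0},
    {"x":0,"y":0,"z":0,"spin":0},
  ],
  grip=32,
)

```text
time_s: 71.4
position: [0.5046, -0.1728, 0.057]
tcp_rot: [[0.996, -0.049, -0.079], [0.075, -0.068, 0.995], [-0.054, -0.996, -0.064]]
force: [0.1, -0.2, -0.2]
opening: 0.364
```

Call:
apply_moves(
  steps=[
    {"x":0,"y":0,"z":8,"spin":0},
    {"x":0,"y":0,"z":15,"spin":0},
    {"x":0,"y":0,"z":30,"spin":0},
    {"x":0,"y":0,"z":40,"spin":0},
    {"x":0,"y":0,"z":0,"spin":0},
    {"x":0,"y":0,"z":0,"spin":0},
  ],
)

```text
time_s: 72.0
position: [0.5038, -0.1724, 0.1547]
tcp_rot: [[0.996, -0.05, -0.079], [0.075, -0.068, 0.995], [-0.055, -0.996, -0.064]]
force: [-0.2, -0.2, -0.4]
opening: 0.368
```

```bash
python3 st.py
python3 - <<'E'
from h import *
import pickle
im=cap('wrist','w15.png');pickle.dump(cam('wrist'),open('c15.pkl','wb'));cap('scene','s15.png');cap('side','d15.png')
im=cv2.imread('pics/s15.png');a=cv2.resize(im[190:365,90:290],(600,525),interpolation=cv2.INTER_CUBIC);cv2.imwrite('pics/s15c.png',a)
im=cv2.imread('pics/d15.png');cv2.imwrite('pics/d15c.png',cv2.resize(im[190:280,325:445],None,fx=6,fy=6,interpolation=cv2.INTER_CUBIC))
E
```

```text
72.0 [ 0.5038 -0.1724  0.1547] tip [-0.05  -0.068] q [-28.22  29.89  98.55  -6.02  52.39 -28.94] v [ 0.1 -2.6 -1.9  0.   0.5 -0.2] tau [ -0.  -39.9 -13.7  -0.2   0.1  -0. ]
```

View pics/w15.png

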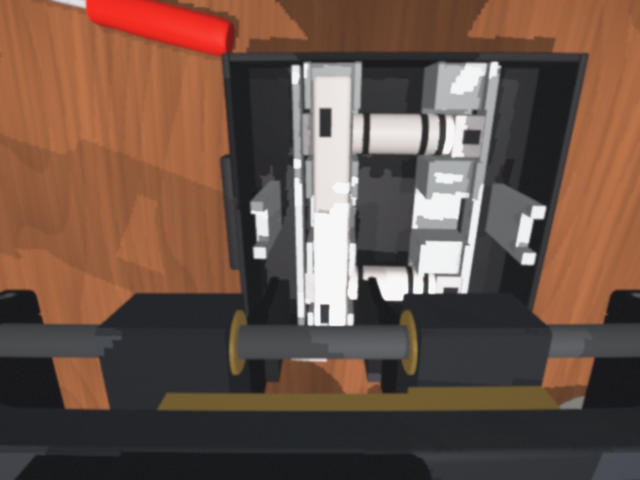

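View pics/s15c.png

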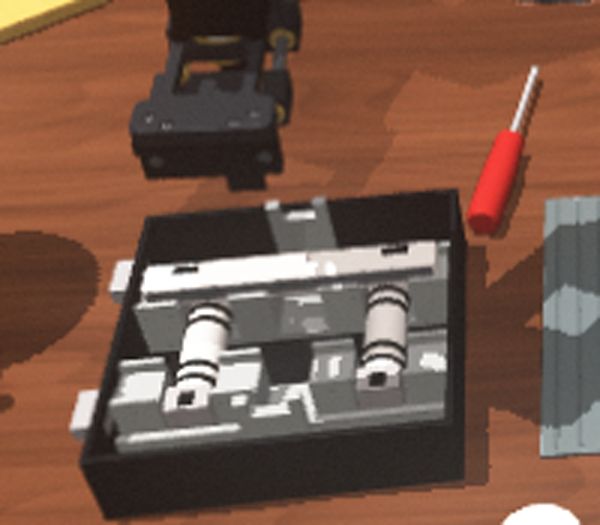

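View pics/d15c.png

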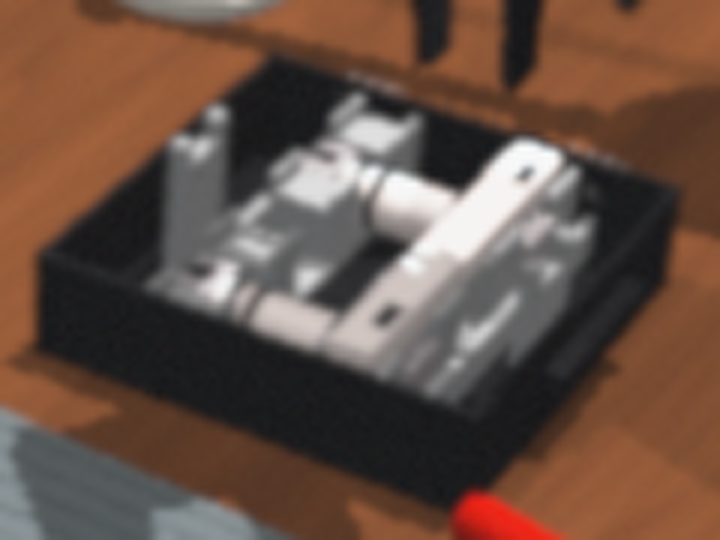

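Call:
apply_moves(
  steps=[
    {"x":-2,"y":15,"z":10,"spin":-0.13},
    {"x":-2,"y":30,"z":10,"spin":-0.14},
    {"x":-2,"y":35,"z":10,"spin":-0.14},
    {"x":-2,"y":35,"z":0,"spin":-0.14},
    {"x":-2,"y":35,"z":0,"spin":-0.14},
    {"x":-2,"y":35,"z":0,"spin":-0.14},
    {"x":-2,"y":35,"z":0,"spin":-0.14},
    {"x":-2,"y":35,"z":0,"spin":-0.14},
    {"x":-2,"y":35,"z":0,"spin":-0.14},
    {"x":-2,"y":35,"z":0,"spin":-0.14},
    {"x":0,"y":20,"z":0,"spin":-0.14},
    {"x":0,"y":0,"z":0,"spin":0},
  ],
  grip=46,
)

```text
time_s: 73.35
position: [0.4726, 0.1851, 0.1688]
tcp_rot: [[0.046, -0.085, 0.995], [-0.996, 0.071, 0.052], [-0.075, -0.994, -0.081]]
force: [-0.5, -0.4, -0.0]
opening: 0.531
```

```bash
python3 st.py
```

```text
73.35 [0.4726 0.1851 0.1688] tip [-0.085  0.071] q [  6.    27.68 100.18   5.47  56.71  89.98] v [-0.1  1.1  0.7 -1.5  0.1 -2.5] tau [  0.7 -37.6 -13.3   0.4   0.2   0.5]
```

Call:
apply_moves(
  steps=[
    {"x":2,"y":25,"z":0,"spin":-0.025},
    {"x":2,"y":25,"z":0,"spin":-0.02},
    {"x":0,"y":0,"z":0,"spin":0},
    {"x":0,"y":0,"z":0,"spin":0},
  ],
)

```text
time_s: 73.75
position: [0.4746, 0.2335, 0.1646]
tcp_rot: [[0.008, -0.091, 0.996], [-0.997, 0.07, 0.014], [-0.071, -0.993, -0.09]]
force: [-0.7, -0.3, -0.5]
opening: 0.532
```

```bash
python3 st.py
python3 - <<'E'
from h import *
import pickle
im=cap('wrist','w16.png');pickle.dump(cam('wrist'),open('c16.pkl','wb'))
E
```

```text
73.75 [0.4746 0.2335 0.1646] tip [-0.091  0.07 ] q [11.21 29.41 97.49  5.89 57.6  97.21] v [ 0.2  0.9 -0.1  0.3 -0.2 -0.8] tau [  0.5 -39.2 -13.6   0.3   0.2   0. ]
```

View pics/w16.png

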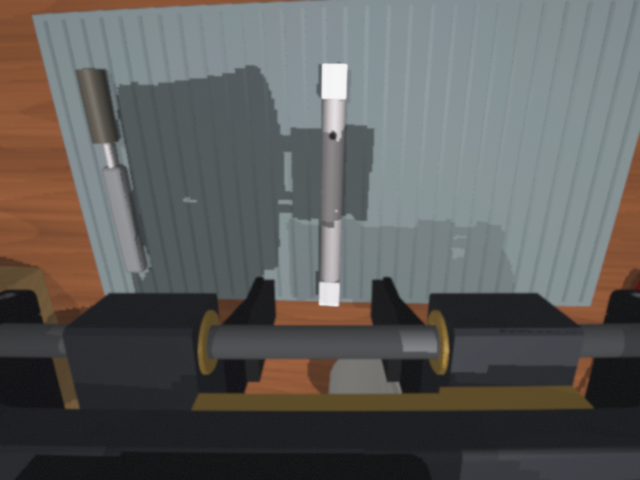

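Run:
```python
from h import *
import pickle
W=pickle.load(open('c16.pkl','rb'))
def q(nm,pts,dims,p0):
    o=[(W,k+(1,),np.array(p)) for k,p in zip([(1,1),(1,-1),(-1,-1),(-1,1)],pts)]
    x,r=cfit(o,p0,dims,.004);print(nm,x.round(4),r.round(1).tolist())
q('T',[(321,64),(348,64),(340,305),(319,305)],(.2,.018,.018),[.48,.24,0])
S=cam('scene');print('mug near bottom',ray(S,[(354,235)],0).round(3),'top near rim',ray(S,[(353,206),(371,200)],.09).round(3))
```

```text
T [ 0.4836  0.2371 -0.0054] [[0.8, -0.7], [-0.8, -0.5], [-0.6, 1.9], [0.5, 1.0]]
mug near bottom [[0.315 0.197 0.   ]] top near rim [[0.319 0.192 0.09 ]
 [0.298 0.236 0.09 ]]
```

Call:
apply_moves(
  steps=[
    {"x":5,"y":2,"z":-35,"spin":-0.007},
    {"x":4,"y":2,"z":-40,"spin":0},
    {"x":0,"y":0,"z":-30,"spin":0},
    {"x":0,"y":0,"z":0,"spin":0},
    {"x":0,"y":0,"z":0,"spin":0},
  ],
)

```text
time_s: 74.3
position: [0.4861, 0.2315, 0.0576]
tcp_rot: [[-0.002, -0.087, 0.996], [-0.998, 0.07, 0.005], [-0.071, -0.994, -0.087]]
force: [-0.2, -0.0, 0.5]
opening: 0.526
```

```bash
python3 st.py
```

```text
74.3 [0.4861 0.2315 0.0576] tip [-0.087  0.07 ] q [10.79 39.81 99.94  7.   44.63 95.53] v [-1.   1.3  1.1 -0.3  0.2 -0.5] tau [  0.1 -41.3  -8.5   0.2   0.2  -0. ]
```

Call:
apply_moves(
  steps=[
    {"x":-1,"y":6,"z":-20,"spin":0},
    {"x":0,"y":0,"z":-15,"spin":0},
    {"x":0,"y":0,"z":0,"spin":0},
    {"x":0,"y":0,"z":0,"spin":0},
  ],
)

```text
time_s: 74.7
position: [0.4889, 0.2363, 0.0266]
tcp_rot: [[-0.002, -0.079, 0.997], [-0.997, 0.072, 0.004], [-0.072, -0.994, -0.079]]
force: [-0.4, 0.9, -0.3]
opening: 0.526
```

Call:
apply_moves(
  steps=[
    {"x":-6,"y":1,"z":-11,"spin":0},
    {"x":0,"y":0,"z":0,"spin":0},
    {"x":0,"y":0,"z":0,"spin":0},
  ],
)

```text
time_s: 75.0
position: [0.4854, 0.2373, 0.0187]
tcp_rot: [[-0.001, -0.073, 0.997], [-0.997, 0.073, 0.004], [-0.073, -0.995, -0.073]]
force: [1.5, 0.1, -0.1]
opening: 0.531
```

Call:
apply_moves(
  steps=[
    {"x":-2,"y":0,"z":-4,"spin":0},
    {"x":0,"y":0,"z":0,"spin":0},
    {"x":0,"y":0,"z":0,"spin":0},
  ],
)

```text
time_s: 75.3
position: [0.4849, 0.2375, 0.0162]
tcp_rot: [[-0.001, -0.069, 0.998], [-0.997, 0.074, 0.004], [-0.074, -0.995, -0.069]]
force: [0.3, 0.0, -0.6]
opening: 0.528
```

Call:
apply_moves(
  steps=[
    {"x":0,"y":0,"z":0,"spin":0},
    {"x":0,"y":0,"z":0,"spin":0},
    {"x":0,"y":0,"z":0,"spin":0},
    {"x":0,"y":0,"z":0,"spin":0},
    {"x":0,"y":0,"z":0,"spin":0},
    {"x":0,"y":0,"z":0,"spin":0},
    {"x":0,"y":0,"z":0,"spin":0},
  ],
  grip=5,
)

```text
time_s: 76.0
position: [0.4853, 0.2375, 0.0165]
tcp_rot: [[-0.001, -0.069, 0.998], [-0.997, 0.074, 0.004], [-0.074, -0.995, -0.069]]
force: [0.3, -0.4, 0.2]
opening: 0.196
```

Call:
apply_moves(
  steps=[
    {"x":0,"y":0,"z":15,"spin":0},
    {"x":0,"y":0,"z":35,"spin":0},
    {"x":0,"y":0,"z":40,"spin":0},
    {"x":0,"y":0,"z":40,"spin":0},
    {"x":0,"y":0,"z":0,"spin":0},
    {"x":0,"y":0,"z":0,"spin":0},
  ],
)

```text
time_s: 76.6
position: [0.4829, 0.2369, 0.1537]
tcp_rot: [[-0.001, -0.071, 0.997], [-0.997, 0.073, 0.004], [-0.073, -0.995, -0.071]]
force: [0.2, 0.2, -1.3]
opening: 0.193
```

Call:
apply_moves(
  steps=[
    {"x":3,"y":-20,"z":1,"spin":0.006},
    {"x":6,"y":-35,"z":1,"spin":0.006},
    {"x":6,"y":-38,"z":1,"spin":0.007},
    {"x":6,"y":-38,"z":1,"spin":0.007},
    {"x":6,"y":-38,"z":1,"spin":0.007},
    {"x":6,"y":-38,"z":1,"spin":0.007},
    {"x":6,"y":-38,"z":1,"spin":0.007},
    {"x":6,"y":-38,"z":1,"spin":0.007},
    {"x":6,"y":-38,"z":1,"spin":0.007},
    {"x":3,"y":-25,"z":1,"spin":0.005},
    {"x":0,"y":0,"z":0,"spin":0},
    {"x":0,"y":0,"z":0,"spin":0},
  ],
)

```text
time_s: 77.8
position: [0.5268, -0.1205, 0.1523]
tcp_rot: [[0.068, -0.101, 0.993], [-0.994, 0.073, 0.075], [-0.08, -0.992, -0.095]]
force: [-0.5, 0.2, -2.1]
opening: 0.191
```

```bash
python3 st.py
```

```text
77.8 [ 0.5268 -0.1205  0.1523] tip [-0.101  0.073] q [-25.48  32.39  93.78   1.51  60.87  59.58] v [-1.4  1.  -0.3 -0.6 -0.5 -0.4] tau [ -0.8 -42.1 -14.3   0.1   0.3  -0. ]
```

Call:
apply_moves(
  steps=[
    {"x":10,"y":-21,"z":0,"spin":0},
    {"x":10,"y":-20,"z":-10,"spin":0},
    {"x":0,"y":0,"z":0,"spin":0},
    {"x":0,"y":0,"z":0,"spin":0},
  ],
)

```text
time_s: 78.2
position: [0.5436, -0.1555, 0.1393]
tcp_rot: [[0.071, -0.11, 0.991], [-0.994, 0.08, 0.08], [-0.088, -0.991, -0.104]]
force: [-0.5, 0.2, -0.9]
opening: 0.192
```

```bash
python3 st.py
python3 - <<'E'
from h import *
import pickle
im=cap('wrist','w17.png');pickle.dump(cam('wrist'),open('c17.pkl','wb'))
E
```

```text
78.2 [ 0.5436 -0.1555  0.1393] tip [-0.11  0.08] q [-27.87  35.33  90.07   1.23  62.34  57.11] v [ 0.3  0.9  0.2 -0.4 -0.7  0.1] tau [ -0.6 -44.2 -14.3   0.1   0.4  -0. ]
```

View pics/w17.png

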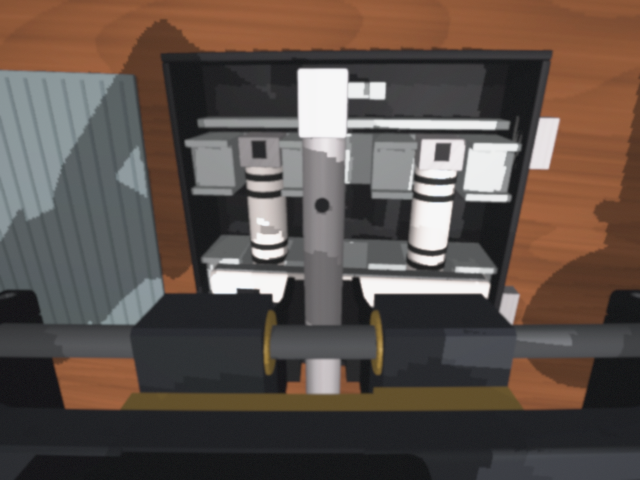

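Call:
apply_moves(
  steps=[
    {"x":3,"y":-8,"z":-15,"spin":-0.004},
    {"x":0,"y":0,"z":-15,"spin":0},
    {"x":0,"y":0,"z":0,"spin":0},
    {"x":0,"y":0,"z":0,"spin":0},
  ],
)

```text
time_s: 78.65
position: [0.5455, -0.1604, 0.1073]
tcp_rot: [[0.071, -0.112, 0.991], [-0.993, 0.081, 0.081], [-0.089, -0.99, -0.105]]
force: [0.0, -0.0, -1.4]
opening: 0.192
```

```bash
python3 st.py
python3 - <<'E'
from h import *
import pickle
im=cap('wrist','w18.png');pickle.dump(cam('wrist'),open('c18.pkl','wb'))
E
```

```text
78.65 [ 0.5455 -0.1604  0.1073] tip [-0.112  0.081] q [-28.2   38.18  90.64   1.23  59.03  56.72] v [ 0.4  0.9  1.1 -0.  -0.2  0.1] tau [  0.  -45.  -12.4   0.1   0.5  -0. ]
```

View pics/w18.png

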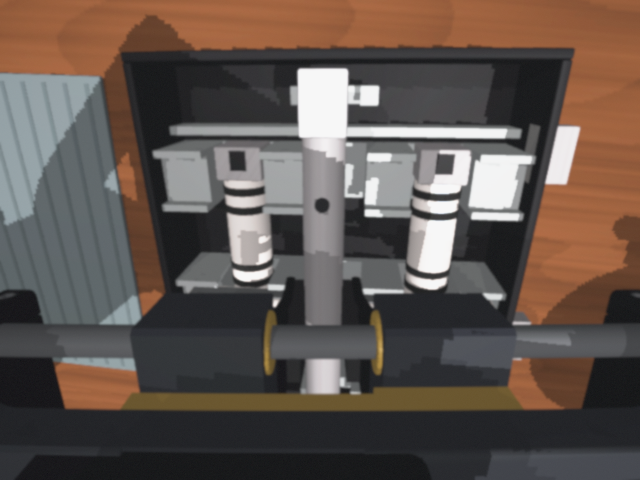

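Run:
```python
from h import *
import pickle
W=pickle.load(open('c18.pkl','rb'))
S=ray(W,[(293,95),(379,95)],.072);print('saddle tips',S.round(4),S.mean(0).round(4))
# tube far end top edge, block near edge top
zc=.1073-.0035
d=np.array([.991,.077,-.034])  # tube direction guess
zt=zc+.1*d[2]+.009
X=ray(W,[(298,70),(348,70)],zt);print('tube end',X.round(4),X.mean(0).round(4))
X=ray(W,[(303,255),(344,255)],zc+.002);print('tube mid',X.round(4),X.mean(0).round(4))
c,s=np.cos(.073),np.sin(.073);C=np.array([.5447,-.1635])
f=lambda x,y:(C+[x*c-y*s,x*s+y*c]).round(4)
print('exp saddle',f(.09,0),'exp tube end',f(.1,0))
```

```text
saddle tips [[ 0.6326 -0.1366  0.072 ]
 [ 0.6354 -0.1755  0.072 ]] [ 0.634 -0.156  0.072]
tube end [[ 0.6425 -0.1442  0.1094]
 [ 0.6437 -0.1618  0.1094]] [ 0.6431 -0.153   0.1094]
tube mid [[ 0.5689 -0.1492  0.1058]
 [ 0.5709 -0.167   0.1058]] [ 0.5699 -0.1581  0.1058]
exp saddle [ 0.6345 -0.1569] exp tube end [ 0.6444 -0.1562]
```

Call:
apply_moves(
  steps=[
    {"x":1,"y":-4,"z":-8,"spin":0},
    {"x":0,"y":0,"z":-6,"spin":0},
    {"x":0,"y":0,"z":0,"spin":0},
    {"x":0,"y":0,"z":0,"spin":0},
  ],
)

```text
time_s: 79.1
position: [0.547, -0.1649, 0.0931]
tcp_rot: [[0.072, -0.11, 0.991], [-0.994, 0.08, 0.081], [-0.088, -0.991, -0.104]]
force: [0.0, -0.6, -0.7]
opening: 0.189
```

```bash
python3 st.py
python3 - <<'E'
from h import *
import pickle
im=cap('wrist','w19.png');pickle.dump(cam('wrist'),open('c19.pkl','wb'));W=cam('wrist')
cap('scene','s19.png');cap('side','d19.png')
im=cv2.imread('pics/s19.png');a=cv2.resize(im[190:365,90:290],(600,525),interpolation=cv2.INTER_CUBIC);cv2.imwrite('pics/s19c.png',a)
E
```

```text
79.1 [ 0.547  -0.1649  0.0931] tip [-0.11  0.08] q [-28.51  39.51  90.71   1.19  57.54  56.4 ] v [-0.1  0.3  0.2 -0.  -0.  -0. ] tau [  0.  -45.8 -12.2   0.1   0.5  -0. ]
```

View pics/w19.png

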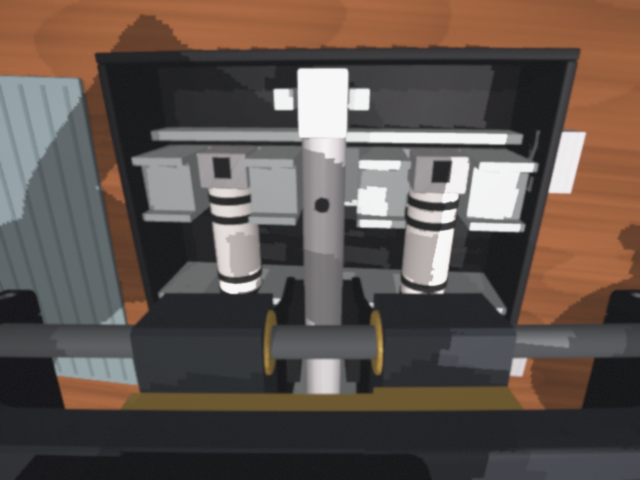

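View pics/s19c.png

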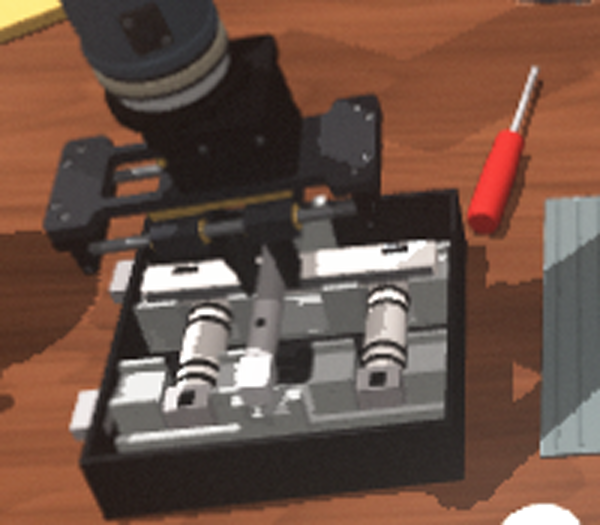

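Call:
apply_moves(
  steps=[
    {"x":0,"y":0,"z":-6,"spin":0},
    {"x":0,"y":0,"z":-5,"spin":0},
    {"x":0,"y":0,"z":-3,"spin":0},
    {"x":0,"y":0,"z":0,"spin":0},
  ],
)

```text
time_s: 79.65
position: [0.5472, -0.1648, 0.0785]
tcp_rot: [[0.072, -0.109, 0.991], [-0.994, 0.079, 0.081], [-0.087, -0.991, -0.103]]
force: [-0.4, -0.9, -0.4]
opening: 0.193
```

Call:
apply_moves(
  steps=[
    {"x":0,"y":0,"z":-3,"spin":0},
    {"x":0,"y":0,"z":-2,"spin":0},
    {"x":0,"y":0,"z":0,"spin":0},
  ],
)

```text
time_s: 79.95
position: [0.5472, -0.1648, 0.0732]
tcp_rot: [[0.072, -0.109, 0.991], [-0.994, 0.079, 0.081], [-0.088, -0.991, -0.103]]
force: [-0.6, -0.2, 0.6]
opening: 0.195
```

Call:
apply_moves(
  steps=[
    {"x":0,"y":0,"z":-1,"spin":0},
    {"x":0,"y":0,"z":0,"spin":0},
    {"x":0,"y":0,"z":0,"spin":0},
    {"x":0,"y":0,"z":0,"spin":0},
    {"x":0,"y":0,"z":0,"spin":0},
  ],
  grip=45,
)

```text
time_s: 80.45
position: [0.5478, -0.1651, 0.0727]
tcp_rot: [[0.072, -0.108, 0.992], [-0.994, 0.079, 0.081], [-0.087, -0.991, -0.102]]
force: [-0.7, 0.3, -0.6]
opening: 0.495
```

Call:
apply_moves(
  steps=[
    {"x":0,"y":0,"z":12,"spin":0},
    {"x":0,"y":0,"z":25,"spin":0},
    {"x":0,"y":0,"z":40,"spin":0},
    {"x":0,"y":0,"z":50,"spin":0},
    {"x":0,"y":0,"z":50,"spin":0},
    {"x":0,"y":0,"z":50,"spin":0},
    {"x":0,"y":0,"z":0,"spin":0},
    {"x":0,"y":0,"z":0,"spin":0},
  ],
  grip=87,
)

```text
time_s: 81.25
position: [0.5451, -0.1636, 0.311]
tcp_rot: [[0.072, -0.106, 0.992], [-0.994, 0.078, 0.081], [-0.086, -0.991, -0.1]]
force: [-0.3, -0.1, -1.0]
opening: 0.992
```

```bash
python3 st.py
python3 - <<'E'
from h import *
import pickle
im=cap('wrist','w20.png');pickle.dump(cam('wrist'),open('c20.pkl','wb'))
cap('scene','s20.png');cap('side','d20.png')
im=cv2.imread('pics/s20.png');a=cv2.resize(im[190:365,90:290],(800,700),interpolation=cv2.INTER_CUBIC)[:600];cv2.imwrite('pics/s20c.png',a)
im=cv2.imread('pics/d20.png');cv2.imwrite('pics/d20c.png',cv2.resize(im[190:280,325:445],None,fx=6,fy=6,interpolation=cv2.INTER_CUBIC))
E
```

```text
81.25 [ 0.5451 -0.1636  0.311 ] tip [-0.106  0.078] q [-28.5   24.36  79.4    1.02  83.73  56.93] v [ 0.2 -3.5 -3.6  0.   1.1  0.1] tau [  0.  -42.5 -20.4   0.1   0.4  -0. ]
```

View pics/w20.png

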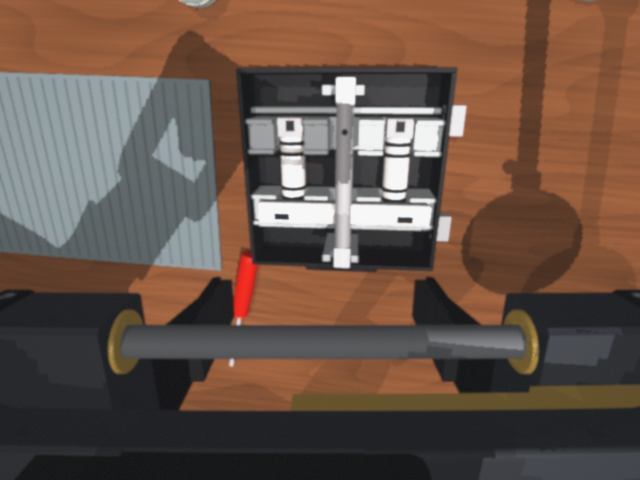

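View pics/s20c.png

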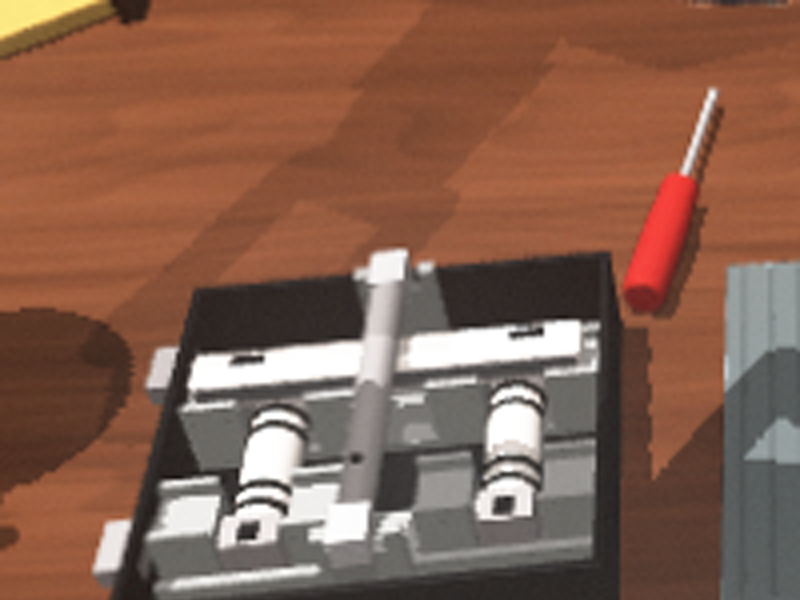

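View pics/d20c.png

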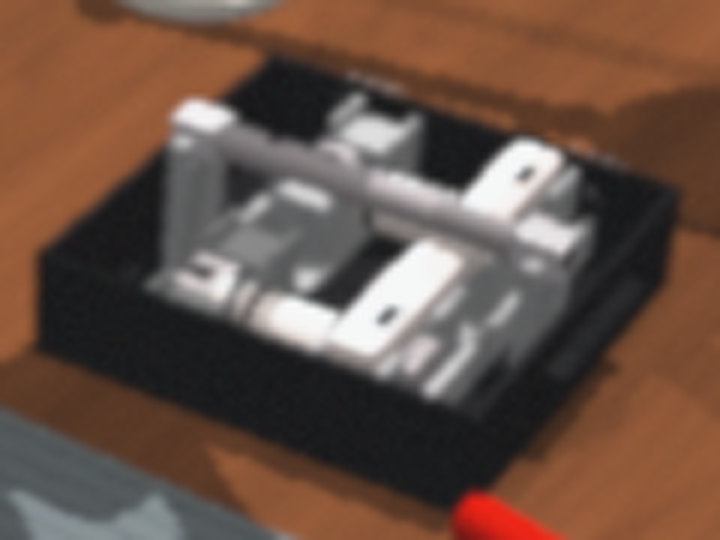

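Run:
```python
from h import *
import pickle
c,s=np.cos(.073),np.sin(.073);C=np.array([.5447,-.1635])
f=lambda x,y:C+[x*c-y*s,x*s+y*c]
items=[('tube',f(0,0),.073,(.2,.018,.018),.06),('blade',f(-.042,0),.073+np.pi/2,(.196,.024,.018),.04),('pa',f(0,-.06),.073,(.124,.028,.028),.01),('pb',f(.002,.06),.073,(.124,.028,.028),.01)]
def draw(im,cm,off,F,fn):
    im=cv2.resize(im[off[1]:off[1]+off[3],off[0]:off[0]+off[2]],None,fx=F,fy=F,interpolation=cv2.INTER_CUBIC)
    for nm,p,a,d,z in items:
        P=box(p[0],p[1],a,d,z); q=((proj(cm,P)-[off[0],off[1]]+.5)*F-.5)
        for i in range(8):
            for b in (1,2,4):
                j=i^b
                if j>i: cv2.line(im,tuple(int(v*16) for v in q[i]),tuple(int(v*16) for v in q[j]),(0,255,0) if nm!='blade' else (0,0,255),1,cv2.LINE_AA,4)
    cv2.imwrite('pics/'+fn,im)
draw(cv2.imread('pics/s20.png'),cam('scene'),(110,235,140,125),5.5,'o_s.png')
draw(cv2.imread('pics/d20.png'),cam('side'),(325,190,120,90),6.5,'o_d.png')
draw(cv2.imread('pics/w20.png'),pickle.load(open('c20.pkl','rb')),(230,50,240,230),2.6,'o_w.png')
```

```text
(no output)
```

View pics/o_s.png

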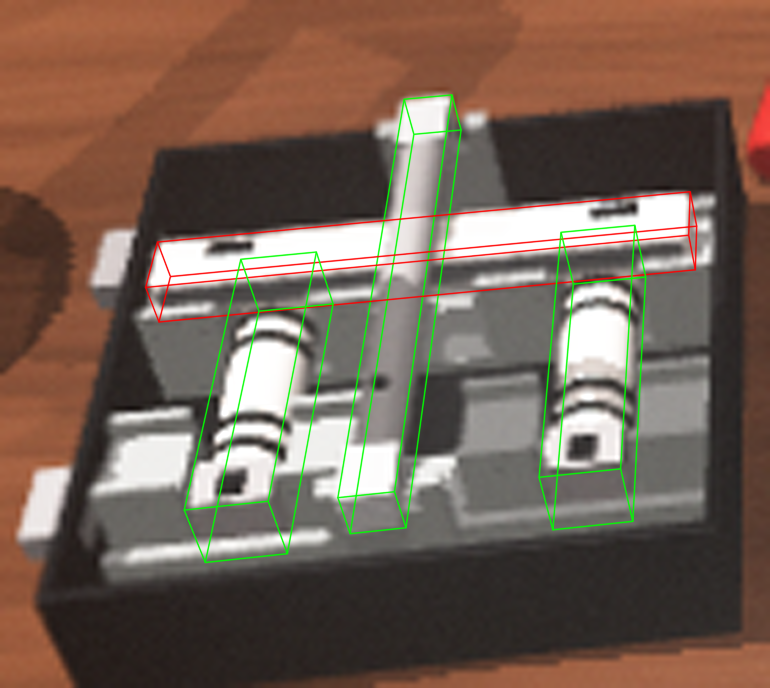

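View pics/o_d.png

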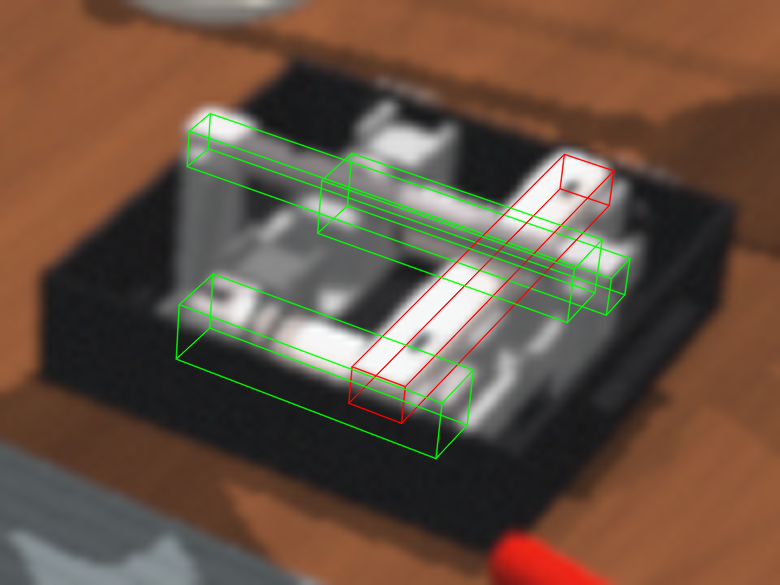

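View pics/o_w.png

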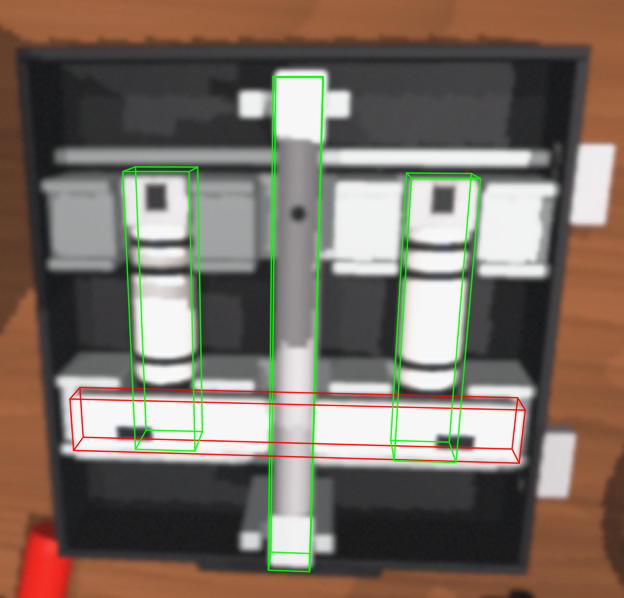

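```bash
python3 st.py
python3 - <<'E'
from h import *
P=np.array([[.603,-.2221],[.5552,-.3011],[.5426,-.4368]])
r=least_squares(lambda p:np.r_[np.hypot(*(P-p[:2]).T)-.255, ],[.795,-.394]);print(r.x,r.fun)
pv=np.array([.795,-.394])
for pv in (r.x,pv):
    C=np.array([.5447,-.1635]);u=C-pv;print('dist',np.linalg.norm(u));u/=np.linalg.norm(u);print('lens at',pv+.35*u,'grip',pv+.255*u,np.arctan2(u[1],u[0]), 'lens0',pv+.35*(P[0]-pv)/np.linalg.norm(P[0]-pv), 'swing', np.arctan2(*(P[2]-pv)[::-1])-np.arctan2(u[1],u[0]))
# measure lamp now in scene
im=cv2.imread('pics/s20.png');cv2.imwrite('pics/lampS.png',cv2.resize(im[150:330,0:150],None,fx=3.3,fy=3.3,interpolation=cv2.INTER_CUBIC))
im=cv2.imread('pics/d20.png');cv2.imwrite('pics/lampD.png',cv2.resize(im[80:230,330:530],None,fx=4,fy=4,interpolation=cv2.INTER_CUBIC))
E
```

```text
81.4 [ 0.5447 -0.1634  0.3089] tip [-0.109  0.079] q [-28.5   24.53  79.49   1.02  83.69  56.93] v [-0.1  1.4  1.   0.   0.1  0.1] tau [  0.1 -42.  -19.7   0.1   0.4  -0. ]
[ 0.79357321 -0.39156741] [ 2.42174512e-05 -3.69828405e-05  1.67456667e-05]
dist 0.3375686866631066
lens at [ 0.53553499 -0.15510118] grip [ 0.60557393 -0.21928487] 2.3997903185424745 lens0 [ 0.53202698 -0.15898717] swing -5.363068456804756
dist 0.34026510253036535
lens at [ 0.53753898 -0.15690545] grip [ 0.60742126 -0.22125969] 2.3973525983538395 lens0 [ 0.53424015 -0.16053844] swing -5.3709709976664985
```

View pics/lampS.png

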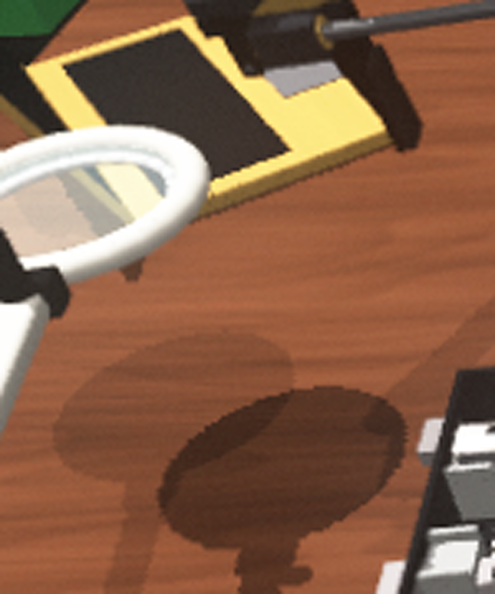

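View pics/lampD.png

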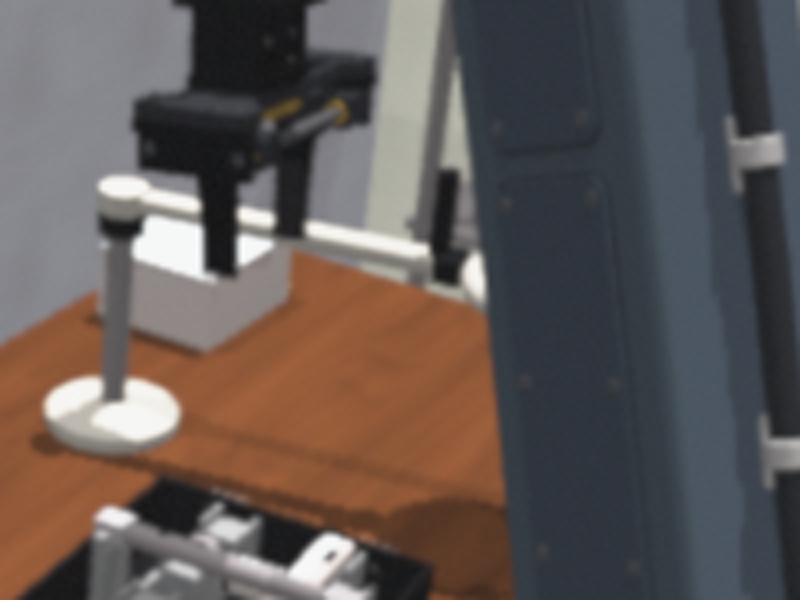

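Call:
apply_moves(
  steps=[
    {"x":1,"y":-15,"z":15,"spin":0.1},
    {"x":1,"y":-30,"z":8,"spin":0.12},
    {"x":1,"y":-30,"z":3,"spin":0.12},
    {"x":1,"y":-30,"z":3,"spin":0.12},
    {"x":1,"y":-30,"z":3,"spin":0.12},
    {"x":1,"y":-30,"z":3,"spin":0.12},
    {"x":1,"y":-30,"z":3,"spin":0.12},
    {"x":1,"y":-30,"z":3,"spin":0.12},
    {"x":1,"y":-20,"z":3,"spin":0.12},
    {"x":0,"y":0,"z":0,"spin":0},
    {"x":0,"y":0,"z":0,"spin":0},
  ],
)

```text
time_s: 82.5
position: [0.5447, -0.4109, 0.3271]
tcp_rot: [[0.913, -0.168, 0.37], [-0.383, -0.05, 0.922], [-0.137, -0.984, -0.111]]
force: [-0.4, 0.2, -0.2]
opening: 0.996
```

```bash
python3 st.py
python3 - <<'E'
from h import *
cap('wrist','w21.png');W=cam('wrist');print(proj(W,[[.5426,-.4368,.275]]))
E
```

```text
82.5 [ 0.5447 -0.4109  0.3271] tip [-0.168 -0.05 ] q [-42.59  33.48  61.05  -8.69  90.68 -19.97] v [-0.6  1.5  0.4 -0.4 -0.4 -0.1] tau [ -0.7 -49.8 -21.2  -0.6   0.3  -0.1]
[[349.35179665 294.94185076]]
```

View pics/w21.png

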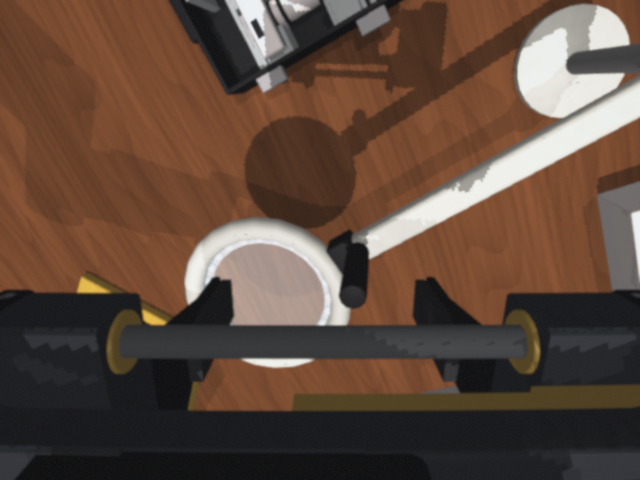

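Call:
apply_moves(
  steps=[
    {"x":-1,"y":-13,"z":1,"spin":0},
    {"x":-1,"y":-13,"z":1,"spin":0},
    {"x":0,"y":0,"z":0,"spin":0},
    {"x":0,"y":0,"z":0,"spin":0},
  ],
)

```text
time_s: 82.95
position: [0.5428, -0.436, 0.3282]
tcp_rot: [[0.913, -0.17, 0.37], [-0.383, -0.048, 0.923], [-0.139, -0.984, -0.109]]
force: [0.2, 0.9, 0.6]
opening: 1.004
```

```bash
python3 st.py
```

```text
82.95 [ 0.5428 -0.436   0.3282] tip [-0.17  -0.048] q [-44.16  34.74  58.56  -8.83  91.82 -21.74] v [-0.6  0.3 -0.7 -0.4 -0.2  0. ] tau [ -0.3 -50.7 -21.1  -0.5   0.4  -0. ]
```

Call:
apply_moves(
  steps=[
    {"x":-2,"y":0,"z":-40,"spin":0},
    {"x":0,"y":0,"z":-36,"spin":0},
    {"x":0,"y":0,"z":0,"spin":0},
    {"x":0,"y":0,"z":0,"spin":0},
  ],
)

```text
time_s: 83.35
position: [0.5421, -0.4362, 0.2545]
tcp_rot: [[0.914, -0.165, 0.371], [-0.384, -0.053, 0.922], [-0.132, -0.985, -0.112]]
force: [0.3, -0.3, 1.1]
opening: 0.999
```

```bash
python3 st.py
python3 - <<'E'
from h import *
cap('wrist','w22.png');cap('scene','s22.png');cap('side','d22.png')
im=cv2.imread('pics/d22.png');cv2.imwrite('pics/d22c.png',cv2.resize(im[60:240,330:530],None,fx=3.3,fy=3.3,interpolation=cv2.INTER_CUBIC))
E
```

```text
83.35 [ 0.5421 -0.4362  0.2545] tip [-0.165 -0.053] q [-44.22  37.47  64.59  -8.88  82.74 -20.38] v [ 0.2  1.   1.7  0.3 -0.   0.2] tau [ -0.  -49.2 -18.4  -0.5   0.4  -0. ]
```

View pics/w22.png

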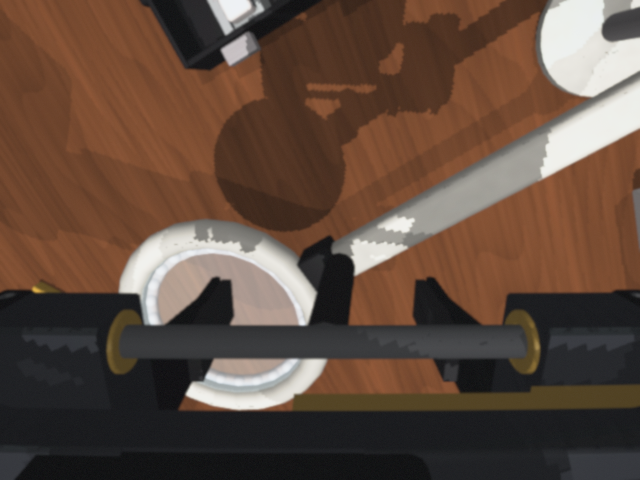

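Call:
apply_moves(
  steps=[
    {"x":0,"y":0,"z":0,"spin":0},
    {"x":0,"y":0,"z":0,"spin":0},
    {"x":0,"y":0,"z":0,"spin":0},
    {"x":0,"y":0,"z":0,"spin":0},
    {"x":0,"y":0,"z":0,"spin":0},
    {"x":0,"y":0,"z":0,"spin":0},
    {"x":0,"y":0,"z":0,"spin":0},
    {"x":0,"y":0,"z":0,"spin":0},
    {"x":0,"y":0,"z":0,"spin":0},
    {"x":0,"y":0,"z":0,"spin":0},
    {"x":0,"y":0,"z":0,"spin":0},
  ],
  grip=20,
)

```text
time_s: 84.6
position: [0.5444, -0.4382, 0.2606]
tcp_rot: [[0.915, -0.157, 0.372], [-0.385, -0.061, 0.921], [-0.122, -0.986, -0.116]]
force: [0.4, 0.3, -0.2]
opening: 0.235
```

```bash
python3 st.py
```

```text
84.6 [ 0.5444 -0.4382  0.2606] tip [-0.157 -0.061] q [-44.21  37.14  64.23  -8.87  82.77 -20.39] v [-0.   0.  -0.2  0.1 -0.3  0.1] tau [ -0.2 -51.4 -19.4  -0.6   0.6  -0. ]
```

Call:
apply_moves(
  steps=[
    {"x":0,"y":0,"z":-8,"spin":0},
    {"x":0,"y":0,"z":0,"spin":0},
  ],
  grip=18,
)

```text
time_s: 84.8
position: [0.5448, -0.4395, 0.2553]
tcp_rot: [[0.915, -0.155, 0.372], [-0.385, -0.065, 0.92], [-0.118, -0.986, -0.12]]
force: [-1.0, -1.2, -6.6]
opening: 0.215
```

```bash
python3 st.py
python3 - <<'E'
import numpy as np
pv=np.array([.794,-.3925]);p=np.array([.5432,-.4372]);t=np.arctan2(*(p-pv)[::-1])%(2*np.pi);print(t,2.3985-t)
n=12;
for i in range(n):
    a=t+(2.3985-t)*i/n;b=t+(2.3985-t)*(i+1)/n;print(np.round(255*np.array([np.cos(b)-np.cos(a),np.sin(b)-np.sin(a)]),1),round(b-a,4))
E
```

```text
84.8 [ 0.5448 -0.4395  0.2553] tip [-0.155 -0.065] q [-44.22  37.37  64.63  -9.    81.89 -20.22] v [-0.1 -0.1  0.1  0.2 -0.  -0.1] tau [  0.8 -55.6 -21.6  -0.7   1.   -0. ]
3.317970287877548 -0.919470287877548
[-2.7 19.3] -0.0766
[-1.2 19.5] -0.0766
[ 0.3 19.5] -0.0766
[ 1.8 19.5] -0.0766
[ 3.3 19.3] -0.0766
[ 4.7 19. ] -0.0766
[ 6.2 18.5] -0.0766
[ 7.6 18. ] -0.0766
[ 8.9 17.4] -0.0766
[10.2 16.6] -0.0766
[11.5 15.8] -0.0766
[12.7 14.9] -0.0766
```

Call:
apply_moves(
  steps=[
    {"x":-3,"y":19,"z":0,"spin":-0.077},
    {"x":-1,"y":19,"z":0,"spin":-0.077},
    {"x":0,"y":19,"z":0,"spin":-0.077},
    {"x":2,"y":19,"z":0,"spin":-0.077},
  ],
)

```text
time_s: 85.2
position: [0.5414, -0.3679, 0.2551]
tcp_rot: [[0.747, -0.167, 0.644], [-0.656, -0.023, 0.754], [-0.111, -0.986, -0.127]]
force: [-1.9, -1.2, -0.5]
opening: 0.218
```

```bash
python3 st.py
python3 - <<'E'
from h import *
cap('scene','s23.png')
im=cv2.imread('pics/s23.png');cv2.imwrite('pics/s23c.png',cv2.resize(im[120:400,0:260],None,fx=2.1,fy=2.1,interpolation=cv2.INTER_CUBIC))
s=read_state();print(np.hypot(*(s['position'][:2]-[.794,-.3925])))
E
```

```text
85.2 [ 0.5414 -0.3679  0.2551] tip [-0.167 -0.023] q [-40.63  34.6   70.12  -7.35  81.82   1.73] v [10.9 -5.2 10.   5.9  1.5 55.4] tau [  0.3 -47.2 -19.4   0.    0.4  -0.4]
0.2538449483154574
```

View pics/s23c.png

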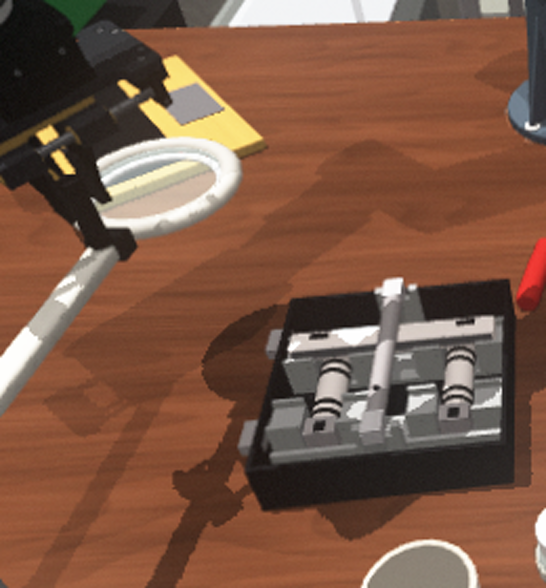

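Call:
apply_moves(
  steps=[
    {"x":3,"y":19,"z":0,"spin":-0.077},
    {"x":4,"y":19,"z":0,"spin":-0.077},
    {"x":6,"y":19,"z":0,"spin":-0.077},
    {"x":7,"y":18,"z":0,"spin":-0.077},
    {"x":8,"y":18,"z":0,"spin":-0.077},
  ],
)

```text
time_s: 85.75
position: [0.5697, -0.2728, 0.2552]
tcp_rot: [[0.436, -0.161, 0.885], [-0.894, 0.039, 0.447], [-0.107, -0.986, -0.127]]
force: [1.3, -1.0, -0.6]
opening: 0.217
```

```bash
python3 st.py
python3 - <<'E'
from h import *
s=read_state();d=s['position'][:2]-[.794,-.3925];print(np.hypot(*d),np.arctan2(d[1],d[0]))
E
```

```text
85.75 [ 0.5697 -0.2728  0.2552] tip [-0.161  0.039] q [-34.12  33.53  72.17  -3.36  83.27  30.14] v [14.   0.4 -1.2  9.1  1.7 56.7] tau [ -0.7 -47.3 -17.5   0.    1.5  -0.4]
0.2541829601766373 2.6514348138176413
```

Call:
apply_moves(
  steps=[
    {"x":9,"y":16,"z":0,"spin":-0.07},
    {"x":10,"y":15,"z":0,"spin":-0.07},
    {"x":7,"y":10,"z":0,"spin":-0.05},
    {"x":0,"y":0,"z":0,"spin":0},
    {"x":0,"y":0,"z":0,"spin":0},
  ],
)

```text
time_s: 86.25
position: [0.5986, -0.2296, 0.2551]
tcp_rot: [[0.262, -0.147, 0.954], [-0.96, 0.065, 0.274], [-0.102, -0.987, -0.125]]
force: [-1.6, 0.8, 0.3]
opening: 0.212
```

```bash
python3 st.py
python3 - <<'E'
from h import *
s=read_state();d=s['position'][:2]-[.794,-.3925];print(np.hypot(*d),np.arctan2(d[1],d[0]))
cap('scene','s24.png');cap('side','d24.png');cap('wrist','w24.png')
im=cv2.imread('pics/s24.png');cv2.imwrite('pics/s24c.png',cv2.resize(im[180:360,60:260],None,fx=3.3,fy=3.3,interpolation=cv2.INTER_CUBIC))
im=cv2.imread('pics/d24.png');cv2.imwrite('pics/d24c.png',cv2.resize(im[115:280,320:460],None,fx=3.6,fy=3.6,interpolation=cv2.INTER_CUBIC))
E
```

```text
86.25 [ 0.5986 -0.2296  0.2551] tip [-0.147  0.065] q [-30.45  34.27  70.7   -1.08  84.24  44.11] v [ 0.5  0.1 -0.  -0.5  0.  -0.3] tau [  0.4 -47.1 -18.6   0.4   0.6   0.1]
0.2543444940449717 2.446593092685947
```

View pics/s24c.png

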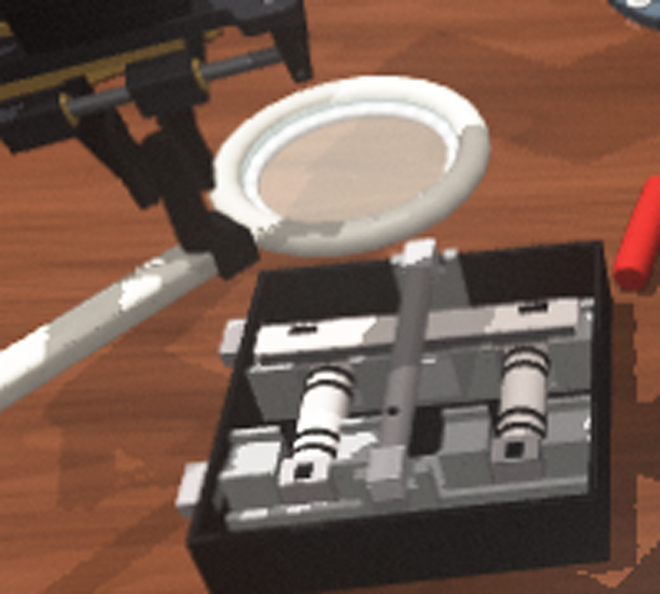

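View pics/d24c.png

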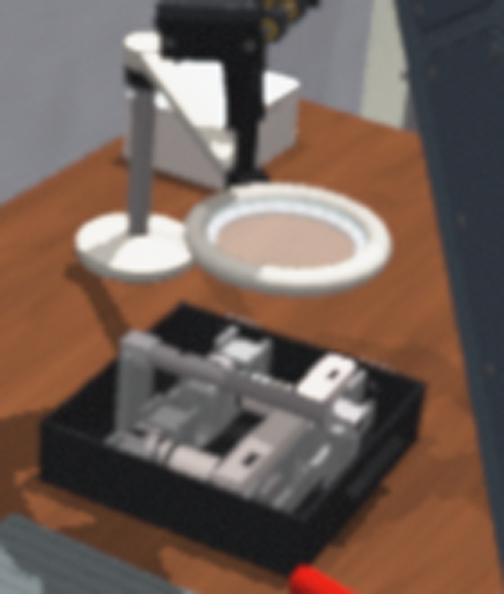

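Run:
```python
from h import *
S=cam('scene');D=cam('side')
a=cr((60,180),3.3,0);b=cr((320,115),3.6,0)
us=a(351,165);ud=b(288,238)
s=least_squares(lambda X: np.r_[proj(S,X)[0]-us,proj(D,X)[0]-ud],[.54,-.16,.2]);print(s.x.round(4),s.fun.round(1))
pv=np.array([.794,-.3925]);d=s.x[:2]-pv;print(np.hypot(*d),np.arctan2(d[1],d[0]))
print('predicted lens from grip angle',pv+.35*np.array([np.cos(2.4466),np.sin(2.4466)]),'target',pv+.35*np.array([np.cos(2.3985),np.sin(2.3985)]))
```

```text
[ 0.5227 -0.1716  0.1998] [-0.3 -0.3 -0.4  0.5]
0.34985240391394706 2.458180770671346
predicted lens from grip angle [ 0.52517956 -0.16836707] target [ 0.53626711 -0.15570102]
```

Call:
apply_moves(
  steps=[
    {"x":6,"y":7,"z":0,"spin":-0.035},
    {"x":4,"y":5,"z":0,"spin":-0.025},
    {"x":0,"y":0,"z":0,"spin":0},
    {"x":0,"y":0,"z":0,"spin":0},
  ],
)

```text
time_s: 86.8
position: [0.6071, -0.22, 0.2552]
tcp_rot: [[0.2, -0.144, 0.969], [-0.974, 0.074, 0.212], [-0.103, -0.987, -0.125]]
force: [0.1, 2.5, 1.1]
opening: 0.214
```

```bash
cat > lens.py <<'E'
from h import *
import sys
n=sys.argv[1]
cap('scene',f's{n}.png');cap('side',f'd{n}.png')
im=cv2.imread(f'pics/s{n}.png');cv2.imwrite(f'pics/s{n}c.png',cv2.resize(im[200:290,110:230],None,fx=6,fy=6,interpolation=cv2.INTER_CUBIC))
im=cv2.imread(f'pics/d{n}.png');cv2.imwrite(f'pics/d{n}c.png',cv2.resize(im[150:210,360:440],None,fx=8,fy=8,interpolation=cv2.INTER_CUBIC))
E
python3 st.py; python3 lens.py 25
```

```text
86.8 [ 0.6071 -0.22    0.2552] tip [-0.144  0.074] q [-29.65  34.65  69.97  -0.38  84.69  48.43] v [-0.1  0.   0.   0.3  0.  -0.3] tau [ -1.5 -47.5 -18.6  -0.3   0.8   0.2]
```

View pics/s25c.png

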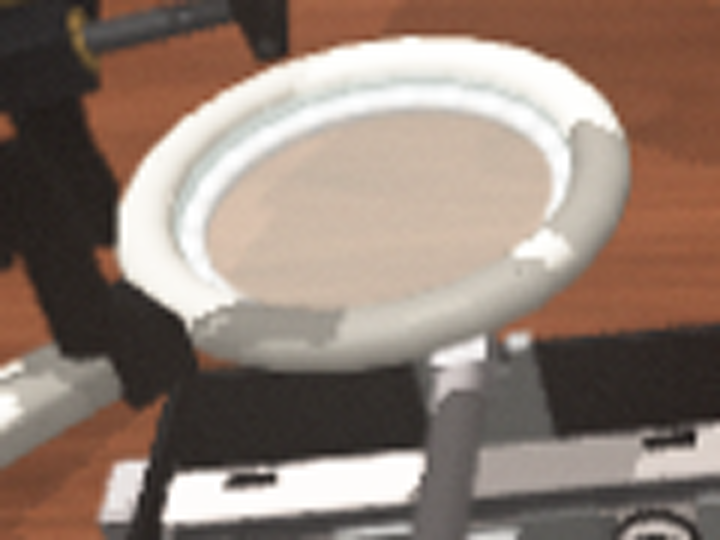

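View pics/d25c.png

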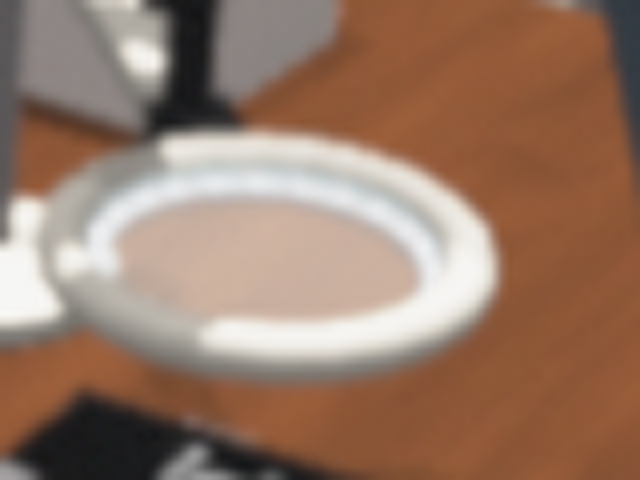

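```bash
cat > tri.py <<'E'
from h import *
import sys
v=list(map(float,sys.argv[1:]))
S=cam('scene');D=cam('side')
us=cr((110,200),6,0)(v[0],v[1]);ud=cr((360,150),8,0)(v[2],v[3])
s=least_squares(lambda X: np.r_[proj(S,X)[0]-us,proj(D,X)[0]-ud],[.54,-.16,.2]);print(s.x.round(4),s.fun.round(1))
pv=np.array([.794,-.3925]);d=s.x[:2]-pv;print(np.hypot(*d),np.arctan2(d[1],d[0]))
E
python3 tri.py 374 204.5 267.5 254
```

```text
[ 0.5349 -0.1587  0.1994] [-0.3 -0.3 -0.4  0.5]
0.3489928714379596 2.4073071596010305
```

Call:
apply_moves(
  steps=[
    {"x":0,"y":0,"z":0,"spin":0},
    {"x":0,"y":0,"z":0,"spin":0},
    {"x":0,"y":0,"z":0,"spin":0},
    {"x":0,"y":0,"z":0,"spin":0},
    {"x":0,"y":0,"z":0,"spin":0},
    {"x":0,"y":0,"z":0,"spin":0},
    {"x":0,"y":0,"z":0,"spin":0},
  ],
  grip=75,
)

```text
time_s: 87.6
position: [0.6045, -0.2222, 0.2537]
tcp_rot: [[0.197, -0.15, 0.969], [-0.975, 0.074, 0.209], [-0.103, -0.986, -0.131]]
force: [0.3, -0.4, -0.5]
opening: 0.761
```

Call:
apply_moves(
  steps=[
    {"x":0,"y":0,"z":20,"spin":0},
    {"x":0,"y":0,"z":40,"spin":0},
    {"x":0,"y":0,"z":40,"spin":0},
    {"x":0,"y":0,"z":20,"spin":0},
    {"x":0,"y":0,"z":0,"spin":0},
  ],
)

```text
time_s: 88.1
position: [0.6028, -0.2212, 0.3759]
tcp_rot: [[0.196, -0.154, 0.968], [-0.975, 0.076, 0.21], [-0.106, -0.985, -0.135]]
force: [-0.2, 0.4, -0.9]
opening: 0.859
```

```bash
python3 st.py; python3 lens.py 26
```

```text
88.1 [ 0.6028 -0.2212  0.3759] tip [-0.154  0.076] q [-29.82  29.85  60.32  -0.61  99.73  48.33] v [-0.   0.4  1.3 -0.  -0.7 -0. ] tau [ -0.1 -46.7 -21.1   0.    0.8  -0. ]
```

View pics/s26c.png

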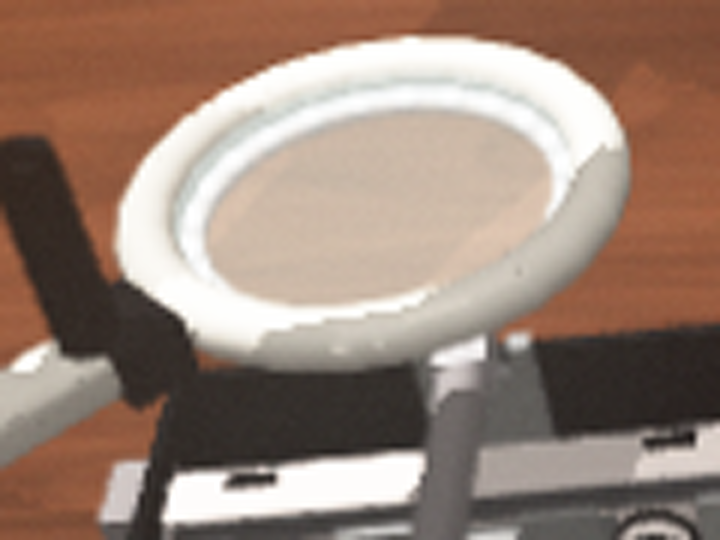

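View pics/d26c.png

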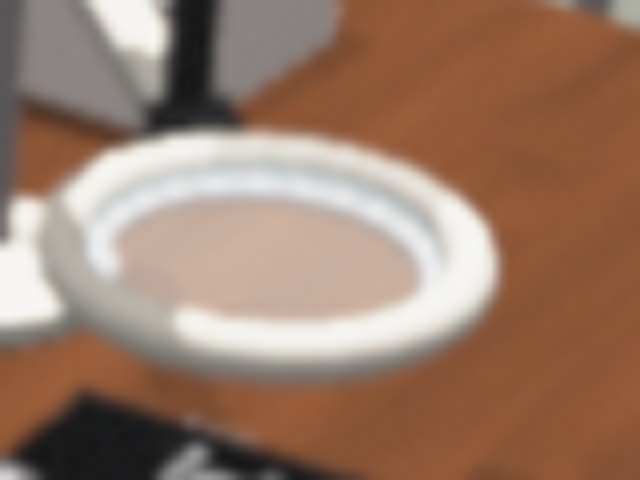

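Run:
```python
from h import *
cap('scene','s27.png')
```

```text
(no output)
```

View pics/s27.png

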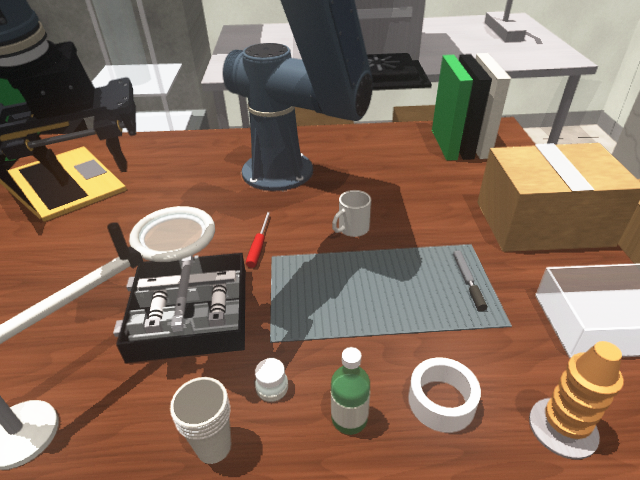

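View pics/d26.png

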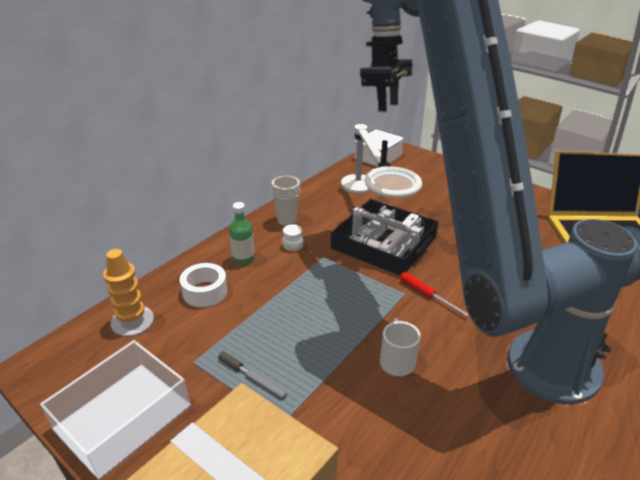

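The mat holds only the brush at (470,280), all four parts are in the case at (185,305), the lens is over the case at (172,232), and the robot touches nothing.

```bash
python3 -c "
from rig import job,read_state
print(job.hand_in(), read_state()['time_s'])"
```

```text
the job is handed in; nothing more can be done
the job is handed in; nothing more can be done
```

I packed everything that was there and handed the job in at about 88 s of the 210 s. There were two plungers, one blade and the air tube. I swung the lamp clear, laid the plungers in the two outer cradles, put the blade in the groove nearer the robot and the tube in its saddles, then swung the lamp back.

- **Parts in the case:** boxes drawn at the fully home poses matched what all three cameras showed to about 1–3 mm. One plunger sits about 2–3 mm along its cradle, inside its 4 mm of play.
- **Lens:** it measured (0.535, -0.159), about 11 mm from my estimate of the case centre. I put about 9–10 mm of that down to the arm's length: by my fit of the pivot, the lens's circle passes that far from the centre. I left the last 3 mm or so alone.
- **Rest of the table:** the brush and the other things had not moved in the last pictures, and the gripper was clear of everything.
- **What went wrong:** the tool picked up several degrees of tilt over many moves, at times as much as 13°. I spent about 30 s bringing it down and worked with some left, about 9° at the end. The parts still seated with only small contact forces (under about 2 N when seating the parts, about 7 N at most on the lamp grip). I saw no part knocked aside and no slip of the grip.

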